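Set the label gate with the gauge blade and stack the slide packs

TASK

Get the label feeder ready. Pull its gate lever towards the front until the steel gauge blade, held and slid flat along the bed from the front right in under the sprung shoe, goes through with a light but definite drag (never force it), then lay the gauge back on its rubber mat, lined up with it, and leave the lever at that setting. Also stack every slide pack on the counter squarely in one column on the feeder's tray, lying flat and lengthwise, and disturb none of the bottles and cups.

Things in the scene. Friction and masses are not known exactly. Their poses are not given: they have to be found in the camera images.
- feeder: Label feeder: fixed white bench machine, lever in its middle, paper label roll at the back, pack tray on its right. Stands somewhere else, turned up to 7 degrees, each time. Origin on the counter under the gate shoe; x to its back, y to its left, z up. Two cheeks carry the lever: 21 to 27 mm either side of the middle line, 9 to 49 mm behind the origin, 70 mm tall
- bed_top (a point): Top of the feeder's level steel bed strip, on its middle line, under the shoe. Strip 34 mm wide, from 135 mm in front of this point to 45 mm behind; x points along it to the back (the way the gauge goes in), y left, z up. About 30 mm above the counter (differs up to 1.5 mm either way from start to start), 8 to 12 mm above the 80 mm wide white deck round it
- shoe: Gate shoe: steel nose, 8 mm radius, 24 mm wide, axis across the machine, sprung on the lever. Origin: nose centre, so the free gap is its height over bed_top less 8 mm. It can rise 6 mm; presses 1.6 N once lifted, 1.5 N more per mm. Right: free gap 0.2 to 2.6 mm under the 5 mm blade, so the blade lifts it that much; drag then about 1 to 12 N
- gate_lever (a joint): Gate lever angle, rad, 0 to 0.8; at 0 it leans 0.4 rad to the back, at 0.4 it is upright, beyond that it leans to the front. Pulling it to the front lowers the shoe about 3 mm per 0.1 rad. Starts open (0.12 to 0.30, gap 8 to 17 mm), stays where left (stiff, 4 to 6 N at the grip). The right setting is about 0.5, give or take 0.1
- lever_grip (a point): Centre of the black barrel grip at the top of the gate lever: 22 mm diameter, 42 mm long along the lever, 125 mm from the hinge
- gate_lever_hinge (a point): Hinge point of the gate lever, 57 mm above the counter; the hinge axis runs across the machine (along y of bed_top), the lever swings front to back over it
- tray_top (a point): Centre of the top of the pack tray, an aluminium plate 104 mm by 50 mm, 20 mm above the counter, at the right-hand side of the feeder; x along its length to the back of the machine, y to the left, z up. The packs lie lengthwise along x
- mat_top (a point): Centre of the top of the fixed black rubber mat of the gauge, 190 mm (along its x) by 60 mm, 3 mm thick, on the counter
- gauge_grip (a point): Gauge, 155 mm long, 0.12 kg: flat steel blade 5 mm thick, 18 mm wide, rounded tip; upright black handle block 50 mm long, 22 mm wide, 36 mm tall at the other end; one flat underside. This point: centre of the handle block, 18 mm above the underside; x to the tip, z up; grasp across the 22 mm (y). Held upright by the handle, the blade is level
- gauge_tip (a point): Tip of the gauge blade, half-way up its thickness: 130 mm ahead of the handle's centre
- gauge_mid (a point): Middle of the blade, 65 mm ahead of the handle's centre and 2.5 mm above the underside; it lies over the middle of the mat at the start, and should again at the end, the gauge along the mat's length either way round
- pack_1_c (a point): Slide pack: a closed pale carton 32 mm (x) by 82 mm (y) by 27 mm (z), 0.2 kg; the point is its centre; grasp it across the 32 mm. Three to five packs are there, the others are absent
- pack_2_c (a point): Slide pack: a closed pale carton 32 mm (x) by 82 mm (y) by 27 mm (z), 0.2 kg; the point is its centre; grasp it across the 32 mm. Three to five packs are there, the others are absent
- pack_3_c (a point): Slide pack: a closed pale carton 32 mm (x) by 82 mm (y) by 27 mm (z), 0.2 kg; the point is its centre; grasp it across the 32 mm. Three to five packs are there, the others are absent
- pack_4_c (a point): Slide pack: a closed pale carton 32 mm (x) by 82 mm (y) by 27 mm (z), 0.2 kg; the point is its centre; grasp it across the 32 mm. Three to five packs are there, the others are absent
- pack_5_c (a point): Slide pack: a closed pale carton 32 mm (x) by 82 mm (y) by 27 mm (z), 0.2 kg; the point is its centre; grasp it across the 32 mm. Three to five packs are there, the others are absent
- gauge: The same gauge; origin on its underside, 65 mm ahead of the handle's centre
- cup_white: White lidded cup at the back, 63 mm wide, 69 mm tall; leave alone; origin at its underside
- cup_blue: Lidded cup beside it, 63 mm wide, 69 mm tall; leave alone; origin at its underside
- bottle_amber: Small amber bottle, 28 mm wide, 59 mm tall, on the counter at the far right of the work; leave alone; origin at its underside

How it is judged (in metres and radians):
On the way:
1. the held gauge blade is through the gate (tip at least 8 mm past the middle of the shoe, on the strip) and the shoe presses on it with 1.3 to 7 N (x of gauge_tip in the frame of bed_top above 0.008 m and y of gauge_tip in the frame of bed_top between -0.012 and 0.012 m and z of gauge_tip in the frame of bed_top between -0.002 and 0.008 m and contact force between shoe and gauge between 1.3 and 7 N and contact force between the fingers and gauge above 1 N), for 0.2 s.
At the end, for the whole second after the job is handed in: Free gap under the shoe 2.2 to 5.0 mm; gauge flat on its mat, its middle within 30 mm of the mat's centre and within 17 degrees of its length; every pack flat in one column, its centre within 11 mm of the tray's centre and its length within 10 degrees of the tray's (z of shoe in the frame of bed_top between 0.0102 and 0.013 m and horizontal distance between gauge_mid and mat_top below 0.03 m and angle between the x axis of gauge_mid and the x axis of mat_top, either way round below 0.3 rad and z of gauge_mid in the frame of mat_top between -0.003 and 0.007 m and angle between gauge_mid's own z axis and vertical below 0.1 rad and linear speed of gauge below 0.02 m/s and horizontal distance between each of pack_1_c, pack_2_c, pack_3_c, pack_4_c, pack_5_c and tray_top below 0.011 m and angle between the y axis of each of pack_1_c, pack_2_c, pack_3_c, pack_4_c, pack_5_c and the x axis of tray_top, either way round below 0.18 rad and angle between pack_1_c's own y axis and vertical between 1.47 and 1.67 rad and z of pack_1_c in the frame of tray_top between 0.008 and 0.16 m and angle between pack_2_c's own y axis and vertical between 1.47 and 1.67 rad and z of pack_2_c in the frame of tray_top between 0.008 and 0.16 m and angle between pack_3_c's own y axis and vertical between 1.47 and 1.67 rad and z of pack_3_c in the frame of tray_top between 0.008 and 0.16 m and angle between pack_4_c's own y axis and vertical between 1.47 and 1.67 rad and z of pack_4_c in the frame of tray_top between 0.008 and 0.16 m and angle between pack_5_c's own y axis and vertical between 1.47 and 1.67 rad and z of pack_5_c in the frame of tray_top between 0.008 and 0.16 m); the robot touches nothing.
It fails at once if the gauge is jammed against the shoe with more than 30 N (contact force between shoe and gauge above 30 N).
It fails at once if a bottle or cup among the work is moved more than 30 mm or tipped (distance of any of cup_white, cup_blue, bottle_amber from where it was at the start of the episode above 0.03 m or angle between any of cup_white, cup_blue, bottle_amber's own z axis and vertical above 0.5 rad).
Of pack_1, pack_2, pack_3, pack_4, pack_5 only 3 to 5 are there at a start; the rules pass over those that are not, and their reading is None.
At some moment in a run one of pack_1, pack_2, pack_3, pack_4, pack_5 may be knocked a few centimetres aside while the robot is not near it.
Once in a run the grip may slacken for a moment while it holds something.
It also fails if it takes over 210 s, if anything falls off the work surface, if the arm or the gripper's body presses on something with over 40 N, if the wrist force passes 120 N, or if a joint passes its speed limit or range.

ROBOT

A 6-joint arm with a two-finger parallel gripper is mounted at the origin on a cart in front of the work surface, level with it; the furniture and walls round the work are solid. World frame = base frame: x ahead of the robot, y to its left, z up, the work surface at z = 0. Lengths are in mm, angles in rad, forces in N, time in s.
With the tool pointing down it reaches from about 275 to 1000 mm from the base axis. Payload 8.4 kg.
Tool frame: the origin (TCP) lies at the very end of the fingers, on their centre line; the grasp point (between the pads) lies 19 mm behind it (robot.tcp_to_grasp is the distance from the TCP to the grasp point, in mm); z points along the fingers, y is the direction in which the jaws open and shut (so a half turn about z gives the same grasp; the last joint's range is limited). The gripper opens to 85 mm and grips with 20 to 120 N. Pads are 22 mm wide; open, the fingers measure 114 mm over their backs; the gripper's body (76 mm by 85 mm) begins 54 mm behind the grasp point. The pads swing forward as they close: fully open they stand 13 mm farther back than shut.
Start: joints at [-1.256, 0.353, 1.633, -0, 1.155, -0.002], TCP at [194.703, -593.901, 231.281] pointing down, gripper open.
Joint ranges: [-2.63, 2.63], [-0.92, 2.1], [0.06, 2.66], [-1.3, 4.44], [0, 2.69], [-3.02, 3.02]. Speed limits (rad/s): [2.22, 2.22, 2.79, 3.14, 3.14, 3.14].

INTERFACE

Orientations are given as a rotation vector (axis times angle).
In Python, from bench import robot gives the robot as it stands.
- The arm moves only by the tool arm_command, never from a script. Its argument "rows" is a list of rows, each an object of numbers: "hand": the finger opening in mm, from 0 to 85.4; "dx", "dy", "dz": the shift along the world's x, y, z in units of 20 cm (1.0 is 20 cm); "rx", "ry", "rz": the turn, a rotation vector about the world's x, y, z in units of 2 rad (1.0 is 2 rad). A call has 1 to 10 rows; each row is the pose to reach, as a shift and turn from the pose commanded when the call began; what a row does not reach only later rows make up. A row lasts 1/8 s, in which the tool goes at most 62.5 mm and 10.7 degrees, less where a joint would pass 70% of its speed; a pose out of reach is approached as far as the arm can. A call with a number of a shift or a turn outside -1 to 1 is refused whole. A call with a gripper value outside its range is refused whole. The fingers move at their own pace and stop on an object; the grip force is fixed at half the most. Time passes only in rows, so rows that repeat a pose let the fingers close. It gives the time, the measured TCP pose, the force and the opening at its end, in the units of the state.
- robot.get_state(): the state, without advancing time (a new reading comes with each control period).
- robot.snapshot(name): name is "side" or "top" or "wrist"; returns the picture (400x640x3 uint8, red, green, blue); there is no depth.
- robot.camera_model(name): a dict with "intrinsics" (3x3 intrinsics, pixels), "k1" (the pictures are not rectified: a ray, as slopes to the right and down, at radius r is drawn at 1 + k1 r^2 times it, then the intrinsics apply), "world_to_cam" (4x4, takes a point from world to camera coordinates). Camera axes: x right, y up, looking along -z (the intrinsics and any distortion apply to the point x, -y, -z); pixel columns grow to the right and rows downward; lengths in mm; the calibration is good to about 2 mm. A picture is of the moment at which its call begins: read the wrist's pose just before it. camera_model takes no time and is no camera call; for the wrist camera it gives the pose at the moment of the call.
- robot.sign_off(): hands the job in, once; it reports no verdict.
The state is a dict: "time_s": time; "qpos": joint angles; "joint_vel": joint speeds; "joint_torque": joint torques, N m; "eef_pos": TCP position; "ee_rot": TCP orientation; "ft_force": force on the tool from outside, world axes, zero at the start; "wrist_torque": the same for the moment, N m; "finger_gap": opening from 0.0 (shut) to 1.0 (fully open).
Only numpy, scipy, OpenCV 4.12 (cv2) and the standard library are available. Lean on these libraries where they do the work, as an engineer would, in place of code of your own. Each camera call takes 0.05 s, during which the arm holds its last target.

## Working session

There is one attempt and no reset: what is moved stays moved. The work goes in short steps, Python scripts to look and compute and a tool call to move; the robot and the scene stay as the last step left them, time stands still between calls to the robot, and variables do not carry over. Pictures are saved under pics/ and viewed, and the job is handed in when it is done.

Besides the shell and the picture viewer there is one more tool, called after ">>>" by a JSON object that holds its "method" and its "body", one argument or row to a line. arm_command: Moves the arm, as the interface text tells. Shifts and turns lie within -1 to 1; 1 stands for 20 cm of shift or 2 rad of turn. Its arguments: {"type":"object","properties":{"rows":{"type":"array","items":{"type":"object","properties":{"hand":{"type":"number"},"dx":{"type":"number","minimum":-1,"maximum":1},"dy":{"type":"number","minimum":-1,"maximum":1},"dz":{"type":"number","minimum":-1,"maximum":1},"rx":{"type":"number","minimum":-1,"maximum":1},"ry":{"type":"number","minimum":-1,"maximum":1},"rz":{"type":"number","minimum":-1,"maximum":1}}}}},"required":["rows"]}

```bash
ls; mkdir -p pics
python3 - <<'E'
from bench import robot
import cv2
print(robot.get_state())
for n in ["side","top","wrist"]:
    m=robot.camera_model(n); print(n,m)
    im=robot.snapshot(n); cv2.imwrite(f"pics/a_{n}.png",im[:,:,::-1])
E
```

```text
pics
{'time_s': 0.0, 'qpos': array([-1.25638286e+00,  3.53635739e-01,  1.63419536e+00, -2.56799896e-05,
        1.15520071e+00, -2.39172126e-03]), 'joint_vel': array([-0.00062249,  0.00060932,  0.00124641,  0.0004425 ,  0.00023942,
        0.00090202]), 'joint_torque': array([ 4.81414336e-04, -6.05252051e+01, -3.42062688e+01, -3.81515815e-05,
        9.43918945e-03,  1.37088122e-06]), 'eef_pos': array([ 194.54657759, -593.41104835,  230.54324396]), 'ee_rot': array([-3.10085868e+00, -4.95350382e-01,  3.87520720e-04]), 'ft_force': array([-0.4923818 ,  0.34935937,  0.61025158]), 'wrist_torque': array([-0.00036664, -0.0442742 , -0.03143403]), 'finger_gap': 1.002987856335753}
side {'intrinsics': array([[448.69619693,   0.        , 328.81619179],
       [  0.        , 448.69619693, 202.81213036],
       [  0.        ,   0.        ,   1.        ]]), 'k1': -0.004341277361671297, 'world_to_cam': array([[ 9.54509781e-01, -2.97753277e-01,  1.59394072e-02,
        -6.46495233e+02],
       [ 1.35166962e-01,  4.79715501e-01,  8.66950362e-01,
        -1.44552082e+02],
       [-2.65783692e-01, -8.25
[... 563 characters left out ...]
6806e-02,  9.98087395e-01,
        -1.30273445e+03],
       [ 0.00000000e+00,  0.00000000e+00,  0.00000000e+00,
         1.00000000e+00]])}
wrist {'intrinsics': array([[344.44925573,   0.        , 318.46511155],
       [  0.        , 344.44925573, 202.59285943],
       [  0.        ,   0.        ,   1.        ]]), 'k1': -0.0621002958928308, 'world_to_cam': array([[ 3.11827040e-01, -9.50136554e-01, -2.10377590e-03,
        -6.23230001e+02],
       [ 9.09558481e-01,  2.99148369e-01, -2.88467715e-01,
         3.77874279e+01],
       [ 2.74713062e-01,  8.80385266e-02,  9.57487311e-01,
        -3.80651533e+02],
       [ 0.00000000e+00,  0.00000000e+00,  0.00000000e+00,
         1.00000000e+00]])}
```

View pics/a_side.png

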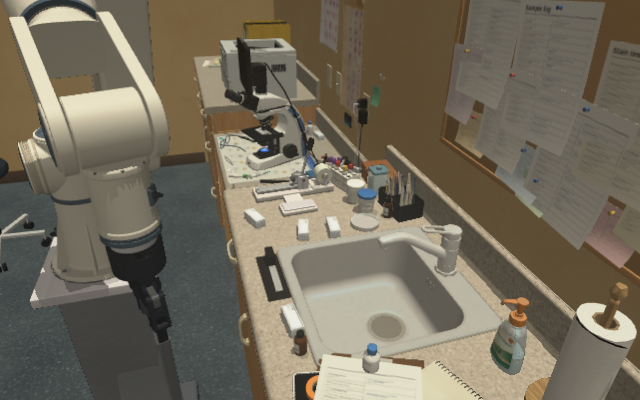

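View pics/a_top.png

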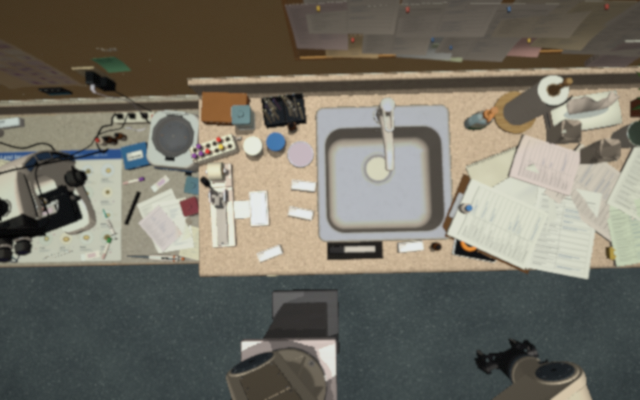

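View pics/a_wrist.png

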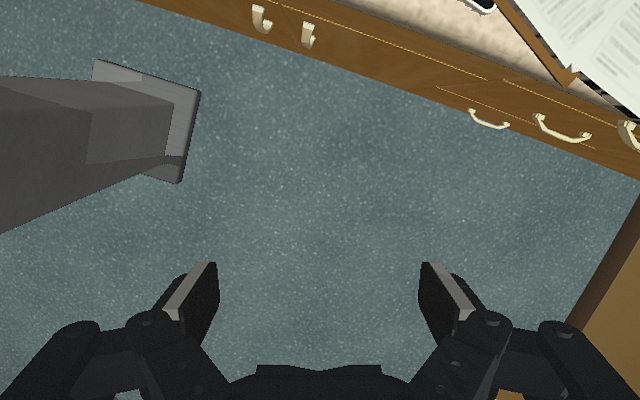

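```bash
cat > h.py <<'E'
from bench import robot
import numpy as np, cv2
from scipy.spatial.transform import Rotation as R
def snap(n,name):
    m=robot.camera_model(n); im=robot.snapshot(n)[:,:,::-1].copy()
    cv2.imwrite(f"pics/{name}.png",im); np.savez(f"pics/{name}.npz",**m); return m,im
def load(name):
    return dict(np.load(f"pics/{name}.npz")),cv2.imread(f"pics/{name}.png")
def ray(m,u,v):
    K=m["intrinsics"]; k=float(m["k1"]); T=m["world_to_cam"]
    d=np.array([(u-K[0,2])/K[0,0],(v-K[1,2])/K[1,1]]); s=d.copy()
    for _ in range(20): s=d/(1+k*(s@s))
    c=np.array([s[0],-s[1],-1.0]); Rm=T[:3,:3]
    return -Rm.T@T[:3,3], Rm.T@c/np.linalg.norm(c)
def onz(m,u,v,z):
    o,d=ray(m,u,v); return o+d*(z-o[2])/d[2]
def proj(m,p):
    K=m["intrinsics"]; k=float(m["k1"]); T=m["world_to_cam"]
    c=T[:3,:3]@np.asarray(p,float)+T[:3,3]; s=np.array([c[0],-c[1]])/-c[2]; s=s*(1+k*(s@s))
    return K[:2,:2]@s+K[:2,2]
def tri(*obs):
    A=np.zeros((3,3));b=np.zeros(3)
    for m,u,v in obs:
        o,d=ray(m,u,v);P=np.eye(3)-np.outer(d,d);A+=P;b+=P@o
    p=np.linalg.solve(A,b)
    res=[np.linalg.norm((np.eye(3)-np.outer(d,d))@(p-o)) for o,d in (ray(*q) for q in obs)]
    return p,np.round(res,2)
def crop(name,x0,y0,x1,y1,f,out):
    im=cv2.imread(f"pics/{name}.png")[y0:y1,x0:x1]
    cv2.imwrite(f"pics/{out}.png",cv2.resize(im,None,fx=f,fy=f,interpolation=cv2.INTER_CUBIC))
def st():
    s=robot.get_state(); M=R.from_rotvec(s["ee_rot"]).as_matrix()
    print("t",round(s["time_s"],2),"p",s["eef_pos"].round(1),"y",M[:,1].round(3),"z",M[:,2].round(3),"f",s["ft_force"].round(1),"gap",round(s["finger_gap"]*85.4,1),"q",s["qpos"].round(2))
    return s
E
python3 - <<'E'
from h import *
crop
import shutil
for n in ["side","top","wrist"]:
    np.savez(f"pics/a_{n}.npz",**robot.camera_model(n))
crop("a_top",190,130,440,280,3,"a1"); crop("a_side",210,150,420,360,3,"a2")
m,_=load("a_top")
for q in [(303,186),(300,213),(270,254),(411,246),(259,208),(222,205),(355,249)]: print(q,onz(m,*q,25).round())
E
```

```text
(303, 186) [667. -64.  25.]
(300, 213) [576. -52.  25.]
(270, 254) [441.  51.  25.]
(411, 246) [ 457. -420.   25.]
(259, 208) [596.  86.  25.]
(222, 205) [609. 211.  25.]
(355, 249) [ 451. -233.   25.]
```

View pics/a1.png

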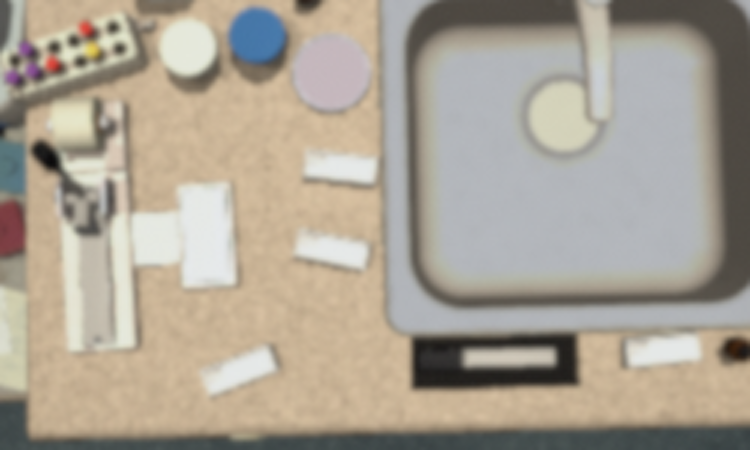

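View pics/a2.png

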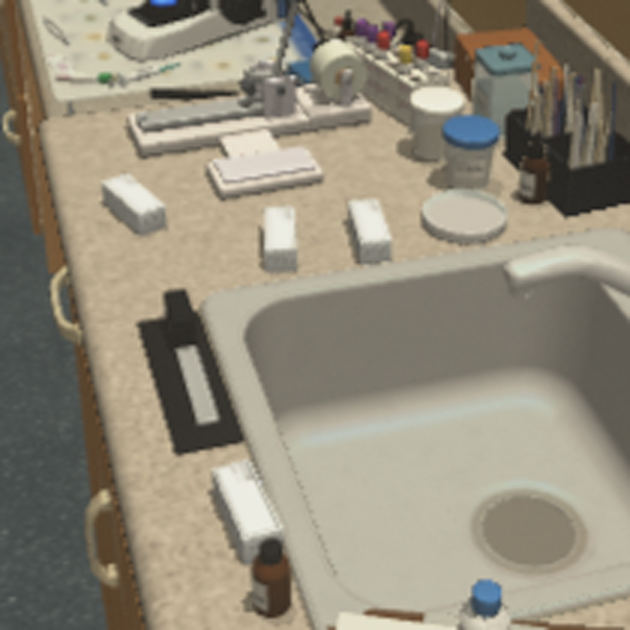

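Run:
```python
from h import *
s=st(); M=R.from_rotvec(s["ee_rot"]).as_matrix()
m,_=load("a_wrist"); T=m["world_to_cam"]; c=-T[:3,:3].T@T[:3,3]
print("x axis",M[:,0], "cam in tool",M.T@(c-s["eef_pos"]), "look in tool",M.T@(-T[2,:3]),"right",M.T@T[0,:3])
```

```text
t 0.15 p [ 194.6 -593.6  230.7] y [ 0.311 -0.95  -0.001] z [-0.     0.001 -1.   ] f [ 0.3 -0.2 -0.8] gap 85.3 q [-1.26  0.35  1.63  0.    1.16 -0.  ]
x axis [9.50250438e-01 3.11486926e-01 1.10439153e-05] cam in tool [  73.84694815   -0.75964584 -143.4095121 ] look in tool [-2.88479988e-01 -7.23056721e-04  9.57485652e-01] right [3.58604100e-04 9.99999563e-01 8.63205114e-04]
```

>>> {"method": "arm_command", "body": {
  "rows": [
    {"dx": 0.6,"dy": 1,"dz": 0.5,"rz": 0.6},
    {"dx": 0.6,"dy": 1,"dz": 0.5,"rz": 0.6},
    {"dx": 0.6,"dy": 1,"dz": 0.5,"rz": 0.6},
    {"dx": 0.6,"dy": 1,"dz": 0.5,"rz": 0.6},
    {"dx": 0.6,"dy": 1,"dz": 0.5,"rz": 0.6},
    {"dx": 0.6,"dy": 1,"dz": 0.5,"rz": 0.6},
    {"dx": 0.6,"dy": 1,"dz": 0.5,"rz": 0.6},
    {"dx": 0.6,"dy": 1,"dz": 0.5,"rz": 0.628}
  ]
}}

```text
validation failed for argument at $.ro...
```

>>> {"method": "arm_command", "body": {
  "rows": [
    {"dx": 0.5,"dy": 0.5},
    {"dx": 0.5,"dy": 0.5},
    {"dx": 0.5,"dy": 0.5},
    {"dx": 0.5,"dy": 0.5},
    {"dx": 0.5,"dy": 0.5}
  ]
}}

```text
validation failed for argument at $.ro...
```

Run:
```python
from h import *
st(); snap("wrist","b1")
```

```text
t 0.15 p [ 194.6 -593.6  230.7] y [ 0.311 -0.95  -0.001] z [-0.     0.001 -1.   ] f [ 0.3 -0.2 -0.8] gap 85.3 q [-1.26  0.35  1.63  0.    1.16 -0.  ]
```

View pics/b1.png

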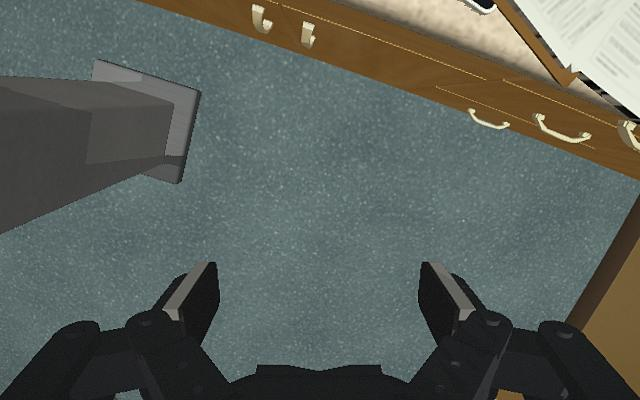

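The move was refused, and the view is unchanged: only the floor and cabinet doors. I'll fill in every field and try again.

>>> {"method": "arm_command", "body": {
  "rows": [
    {"dx": 0.6,"dy": 1.0,"dz": 0.5,"rx": 0.0,"ry": 0.0,"rz": 0.6,"hand": 85},
    {"dx": 0.6,"dy": 1.0,"dz": 0.5,"rx": 0.0,"ry": 0.0,"rz": 0.6,"hand": 85},
    {"dx": 0.6,"dy": 1.0,"dz": 0.5,"rx": 0.0,"ry": 0.0,"rz": 0.6,"hand": 85},
    {"dx": 0.6,"dy": 1.0,"dz": 0.5,"rx": 0.0,"ry": 0.0,"rz": 0.6,"hand": 85},
    {"dx": 0.6,"dy": 1.0,"dz": 0.5,"rx": 0.0,"ry": 0.0,"rz": 0.6,"hand": 85},
    {"dx": 0.6,"dy": 1.0,"dz": 0.5,"rx": 0.0,"ry": 0.0,"rz": 0.6,"hand": 85},
    {"dx": 0.6,"dy": 1.0,"dz": 0.5,"rx": 0.0,"ry": 0.0,"rz": 0.6,"hand": 85},
    {"dx": 0.6,"dy": 1.0,"dz": 0.5,"rx": 0.0,"ry": 0.0,"rz": 0.63,"hand": 85}
  ]
}}

```text
time_s: 1.2
eef_pos: [314.7, -393.7, 331.2]
ee_rot: [-2.212, -2.231, -0.0]
ft_force: [-0.6, -0.4, 0.5]
finger_gap: 0.995
```

>>> {"method": "arm_command", "body": {
  "rows": [
    {"dx": 0.5,"dy": 0.5,"dz": 0,"rx": 0,"ry": 0,"rz": 0,"hand": 85},
    {"dx": 0.5,"dy": 0.5,"dz": 0,"rx": 0,"ry": 0,"rz": 0,"hand": 85},
    {"dx": 0.5,"dy": 0.5,"dz": 0,"rx": 0,"ry": 0,"rz": 0,"hand": 85},
    {"dx": 0.5,"dy": 0.5,"dz": 0,"rx": 0,"ry": 0,"rz": 0,"hand": 85}
  ]
}}

```text
time_s: 1.7
eef_pos: [415.0, -293.4, 331.1]
ee_rot: [-2.212, -2.23, 0.001]
ft_force: [-0.1, 0.2, -0.3]
finger_gap: 0.994
```

Run:
```python
from h import *
st(); snap("wrist","b1")
```

```text
t 1.7 p [ 415.  -293.4  331.1] y [ 1.     0.008 -0.001] z [-0.001 -0.    -1.   ] f [-0.1  0.2 -0.3] gap 84.9 q [-0.62  0.08  1.75 -0.    1.31 -0.63]
```

View pics/b1.png

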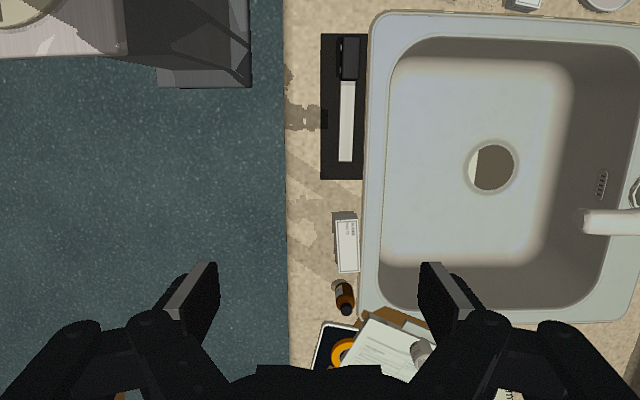

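b1: mat at about (342,105), gauge handle (348,58) and blade to (346,160), pack D (346,242), and the amber bottle (345,297) right beside it. Next I'll look at the left area.

>>> {"method": "arm_command", "body": {
  "rows": [
    {"dx": 0.3,"dy": 1,"dz": 0.2,"rx": 0,"ry": 0,"rz": 0,"hand": 85},
    {"dx": 0.3,"dy": 1,"dz": 0.2,"rx": 0,"ry": 0,"rz": 0,"hand": 85},
    {"dx": 0.3,"dy": 1,"dz": 0.2,"rx": 0,"ry": 0,"rz": 0,"hand": 85},
    {"dx": 0.3,"dy": 1,"dz": 0.2,"rx": 0,"ry": 0,"rz": 0,"hand": 85},
    {"dx": 0.3,"dy": 1,"dz": 0.2,"rx": 0,"ry": 0,"rz": 0,"hand": 85}
  ]
}}

```text
time_s: 2.38
eef_pos: [474.7, -94.0, 371.7]
ee_rot: [2.213, 2.229, 0.0]
ft_force: [-0.9, -0.0, -0.6]
finger_gap: 0.994
```

Run:
```python
from h import *
st(); snap("wrist","b2")
```

```text
t 2.38 p [474.7 -94.  371.7] y [1.    0.007 0.001] z [ 0.001 -0.001 -1.   ] f [-0.9 -0.  -0.6] gap 84.9 q [-0.2   0.01  1.74 -0.    1.39 -0.21]
```

>>> {"method": "arm_command", "body": {
  "rows": [
    {"dx": 0.4,"dy": 1,"dz": 0,"rx": 0,"ry": 0,"rz": 0,"hand": 85},
    {"dx": 0.4,"dy": 1,"dz": 0,"rx": 0,"ry": 0,"rz": 0,"hand": 85},
    {"dx": 0.4,"dy": 1,"dz": 0,"rx": 0,"ry": 0,"rz": 0,"hand": 85},
    {"dx": 0.4,"dy": 1,"dz": 0,"rx": 0,"ry": 0,"rz": 0,"hand": 85},
    {"dx": 0.4,"dy": 1,"dz": 0,"rx": 0,"ry": 0,"rz": 0,"hand": 85}
  ]
}}

```text
time_s: 3.05
eef_pos: [555.2, 105.5, 370.4]
ee_rot: [-2.214, -2.228, 0.002]
ft_force: [0.7, -0.6, -0.9]
finger_gap: 0.996
```

Run:
```python
from h import *
st(); snap("wrist","b3")
```

```text
t 3.05 p [555.2 105.5 370.4] y [ 1.     0.006 -0.001] z [-0.001 -0.001 -1.   ] f [ 0.7 -0.6 -0.9] gap 85.1 q [ 0.19  0.16  1.59 -0.    1.4   0.18]
```

View pics/b2.png

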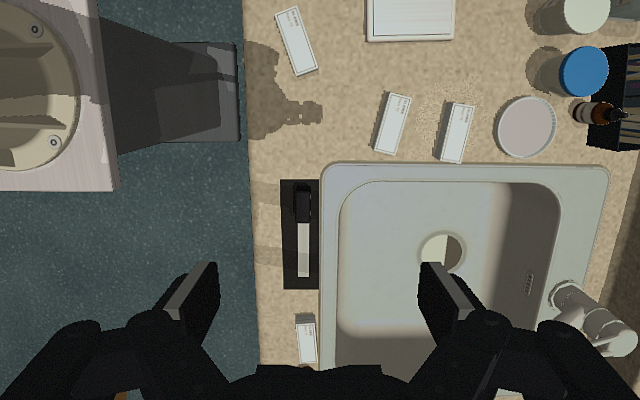

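View pics/b3.png

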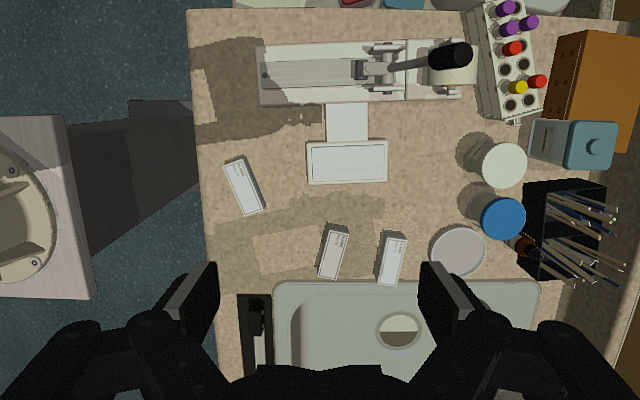

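b2/b3: packs A (391,258), B (333,250), C (243,186) in b3; tray (347,162); bed strip running from (262,75) to the shoe at (372,70); lever grip (450,56). I'll take a second place for triangulation.

>>> {"method": "arm_command", "body": {
  "rows": [
    {"dx": -0.3,"dy": 0.5,"dz": -0.3,"rx": 0,"ry": 0,"rz": 0,"hand": 85},
    {"dx": -0.3,"dy": 0.5,"dz": -0.3,"rx": 0,"ry": 0,"rz": 0,"hand": 85},
    {"dx": -0.3,"dy": 0.5,"dz": -0.3,"rx": 0,"ry": 0,"rz": 0,"hand": 85},
    {"dx": -0.3,"dy": 0.5,"dz": -0.3,"rx": 0,"ry": 0,"rz": 0,"hand": 85}
  ]
}}

```text
time_s: 3.6
eef_pos: [495.0, 204.6, 311.5]
ee_rot: [2.215, 2.227, -0.0]
ft_force: [0.3, -0.5, -0.1]
finger_gap: 0.994
```

Run:
```python
from h import *
st(); snap("wrist","b4")
crop("b3",180,20,500,220,2.5,"b3c")
crop("b4",180,20,560,320,2,"b4c")
```

```text
t 3.6 p [495.  204.6 311.5] y [1.    0.005 0.   ] z [ 0.    -0.001 -1.   ] f [ 0.3 -0.5 -0.1] gap 84.9 q [ 0.39  0.14  1.73 -0.    1.27  0.38]
```

View pics/b4.png

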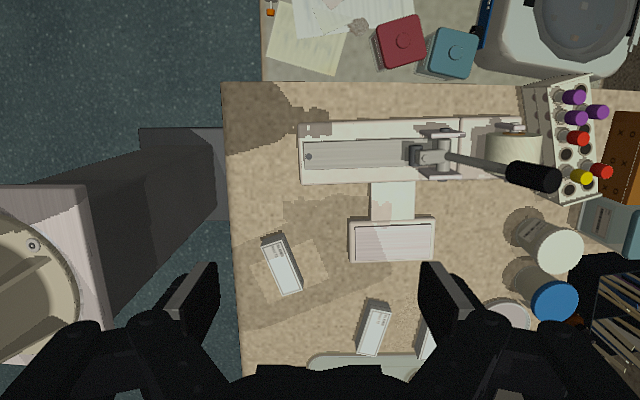

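View pics/b4c.png

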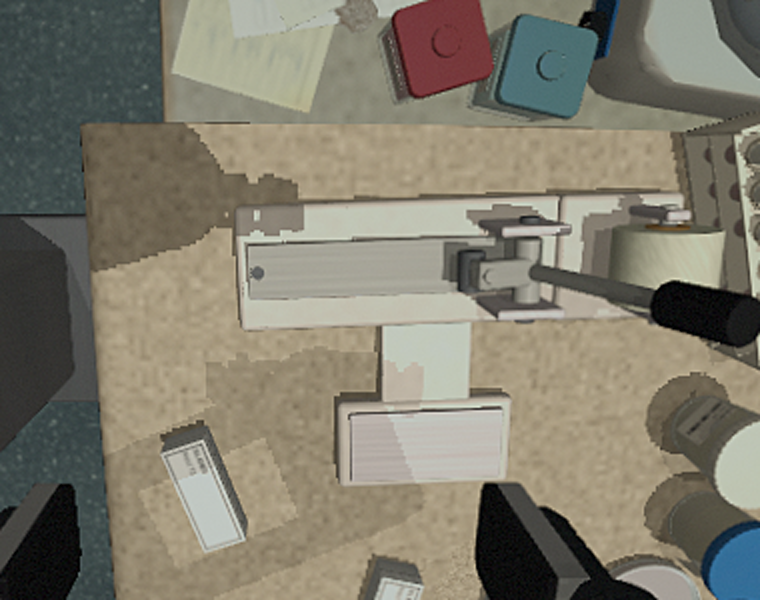

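View pics/b3c.png

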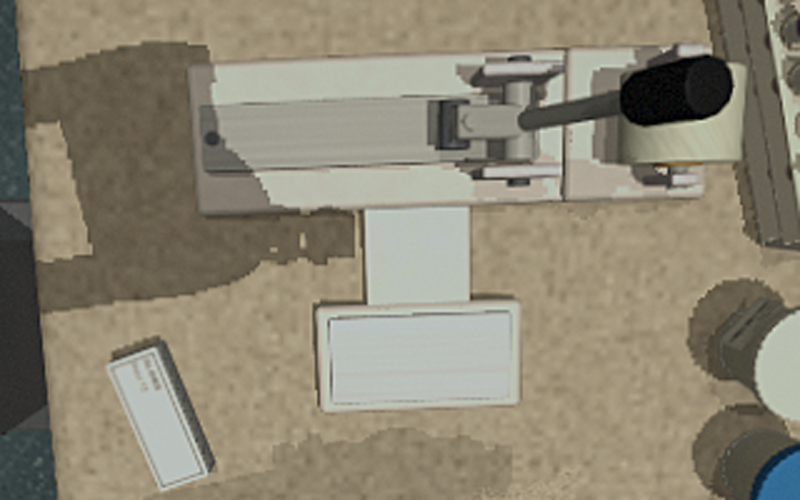

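Run:
```python
from h import *
m3,_=load("b3"); m4,_=load("b4")
P={"hole":((211,139),(257,272)),"sFL":((200,104),(247,246)),"sFR":((204,173),(251,298)),
"tFL":((330,317),(348,414)),"tBL":((507,313),(502,407)),"tBR":((508,397),(504,474)),"tFR":((332,404),(352,481)),
"gripbot":((626,97),(661,305)),"griptop":((722,85),(742,320)),
"hinge_pinL":((517,62),(532,220)),"hinge_pinR":((519,180),(527,318)),
"deckseamR":((562,200),(557,318)),"deckFL":((191,67),(237,206)),"deckFR":((199,213),(243,329)),
"C1":((110,367),(163,466)),"C2":((151,345),(201,445)),"C3":((209,474),(244,541)),"C4":((165,490),(208,551))}
for k,(a,b) in P.items():
    p,r=tri((m3,180+a[0]/2.5,20+a[1]/2.5),(m4,180+b[0]/2,20+b[1]/2)); print(k,p.round(1),r)
```

```text
hole [482.3 210.7  28.4] [0.47 0.47]
sFL [477.  227.7  32.8] [0.29 0.29]
sFR [477.9 193.5  25.8] [0.96 0.96]
tFL [544.6 113.7  18.3] [0.99 0.99]
tBL [648.1 117.7  17. ] [0.93 0.93]
tBR [651.   70.6  24.6] [2.08 2.08]
tFR [547.4  63.9  20.4] [0.78 0.78]
gripbot [661.8 219.5 165.2] [1.01 1.01]
griptop [686.8 220.  188.3] [1.89 1.89]
hinge_pinL [638.5 246.5  61.3] [1.27 1.27]
hinge_pinR [641.8 190.2  62.2] [0.58 0.58]
deckseamR [673.9 181.6  26.4] [1.81 1.81]
deckFL [469.2 249.7   8. ] [0.31 0.31]
deckFR [472.9 172.   19.3] [0.4 0.4]
C1 [424.2  90.2  51.3] [1.65 1.65]
C2 [447.2 101.8  45.1] [0.48 0.48]
C3 [473.6  22.5  30. ] [0.65 0.65]
C4 [446.9  11.4  26.2] [0.25 0.25]
```

>>> {"method": "arm_command", "body": {
  "rows": [
    {"dx": 0.3,"dy": 0.077,"dz": 0,"rx": 0,"ry": 0,"rz": 0.3,"hand": 60},
    {"dx": 0.6,"dy": 0.077,"dz": 0,"rx": 0,"ry": 0,"rz": 0.3,"hand": 60},
    {"dx": 0.89,"dy": 0.077,"dz": 0,"rx": 0,"ry": 0,"rz": 0.4,"hand": 60},
    {"dx": 0.89,"dy": 0.077,"dz": 0,"rx": 0,"ry": 0,"rz": 0.5,"hand": 60},
    {"dx": 0.89,"dy": 0.077,"dz": 0,"rx": 0,"ry": 0,"rz": 0.6,"hand": 60},
    {"dx": 0.89,"dy": 0.077,"dz": 0,"rx": 0,"ry": 0,"rz": 0.7,"hand": 60},
    {"dx": 0.89,"dy": 0.077,"dz": 0,"rx": 0,"ry": 0,"rz": 0.8,"hand": 60},
    {"dx": 0.89,"dy": 0.077,"dz": 0,"rx": 0,"ry": 0,"rz": 0.81,"hand": 60},
    {"dx": 0.89,"dy": 0.077,"dz": 0,"rx": 0,"ry": 0,"rz": 0.81,"hand": 60}
  ]
}}

```text
time_s: 4.78
eef_pos: [674.1, 219.0, 312.2]
ee_rot: [-0.091, 3.139, -0.0]
ft_force: [0.5, -0.3, 0.5]
finger_gap: 0.698
```

Run:
```python
from h import *
st(); snap("wrist","c1")
```

```text
t 4.78 p [674.1 219.  312.2] y [-0.058  0.998 -0.   ] z [ 0.001 -0.    -1.   ] f [ 0.5 -0.3  0.5] gap 59.6 q [ 0.31  0.43  1.34 -0.    1.37 -1.32]
```

View pics/c1.png

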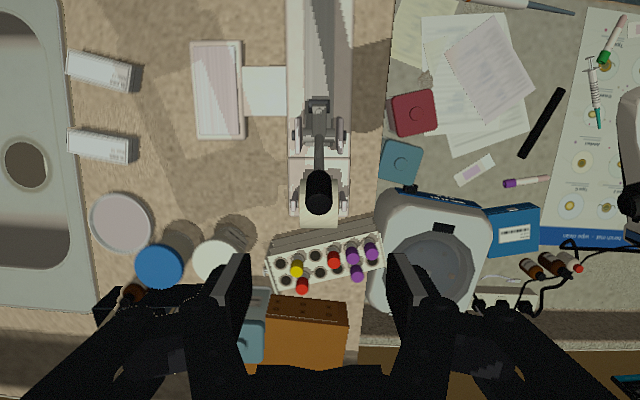

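Run:
```python
from h import *
m,im=load("c1")
g=cv2.cvtColor(im,cv2.COLOR_BGR2HSV)[:,:,2]
for r in (180,190,200,208):
    xs=np.where(g[r,290:350]<45)[0]+290; c=(xs.min()+xs.max())/2; print(r,xs.min(),xs.max(),c, onz(m,c,r,190).round(1), onz(m,c,r,170).round(1))
```

```text
180 307 330 318.5 [662.2 219.4 190. ] [666.8 219.7 170. ]
190 306 331 318.5 [670.3 219.9 190. ] [675.6 220.2 170. ]
200 306 331 318.5 [678.6 220.4 190. ] [684.5 220.7 170. ]
208 307 330 318.5 [685.4 220.8 190. ] [691.8 221.2 170. ]
```

>>> {"method": "arm_command", "body": {
  "rows": [
    {"dx": 0,"dy": 0.005,"dz": -0.3,"rx": 0,"ry": 0,"rz": 0,"hand": 60},
    {"dx": 0,"dy": 0.005,"dz": -0.5,"rx": 0,"ry": 0,"rz": 0,"hand": 60},
    {"dx": 0,"dy": 0.005,"dz": -0.65,"rx": 0,"ry": 0,"rz": 0,"hand": 60},
    {"dx": 0,"dy": 0.005,"dz": -0.77,"rx": 0,"ry": 0,"rz": 0,"hand": 60},
    {"dx": 0,"dy": 0.005,"dz": -0.77,"rx": 0,"ry": 0,"rz": 0,"hand": 60}
  ]
}}

```text
time_s: 5.45
eef_pos: [672.4, 220.5, 155.8]
ee_rot: [0.082, -3.138, 0.002]
ft_force: [0.1, 0.1, 0.4]
finger_gap: 0.703
```

Run:
```python
from h import *
st(); snap("wrist","c2"); snap("side","c2s"); crop("c2s",210,120,410,270,4,"c2sc")
```

```text
t 5.45 p [672.4 220.5 155.8] y [-0.052  0.999 -0.001] z [-0.003 -0.001 -1.   ] f [0.1 0.1 0.4] gap 60.1 q [ 0.31  0.55  1.5  -0.    1.09 -1.31]
```

View pics/c2.png

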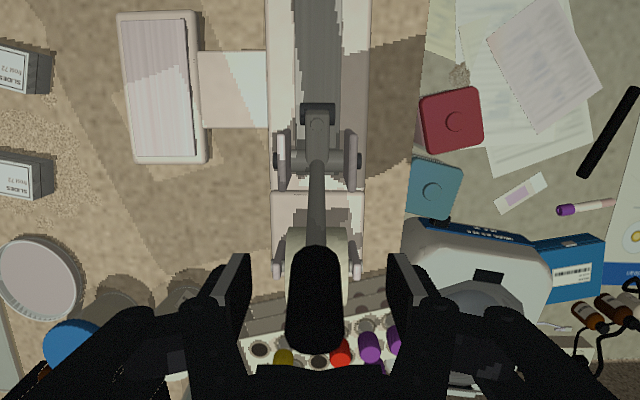

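View pics/c2sc.png

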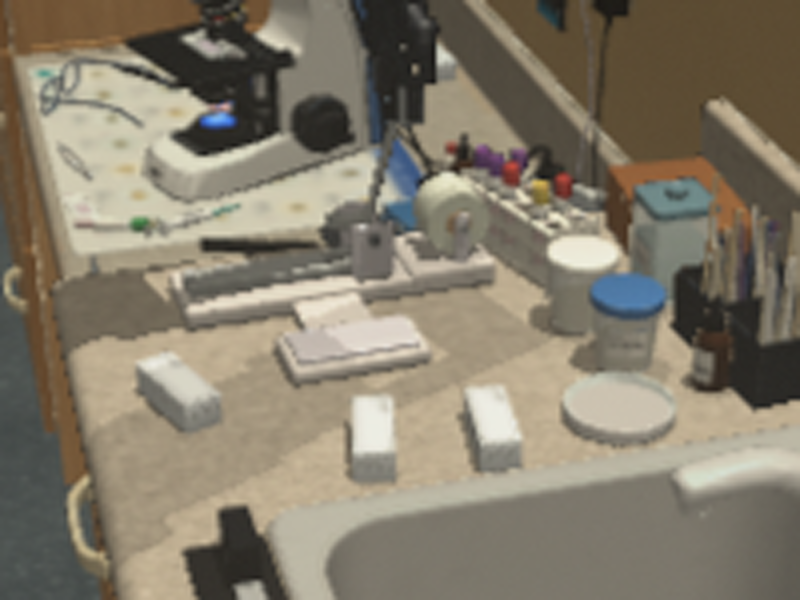

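Grip is centred between the fingers (317,290). I'll close on it.

>>> {"method": "arm_command", "body": {
  "rows": [
    {"dx": 0,"dy": 0,"dz": 0,"rx": 0,"ry": 0,"rz": 0,"hand": 10},
    {"dx": 0,"dy": 0,"dz": 0,"rx": 0,"ry": 0,"rz": 0,"hand": 10},
    {"dx": 0,"dy": 0,"dz": 0,"rx": 0,"ry": 0,"rz": 0,"hand": 10},
    {"dx": 0,"dy": 0,"dz": 0,"rx": 0,"ry": 0,"rz": 0,"hand": 10},
    {"dx": 0,"dy": 0,"dz": 0,"rx": 0,"ry": 0,"rz": 0,"hand": 10},
    {"dx": 0,"dy": 0,"dz": 0,"rx": 0,"ry": 0,"rz": 0,"hand": 10}
  ]
}}

```text
time_s: 6.3
eef_pos: [673.9, 219.3, 159.2]
ee_rot: [-0.086, 3.138, -0.007]
ft_force: [-0.1, -15.5, 8.3]
finger_gap: 0.241
```

Run:
```python
from h import *
st()
```

```text
t 6.3 p [673.9 219.3 159.2] y [-0.055  0.998 -0.004] z [ 0.002 -0.004 -1.   ] f [ -0.1 -15.5   8.3] gap 20.5 q [ 0.31  0.55  1.5  -0.01  1.1  -1.31]
```

>>> {"method": "arm_command", "body": {
  "rows": [
    {"dx": 0,"dy": -0.006,"dz": 0.0,"rx": 0,"ry": 0,"rz": 0,"hand": 10},
    {"dx": -0.033,"dy": -0.008,"dz": 0.009,"rx": 0.0017,"ry": -0.032,"rz": 0,"hand": 10},
    {"dx": -0.067,"dy": -0.01,"dz": 0.017,"rx": 0.0033,"ry": -0.064,"rz": 0,"hand": 10},
    {"dx": -0.1,"dy": -0.012,"dz": 0.023,"rx": 0.005,"ry": -0.096,"rz": 0,"hand": 10},
    {"dx": -0.134,"dy": -0.013,"dz": 0.027,"rx": 0.0067,"ry": -0.128,"rz": 0,"hand": 10},
    {"dx": -0.134,"dy": -0.013,"dz": 0.027,"rx": 0.0067,"ry": -0.128,"rz": 0,"hand": 10}
  ]
}}

```text
time_s: 7.05
eef_pos: [645.7, 217.9, 164.4]
ee_rot: [-0.08, 2.882, 0.006]
ft_force: [-0.9, -12.4, 6.1]
finger_gap: 0.241
```

Run:
```python
from h import *
st(); snap("wrist","c3")
```

```text
t 7.05 p [645.7 217.9 164.4] y [-0.055  0.998 -0.003] z [ 0.256  0.011 -0.967] f [ -0.9 -12.4   6.1] gap 20.6 q [ 0.36  0.4   1.76 -0.12  0.74 -1.18]
```

View pics/c3.png

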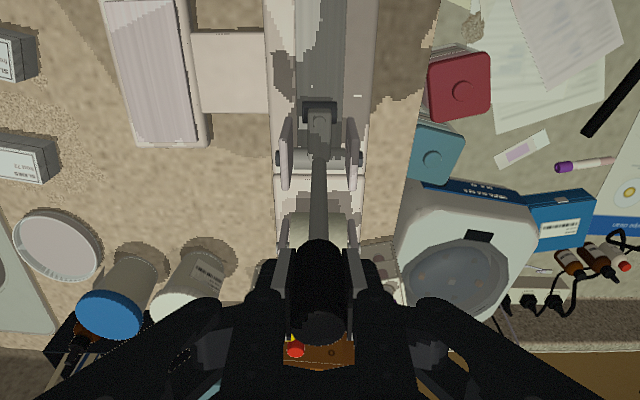

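>>> {"method": "arm_command", "body": {
  "rows": [
    {"dx": 0,"dy": 0,"dz": 0,"rx": 0,"ry": 0,"rz": 0,"hand": 60},
    {"dx": 0,"dy": 0,"dz": 0,"rx": 0,"ry": 0,"rz": 0,"hand": 60},
    {"dx": 0,"dy": 0,"dz": 0,"rx": 0,"ry": 0,"rz": 0,"hand": 60},
    {"dx": -0.1,"dy": 0,"dz": 0.3,"rx": 0,"ry": 0,"rz": 0,"hand": 60},
    {"dx": -0.2,"dy": 0,"dz": 0.6,"rx": 0,"ry": 0,"rz": 0,"hand": 60},
    {"dx": -0.5,"dy": 0,"dz": 0.4,"rx": 0,"ry": 0,"rz": 0,"hand": 60},
    {"dx": -0.8,"dy": 0,"dz": 0.2,"rx": 0,"ry": -0.06,"rz": 0,"hand": 60},
    {"dx": -1.0,"dy": 0,"dz": 0.1,"rx": 0,"ry": -0.12,"rz": 0,"hand": 60},
    {"dx": -1.0,"dy": 0,"dz": 0.1,"rx": 0,"ry": -0.12,"rz": 0,"hand": 60},
    {"dx": -1.0,"dy": 0,"dz": 0.1,"rx": 0,"ry": -0.12,"rz": 0,"hand": 60}
  ]
}}

```text
time_s: 8.35
eef_pos: [443.6, 219.5, 181.5]
ee_rot: [-0.079, 2.646, -0.002]
ft_force: [0.4, 0.6, 0.9]
finger_gap: 0.701
```

Run:
```python
from h import *
st(); snap("wrist","c4")
```

```text
t 8.35 p [443.6 219.5 181.5] y [-0.056  0.998 -0.016] z [ 0.474  0.013 -0.88 ] f [0.4 0.6 0.9] gap 59.9 q [ 0.65  0.05  2.26 -0.62  0.49 -0.48]
```

View pics/c4.png

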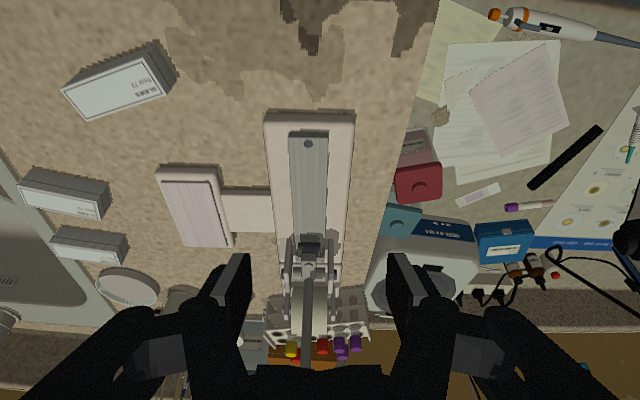

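Run:
```python
from h import *
crop("c4",260,210,360,290,8,"c4c")
```

```text
(no output)
```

View pics/c4c.png

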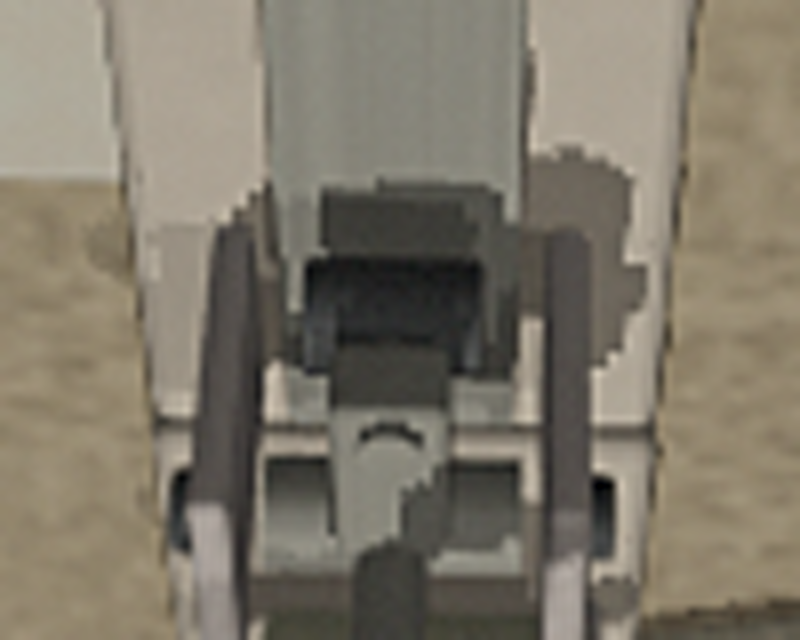

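The shoe is at about (310,245), but its gap can't be read from here. I'll gauge it by feel instead, so next I measure the gauge from b1 and b2.

Run:
```python
from h import *
crop("b1",310,20,390,290,2.8,"b1c"); crop("b2",260,160,350,380,3,"b2c")
a=cv2.imread("pics/b1c.png");b=cv2.imread("pics/b2c.png");h=max(a.shape[0],b.shape[0])
o=np.zeros((h,a.shape[1]+b.shape[1],3),np.uint8);o[:a.shape[0],:a.shape[1]]=a;o[:b.shape[0],a.shape[1]:]=b
o=cv2.addWeighted(o,1.6,o,0,10);cv2.imwrite("pics/b12.png",o);print(a.shape,b.shape)
```

```text
(756, 224, 3) (660, 270, 3)
```

View pics/b12.png

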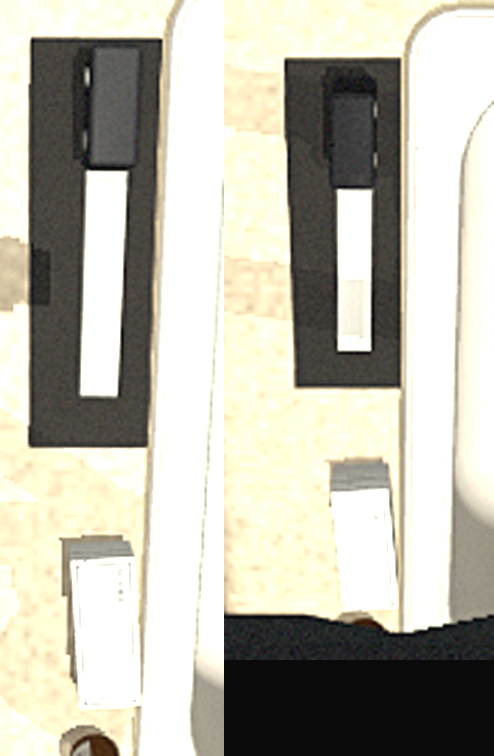

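Run:
```python
from h import *
m1,_=load("b1"); m2,_=load("b2")
P={"hTL":((92,47),(106,95)),"hTR":((138,47),(153,95)),"hBR":((138,168),(151,187)),"hBL":((90,166),(105,187)),
"tipL":((80,396),(113,351)),"tipR":((118,396),(147,351)),"bladeTL":((86,170),(113,188)),"bladeTR":((127,170),(148,188)),
"mTL":((32,38),(61,58)),"mBL":((30,446),(72,386)),"mTR":((162,38),(176,60)),"mBR":((148,446),(176,386)),
"D1":((75,557),(107,490)),"D2":((133,555),(165,490)),"D3":((140,705),(173,610)),"D4":((80,707),(115,610))}
for k,(a,b) in P.items():
    q=(m1,310+a[0]/2.8,20+a[1]/2.8);w=(m2,260+b[0]/3,160+b[1]/3)
    p,r=tri(q,w); z={"h":36,"t":5,"b":5,"m":3,"D":27}[k[0]]; z+= 3 if k[0] in "htb" else 0
    print(k,p.round(1),r,"| onz",onz(*q,z).round(1),onz(*w,z).round(1))
```

```text
hTL [ 442.2 -147.2   37.9] [0.02 0.02] | onz [ 442.1 -147.4   39. ] [ 442.2 -146.9   39. ]
hTR [ 463.1 -147.    36.1] [1.52 1.52] | onz [ 461.4 -147.1   39. ] [ 464.6 -146.7   39. ]
hBR [ 463.7 -195.3   33.5] [0.06 0.06] | onz [ 463.1 -195.6   39. ] [ 463.7 -193.3   39. ]
hBL [ 441.8 -194.7   36.5] [0.85 0.85] | onz [ 442.5 -195.1   39. ] [ 441.2 -193.5   39. ]
tipL [ 442.3 -300.1    9.1] [0.05 0.05] | onz [ 442.4 -300.3    8. ] [ 442.2 -300.7    8. ]
tipR [ 460.9 -299.9    9.1] [0.02 0.02] | onz [ 461.  -300.1    8. ] [ 460.9 -300.6    8. ]
bladeTL [ 442.9 -196.8   30.1] [1.68 1.68] | onz [ 442.7 -195.2    8. ] [ 443.2 -205.3    8. ]
bladeTR [ 460.7 -196.5   30.5] [1.45 1.45] | onz [ 461.5 -194.9    8. ] [ 461.5 -205.2    8. ]
mTL [ 417.1 -137.6    1.4] [0.13 0.13] | onz [ 417.3 -137.9    3. ] [ 417.2 -137.2    3. ]
mBL [ 418.3 -327.2    0.8] [0.01 0.01] | onz [ 418.3 -326.7    3. ] [ 418.5 -325.8    3. ]
mTR [ 475.6 -137.4    4.9] [0.07 0.07] | onz [ 475.9 -137.1    3. ] [ 475.6 -137.9    3. ]
mBR [ 477.3 -326.3    1.5] [0.31 0.31] | onz [ 477.4 -326.1    3. ] [ 477.  -325.3    3. ]
D1 [ 439.9 -375.5   29.9] [0.78 0.78] | onz [ 440.8 -376.8   27. ] [ 439.  -377.3   27. ]
D2 [ 470.2 -375.6   28.2] [1.12 1.12] | onz [ 469.3 -375.6   27. ] [ 471.2 -377.    27. ]
D3 [ 475.9 -454.7   32.9] [0.32 0.32] | onz [ 476.5 -457.7   27. ] [ 476.3 -460.3   27. ]
D4 [ 443.9 -454.7   34.2] [1.12 1.12] | onz [ 445.4 -459.1   27. ] [ 442.4 -460.6   27. ]
```

```bash
cat >> h.py <<'E'
def Mt(yaw_deg,tilt=0.0):
    """tool down; tool x at yaw; tilt: rotate about tool y"""
    c,s=np.cos(np.radians(yaw_deg)),np.sin(np.radians(yaw_deg))
    x=np.array([c,s,0]);z=np.array([0,0,-1.]);return np.column_stack([x,np.cross(z,x),z])
def go(p,yaw):
    s=robot.get_state(); M=R.from_rotvec(s["ee_rot"]).as_matrix()
    w=R.from_matrix(Mt(yaw)@M.T).as_rotvec()
    print("units d",((np.array(p)-s["eef_pos"])/200).round(3),"r",(w/2).round(3))
E
python3 - <<'E'
from h import *
go((452.5,-171,120),89.6)
E
```

```text
units d [ 0.034 -1.957 -0.314] r [ 0.197  0.195 -0.8  ]
```

>>> {"method": "arm_command", "body": {
  "rows": [
    {"dx": -0.1,"dy": -0.3,"dz": 0.3,"rx": 0.197,"ry": 0.195,"rz": -0.8,"hand": 45},
    {"dx": -0.1,"dy": -0.6,"dz": 0.3,"rx": 0.197,"ry": 0.195,"rz": -0.8,"hand": 45},
    {"dx": 0.03,"dy": -1,"dz": 0.3,"rx": 0.197,"ry": 0.195,"rz": -0.8,"hand": 45},
    {"dx": 0.03,"dy": -1,"dz": 0.3,"rx": 0.197,"ry": 0.195,"rz": -0.8,"hand": 45},
    {"dx": 0.03,"dy": -1,"dz": 0.3,"rx": 0.197,"ry": 0.195,"rz": -0.8,"hand": 45},
    {"dx": 0.03,"dy": -1,"dz": 0.3,"rx": 0.197,"ry": 0.195,"rz": -0.8,"hand": 45},
    {"dx": 0.03,"dy": -1,"dz": 0.3,"rx": 0.197,"ry": 0.195,"rz": -0.8,"hand": 45},
    {"dx": 0.03,"dy": -1,"dz": 0.3,"rx": 0.197,"ry": 0.195,"rz": -0.8,"hand": 45},
    {"dx": 0.03,"dy": -1,"dz": 0.3,"rx": 0.197,"ry": 0.195,"rz": -0.8,"hand": 45},
    {"dx": 0.03,"dy": -1,"dz": 0.3,"rx": 0.197,"ry": 0.195,"rz": -0.8,"hand": 45}
  ]
}}

```text
time_s: 9.65
eef_pos: [454.3, 19.4, 243.6]
ee_rot: [2.232, 2.21, 0.003]
ft_force: [-0.4, 0.2, -0.5]
finger_gap: 0.521
```

Run:
```python
from h import *
st();go((452.5,-171,120),89.6)
```

```text
t 9.65 p [454.3  19.4 243.6] y [ 1.    -0.01   0.002] z [ 0.002  0.001 -1.   ] f [-0.4  0.2 -0.5] gap 44.5 q [0.04 0.07 1.97 0.   1.1  0.05]
units d [-0.009 -0.952 -0.618] r [-0.     0.001  0.001]
```

>>> {"method": "arm_command", "body": {
  "rows": [
    {"dx": -0.009,"dy": -0.3,"dz": -0.1,"rx": 0,"ry": 0,"rz": 0,"hand": 45},
    {"dx": -0.009,"dy": -0.6,"dz": -0.3,"rx": 0,"ry": 0,"rz": 0,"hand": 45},
    {"dx": -0.009,"dy": -0.9,"dz": -0.6,"rx": 0,"ry": 0,"rz": 0,"hand": 45},
    {"dx": -0.009,"dy": -0.952,"dz": -0.7,"rx": 0,"ry": 0,"rz": 0,"hand": 45},
    {"dx": -0.009,"dy": -0.952,"dz": -0.7,"rx": 0,"ry": 0,"rz": 0,"hand": 45}
  ]
}}

```text
time_s: 10.28
eef_pos: [448.9, -171.9, 100.4]
ee_rot: [-2.228, -2.211, 0.003]
ft_force: [0.3, 0.2, 0.4]
finger_gap: 0.527
```

Run:
```python
from h import *
st();go((452.5,-171,12),89.6);snap("wrist","d1")
```

```text
t 10.28 p [ 448.9 -171.9  100.4] y [ 1.    -0.008 -0.003] z [-0.003  0.001 -1.   ] f [0.3 0.2 0.4] gap 45.0 q [-0.37  0.31  2.05 -0.    0.79 -0.36]
units d [ 0.018  0.005 -0.442] r [-0.    -0.002  0.   ]
```

View pics/d1.png

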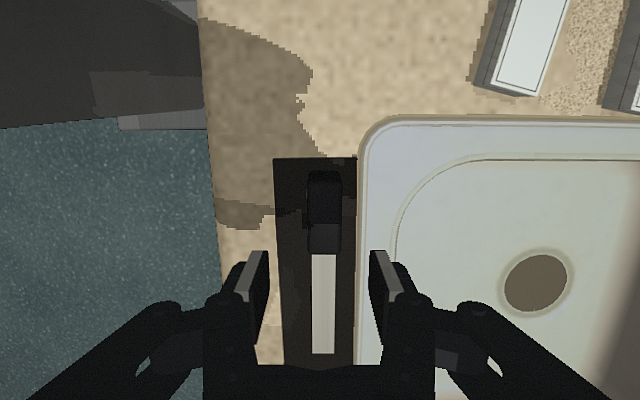

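>>> {"method": "arm_command", "body": {
  "rows": [
    {"dx": 0.0,"dy": 0.003,"dz": -0.15,"rx": 0,"ry": 0,"rz": 0,"hand": 45},
    {"dx": 0.0,"dy": 0.003,"dz": -0.3,"rx": 0,"ry": 0,"rz": 0,"hand": 45},
    {"dx": 0.0,"dy": 0.003,"dz": -0.36,"rx": 0,"ry": 0,"rz": 0,"hand": 45},
    {"dx": 0.0,"dy": 0.003,"dz": -0.36,"rx": 0,"ry": 0,"rz": 0,"hand": 45}
  ]
}}

```text
time_s: 10.82
eef_pos: [450.6, -169.5, 31.2]
ee_rot: [2.229, 2.213, -0.0]
ft_force: [0.4, -0.4, 0.5]
finger_gap: 0.525
```

Run:
```python
from h import *
st();go((452.5,-171,12),89.6);snap("wrist","d2")
```

```text
t 10.82 p [ 450.6 -169.5   31.2] y [ 1.    -0.007  0.   ] z [ 0.    -0.001 -1.   ] f [ 0.4 -0.4  0.5] gap 44.8 q [-0.36  0.44  2.08 -0.    0.62 -0.35]
units d [ 0.009 -0.008 -0.096] r [0. 0. 0.]
```

View pics/d2.png

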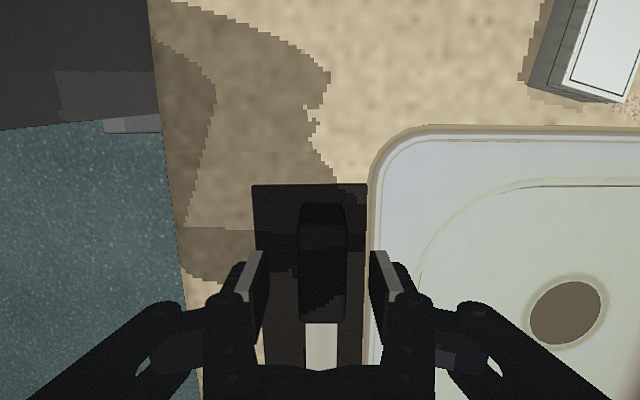

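>>> {"method": "arm_command", "body": {
  "rows": [
    {"dx": 0.008,"dy": -0.005,"dz": -0.05,"rx": 0,"ry": 0,"rz": 0,"hand": 42},
    {"dx": 0.008,"dy": -0.005,"dz": -0.09,"rx": 0,"ry": 0,"rz": 0,"hand": 42},
    {"dx": 0.008,"dy": -0.005,"dz": -0.09,"rx": 0,"ry": 0,"rz": 0,"hand": 10},
    {"dx": 0.008,"dy": -0.005,"dz": -0.09,"rx": 0,"ry": 0,"rz": 0,"hand": 10},
    {"dx": 0.008,"dy": -0.005,"dz": -0.09,"rx": 0,"ry": 0,"rz": 0,"hand": 10},
    {"dx": 0.008,"dy": -0.005,"dz": -0.09,"rx": 0,"ry": 0,"rz": 0,"hand": 10}
  ]
}}

```text
time_s: 11.62
eef_pos: [451.7, -170.9, 12.7]
ee_rot: [2.231, 2.211, -0.001]
ft_force: [0.1, -1.0, -0.5]
finger_gap: 0.246
```

Run:
```python
from h import *
st()
```

```text
t 11.62 p [ 451.7 -170.9   12.7] y [ 1.    -0.009 -0.   ] z [-0.    -0.001 -1.   ] f [ 0.1 -1.  -0.5] gap 21.0 q [-0.36  0.47  2.08 -0.    0.58 -0.35]
```

>>> {"method": "arm_command", "body": {
  "rows": [
    {"dx": 0,"dy": 0,"dz": 0.1,"rx": 0,"ry": 0,"rz": 0,"hand": 10},
    {"dx": 0,"dy": 0,"dz": 0.3,"rx": 0,"ry": 0,"rz": 0,"hand": 10},
    {"dx": 0,"dy": 0,"dz": 0.55,"rx": 0,"ry": 0,"rz": 0,"hand": 10},
    {"dx": 0,"dy": 0.25,"dz": 0.65,"rx": 0,"ry": 0,"rz": 0.08,"hand": 10},
    {"dx": 0,"dy": 0.5,"dz": 0.65,"rx": 0,"ry": 0,"rz": 0.16,"hand": 10},
    {"dx": 0,"dy": 0.75,"dz": 0.65,"rx": 0,"ry": 0,"rz": 0.24,"hand": 10},
    {"dx": 0,"dy": 1.0,"dz": 0.65,"rx": 0,"ry": 0,"rz": 0.32,"hand": 10},
    {"dx": 0,"dy": 1.0,"dz": 0.65,"rx": 0,"ry": 0,"rz": 0.4,"hand": 10},
    {"dx": 0,"dy": 1.0,"dz": 0.65,"rx": 0,"ry": 0,"rz": 0.4,"hand": 10}
  ]
}}

```text
time_s: 12.75
eef_pos: [451.5, 29.6, 142.7]
ee_rot: [1.194, 2.905, -0.001]
ft_force: [-0.8, -0.1, -0.9]
finger_gap: 0.245
```

Run:
```python
from h import *
st();go((452.5,209.5,120),182.9)
```

```text
t 12.75 p [451.5  29.6 142.7] y [ 0.703  0.711 -0.   ] z [ 0.    -0.001 -1.   ] f [-0.8 -0.1 -0.9] gap 20.9 q [ 0.06  0.2   2.07 -0.    0.86 -0.73]
units d [ 0.005  0.899 -0.113] r [0.    0.    0.415]
```

>>> {"method": "arm_command", "body": {
  "rows": [
    {"dx": 0,"dy": 0.3,"dz": 0,"rx": 0,"ry": 0,"rz": 0.09,"hand": 10},
    {"dx": 0,"dy": 0.6,"dz": 0,"rx": 0,"ry": 0,"rz": 0.18,"hand": 10},
    {"dx": 0.005,"dy": 0.9,"dz": 0,"rx": 0,"ry": 0,"rz": 0.27,"hand": 10},
    {"dx": 0.005,"dy": 0.9,"dz": 0,"rx": 0,"ry": 0,"rz": 0.36,"hand": 10},
    {"dx": 0.005,"dy": 0.9,"dz": 0,"rx": 0,"ry": 0,"rz": 0.415,"hand": 10},
    {"dx": 0.005,"dy": 0.9,"dz": -0.2,"rx": 0,"ry": 0,"rz": 0.415,"hand": 10},
    {"dx": 0.005,"dy": 0.9,"dz": -0.4,"rx": 0,"ry": 0,"rz": 0.415,"hand": 10},
    {"dx": 0.005,"dy": 0.9,"dz": -0.4,"rx": 0,"ry": 0,"rz": 0.415,"hand": 10}
  ]
}}

```text
time_s: 13.75
eef_pos: [450.8, 207.4, 60.5]
ee_rot: [0.071, -3.136, 0.004]
ft_force: [0.8, 0.2, -0.9]
finger_gap: 0.243
```

Run:
```python
from h import *
st();go((452.5,209.5,46),182.9); snap("wrist","e1")
```

```text
t 13.75 p [450.8 207.4  60.5] y [-0.046  0.999 -0.002] z [-0.005 -0.003 -1.   ] f [ 0.8  0.2 -0.9] gap 20.7 q [ 0.43  0.4   2.03 -0.    0.71 -1.19]
units d [ 0.008  0.01  -0.073] r [ 0.001 -0.002  0.003]
```

View pics/e1.png

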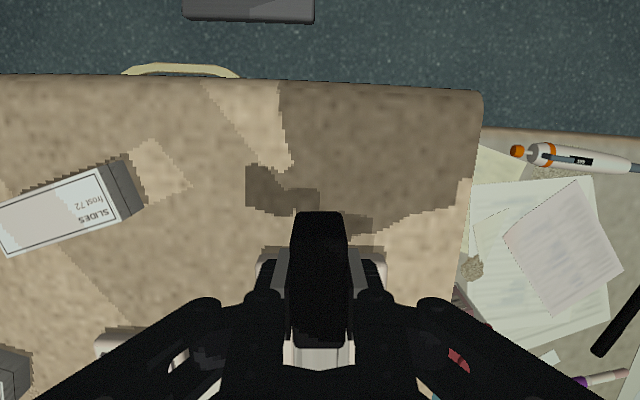

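>>> {"method": "arm_command", "body": {
  "rows": [
    {"dx": 0.005,"dy": 0.008,"dz": -0.04,"rx": 0,"ry": 0,"rz": 0,"hand": 10},
    {"dx": 0.005,"dy": 0.008,"dz": -0.075,"rx": 0,"ry": 0,"rz": 0,"hand": 10},
    {"dx": 0.005,"dy": 0.008,"dz": -0.075,"rx": 0,"ry": 0,"rz": 0,"hand": 10},
    {"dx": 0.005,"dy": 0.008,"dz": -0.075,"rx": 0,"ry": 0,"rz": 0,"hand": 10}
  ]
}}

```text
time_s: 14.3
eef_pos: [453.9, 210.8, 48.0]
ee_rot: [-0.078, 3.14, 0.0]
ft_force: [-0.2, 0.1, -1.4]
finger_gap: 0.247
```

```bash
cat >> h.py <<'E'
def ft(n=1):
    s=robot.get_state(); print("t",round(s["time_s"],2),"p",s["eef_pos"].round(1),"f",s["ft_force"].round(1),"tq",s["wrist_torque"].round(2),"gap",round(s["finger_gap"]*85.4,1))
E
python3 - <<'E'
from h import *
st();ft();go((452.5,209.5,40),182.9); snap("side","e2s"); crop("e2s",210,120,410,270,4,"e2sc")
E
```

```text
t 14.3 p [453.9 210.8  48. ] y [-0.05   0.999  0.   ] z [ 0.001  0.    -1.   ] f [-0.2  0.1 -1.4] gap 21.1 q [ 0.43  0.43  2.04 -0.    0.68 -1.19]
t 14.3 p [453.9 210.8  48. ] f [-0.2  0.1 -1.4] tq [-0.03  0.01 -0.04] gap 21.1
units d [-0.007 -0.007 -0.04 ] r [-0.     0.001  0.   ]
```

View pics/e2sc.png

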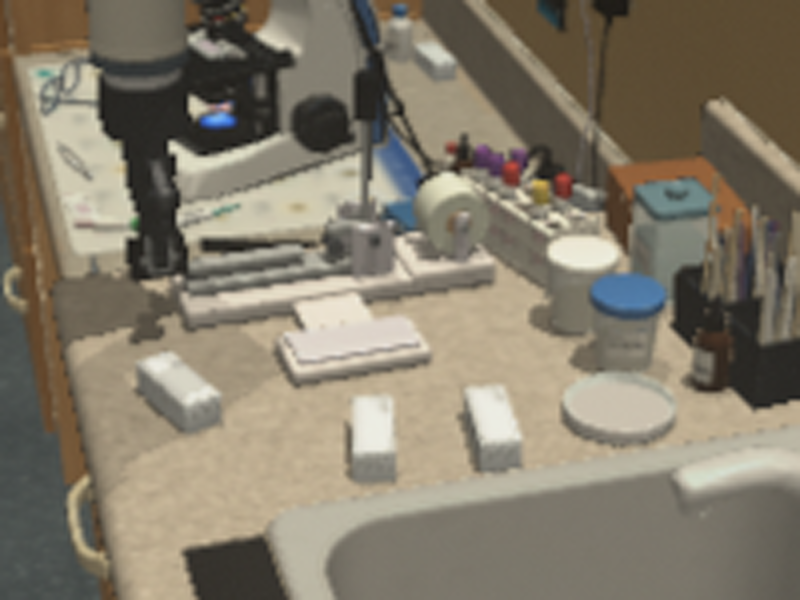

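Side view: blade lies over the strip, tip at about (325,250) in the crop, still in front of the shoe. Lowering it to contact.

>>> {"method": "arm_command", "body": {
  "rows": [
    {"dx": -0.003,"dy": -0.005,"dz": -0.01,"rx": 0,"ry": 0,"rz": 0,"hand": 10},
    {"dx": -0.003,"dy": -0.005,"dz": -0.02,"rx": 0,"ry": 0,"rz": 0,"hand": 10},
    {"dx": -0.003,"dy": -0.005,"dz": -0.025,"rx": 0,"ry": 0,"rz": 0,"hand": 10},
    {"dx": -0.003,"dy": -0.005,"dz": -0.025,"rx": 0,"ry": 0,"rz": 0,"hand": 10}
  ]
}}

```text
time_s: 14.85
eef_pos: [453.0, 209.7, 42.5]
ee_rot: [-0.078, 3.14, -0.0]
ft_force: [-0.0, -0.4, -0.0]
finger_gap: 0.246
```

>>> {"method": "arm_command", "body": {
  "rows": [
    {"dx": 0,"dy": 0,"dz": -0.005,"rx": 0,"ry": 0,"rz": 0,"hand": 10},
    {"dx": 0,"dy": 0,"dz": -0.005,"rx": 0,"ry": 0,"rz": 0,"hand": 10}
  ]
}}

```text
time_s: 15.1
eef_pos: [453.0, 209.7, 41.6]
ee_rot: [-0.078, 3.14, -0.0]
ft_force: [-0.4, -0.2, -1.2]
finger_gap: 0.243
```

Run:
```python
from h import *
ft()
```

```text
t 15.1 p [453.  209.7  41.6] f [-0.4 -0.2 -1.2] tq [-0.03  0.02 -0.01] gap 20.7
```

>>> {"method": "arm_command", "body": {
  "rows": [
    {"dx": 0,"dy": 0,"dz": -0.005,"rx": 0,"ry": 0,"rz": 0,"hand": 10},
    {"dx": 0,"dy": 0,"dz": -0.005,"rx": 0,"ry": 0,"rz": 0,"hand": 10}
  ]
}}

```text
time_s: 15.35
eef_pos: [453.1, 209.7, 40.6]
ee_rot: [-0.079, 3.14, -0.0]
ft_force: [-0.1, -0.3, -0.8]
finger_gap: 0.249
```

>>> {"method": "arm_command", "body": {
  "rows": [
    {"dx": 0,"dy": 0,"dz": -0.005,"rx": 0,"ry": 0,"rz": 0,"hand": 10},
    {"dx": 0,"dy": 0,"dz": -0.005,"rx": 0,"ry": 0,"rz": 0,"hand": 10}
  ]
}}

```text
time_s: 15.6
eef_pos: [453.1, 209.7, 40.1]
ee_rot: [-0.079, 3.14, -0.0]
ft_force: [-1.2, -0.5, 5.4]
finger_gap: 0.246
```

Run:
```python
from h import *
ft()
```

```text
t 15.6 p [453.1 209.7  40.1] f [-1.2 -0.5  5.4] tq [-0.1   0.23  0.01] gap 21.0
```

>>> {"method": "arm_command", "body": {
  "rows": [
    {"dx": 0,"dy": 0,"dz": 0.005,"rx": 0,"ry": 0,"rz": 0,"hand": 10},
    {"dx": 0.03,"dy": 0.0015,"dz": 0.005,"rx": 0,"ry": 0,"rz": 0,"hand": 10},
    {"dx": 0.06,"dy": 0.003,"dz": 0.005,"rx": 0,"ry": 0,"rz": 0,"hand": 10},
    {"dx": 0.09,"dy": 0.0045,"dz": 0.005,"rx": 0,"ry": 0,"rz": 0,"hand": 10},
    {"dx": 0.09,"dy": 0.0045,"dz": 0.005,"rx": 0,"ry": 0,"rz": 0,"hand": 10}
  ]
}}

```text
time_s: 16.23
eef_pos: [471.8, 210.7, 40.6]
ee_rot: [-0.078, 3.14, 0.0]
ft_force: [0.2, -0.2, -1.8]
finger_gap: 0.248
```

Run:
```python
from h import *
ft(); snap("side","e3s"); crop("e3s",240,150,340,225,8,"e3sc")
```

```text
t 16.23 p [471.8 210.7  40.6] f [ 0.2 -0.2 -1.8] tq [ 0.01  0.06 -0.02] gap 21.2
```

View pics/e3sc.png

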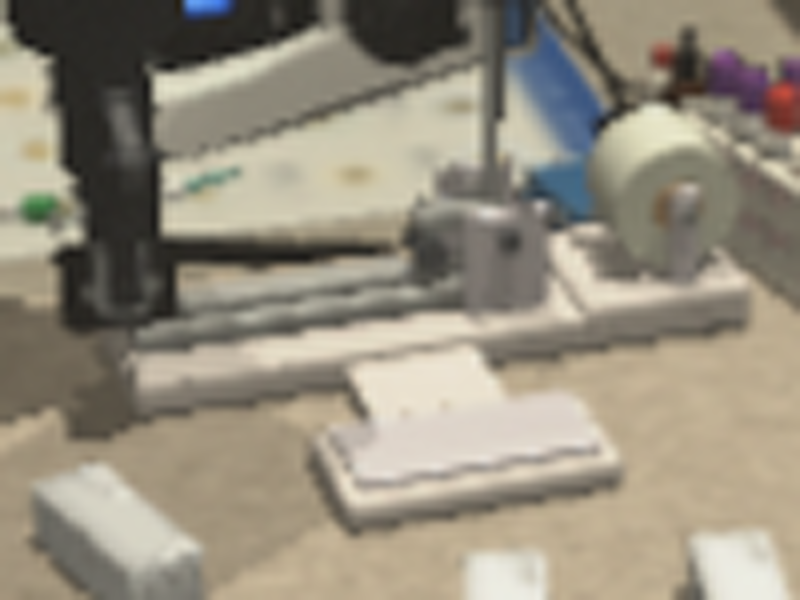

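>>> {"method": "arm_command", "body": {
  "rows": [
    {"dx": 0.01,"dy": 0.0005,"dz": 0,"rx": 0,"ry": 0,"rz": 0,"hand": 10},
    {"dx": 0.02,"dy": 0.001,"dz": 0,"rx": 0,"ry": 0,"rz": 0,"hand": 10},
    {"dx": 0.02,"dy": 0.001,"dz": 0,"rx": 0,"ry": 0,"rz": 0,"hand": 10}
  ]
}}

```text
time_s: 16.65
eef_pos: [475.3, 210.9, 40.7]
ee_rot: [-0.078, 3.14, 0.0]
ft_force: [0.1, 0.1, 0.0]
finger_gap: 0.247
```

>>> {"method": "arm_command", "body": {
  "rows": [
    {"dx": 0.01,"dy": 0.0005,"dz": 0,"rx": 0,"ry": 0,"rz": 0,"hand": 10},
    {"dx": 0.02,"dy": 0.001,"dz": 0,"rx": 0,"ry": 0,"rz": 0,"hand": 10},
    {"dx": 0.02,"dy": 0.001,"dz": 0,"rx": 0,"ry": 0,"rz": 0,"hand": 10}
  ]
}}

```text
time_s: 17.02
eef_pos: [479.3, 211.0, 40.7]
ee_rot: [-0.078, 3.14, -0.0]
ft_force: [0.3, -0.4, -0.1]
finger_gap: 0.245
```

>>> {"method": "arm_command", "body": {
  "rows": [
    {"dx": 0.01,"dy": 0.0005,"dz": 0,"rx": 0,"ry": 0,"rz": 0,"hand": 10},
    {"dx": 0.02,"dy": 0.001,"dz": 0,"rx": 0,"ry": 0,"rz": 0,"hand": 10},
    {"dx": 0.02,"dy": 0.001,"dz": 0,"rx": 0,"ry": 0,"rz": 0,"hand": 10}
  ]
}}

```text
time_s: 17.4
eef_pos: [483.3, 211.2, 40.7]
ee_rot: [-0.078, 3.14, -0.0]
ft_force: [0.5, 0.1, -1.0]
finger_gap: 0.245
```

Run:
```python
from h import *
ft()
```

```text
t 17.4 p [483.3 211.2  40.7] f [ 0.5  0.1 -1. ] tq [ 0.02  0.03 -0.01] gap 20.9
```

>>> {"method": "arm_command", "body": {
  "rows": [
    {"dx": 0.01,"dy": 0.0005,"dz": 0,"rx": 0,"ry": 0,"rz": 0,"hand": 10},
    {"dx": 0.02,"dy": 0.001,"dz": 0,"rx": 0,"ry": 0,"rz": 0,"hand": 10},
    {"dx": 0.03,"dy": 0.0015,"dz": 0,"rx": 0,"ry": 0,"rz": 0,"hand": 10},
    {"dx": 0.03,"dy": 0.0015,"dz": 0,"rx": 0,"ry": 0,"rz": 0,"hand": 10}
  ]
}}

```text
time_s: 17.9
eef_pos: [489.3, 211.5, 40.7]
ee_rot: [-0.078, 3.14, 0.0]
ft_force: [0.7, -0.1, -0.6]
finger_gap: 0.245
```

>>> {"method": "arm_command", "body": {
  "rows": [
    {"dx": 0.01,"dy": 0.0005,"dz": 0,"rx": 0,"ry": 0,"rz": 0,"hand": 10},
    {"dx": 0.02,"dy": 0.001,"dz": 0,"rx": 0,"ry": 0,"rz": 0,"hand": 10},
    {"dx": 0.035,"dy": 0.0015,"dz": 0,"rx": 0,"ry": 0,"rz": 0,"hand": 10},
    {"dx": 0.035,"dy": 0.0015,"dz": 0,"rx": 0,"ry": 0,"rz": 0,"hand": 10}
  ]
}}

```text
time_s: 18.4
eef_pos: [496.5, 211.9, 40.7]
ee_rot: [-0.078, 3.14, 0.0]
ft_force: [0.3, -1.1, -0.8]
finger_gap: 0.246
```

Run:
```python
from h import *
ft()
```

```text
t 18.4 p [496.5 211.9  40.7] f [ 0.3 -1.1 -0.8] tq [-0.    0.03  0.02] gap 21.0
```

>>> {"method": "arm_command", "body": {
  "rows": [
    {"dx": 0,"dy": 0,"dz": 0.005,"rx": 0,"ry": 0,"rz": 0,"hand": 10},
    {"dx": 0,"dy": 0,"dz": 0.005,"rx": 0,"ry": 0,"rz": 0,"hand": 10}
  ]
}}

```text
time_s: 18.65
eef_pos: [496.0, 211.8, 41.7]
ee_rot: [-0.078, 3.14, -0.0]
ft_force: [-0.1, -0.5, -1.8]
finger_gap: 0.247
```

```bash
python3 -c "
from h import *
ft()"
```

```text
t 18.65 p [496.  211.8  41.7] f [-0.1 -0.5 -1.8] tq [-0.02 -0.01 -0.04] gap 21.1
```

>>> {"method": "arm_command", "body": {
  "rows": [
    {"dx": 0,"dy": 0,"dz": 0.005,"rx": 0,"ry": 0,"rz": 0,"hand": 10},
    {"dx": 0,"dy": 0,"dz": 0.005,"rx": 0,"ry": 0,"rz": 0,"hand": 10}
  ]
}}

```text
time_s: 18.9
eef_pos: [496.0, 211.7, 42.6]
ee_rot: [-0.079, 3.14, -0.0]
ft_force: [1.3, 0.0, -2.8]
finger_gap: 0.248
```

```bash
python3 -c "
from h import *
ft()"
```

```text
t 18.9 p [496.  211.7  42.6] f [ 1.3  0.  -2.8] tq [-0.09  0.11 -0.  ] gap 21.2
```

>>> {"method": "arm_command", "body": {
  "rows": [
    {"dx": 0,"dy": 0,"dz": 0.005,"rx": 0,"ry": 0,"rz": 0,"hand": 10},
    {"dx": 0,"dy": 0,"dz": 0.005,"rx": 0,"ry": 0,"rz": 0,"hand": 10}
  ]
}}

```text
time_s: 19.15
eef_pos: [496.1, 211.8, 43.6]
ee_rot: [-0.078, 3.14, -0.0]
ft_force: [1.0, -0.4, -5.1]
finger_gap: 0.248
```

```bash
python3 -c "
from h import *
ft()"
```

```text
t 19.15 p [496.1 211.8  43.6] f [ 1.  -0.4 -5.1] tq [-0.    0.22 -0.06] gap 21.2
```

```bash
cat >> h.py <<'E'
def fta(n=12):
    a=[]
    for _ in range(n):
        robot.snapshot("top"); s=robot.get_state(); a.append(np.r_[s["eef_pos"],s["ft_force"],s["wrist_torque"]])
    a=np.array(a);print("t",round(s["time_s"],2),"mean p",a[:,:3].mean(0).round(2),"f",a[:,3:6].mean(0).round(2),"tq",a[:,6:].mean(0).round(3),"sd",a[:,3:].std(0).round(2))
E
python3 -c "
from h import *
fta()"
```

```text
t 19.75 mean p [496.06 211.78  43.63] f [ 1.17 -0.02 -4.59] tq [-0.029  0.163 -0.015] sd [0.46 0.4  0.45 0.02 0.03 0.02]
```

>>> {"method": "arm_command", "body": {
  "rows": [
    {"dx": 0,"dy": 0,"dz": -0.007,"rx": 0,"ry": 0,"rz": 0,"hand": 10},
    {"dx": 0,"dy": 0,"dz": -0.007,"rx": 0,"ry": 0,"rz": 0,"hand": 10}
  ]
}}

```text
time_s: 20.0
eef_pos: [496.0, 211.8, 42.2]
ee_rot: [-0.079, 3.14, -0.0]
ft_force: [-0.1, -1.0, -3.2]
finger_gap: 0.243
```

```bash
python3 -c "
from h import *
fta()"
```

```text
t 20.6 mean p [496.03 211.78  42.28] f [-0.21 -0.16 -2.84] tq [-0.078  0.23  -0.023] sd [0.56 0.48 0.51 0.03 0.02 0.02]
```

>>> {"method": "arm_command", "body": {
  "rows": [
    {"dx": 0,"dy": 0,"dz": -0.004,"rx": 0,"ry": 0,"rz": 0,"hand": 10},
    {"dx": 0,"dy": 0,"dz": -0.004,"rx": 0,"ry": 0,"rz": 0,"hand": 10}
  ]
}}

```text
time_s: 20.85
eef_pos: [496.4, 211.9, 41.6]
ee_rot: [-0.079, 3.139, 0.0]
ft_force: [-0.9, -0.6, -2.1]
finger_gap: 0.244
```

```bash
python3 -c "
from h import *
fta()"
```

```text
t 21.45 mean p [496.26 211.87  41.57] f [ 0.2   0.19 -1.46] tq [0.007 0.031 0.002] sd [0.56 0.32 0.39 0.02 0.02 0.03]
```

Feeling with the blade: bed contact at TCP z≈40.25, shoe contact at about 42.3, so the gap is about 7 mm. I need about 3.4 mm less, which is +0.115 rad of lever. I'll lay the gauge on the bed where it is and pull the lever.

>>> {"method": "arm_command", "body": {
  "rows": [
    {"dx": 0,"dy": 0,"dz": -0.004,"rx": 0,"ry": 0,"rz": 0,"hand": 10},
    {"dx": 0,"dy": 0,"dz": -0.007,"rx": 0,"ry": 0,"rz": 0,"hand": 10},
    {"dx": 0,"dy": 0,"dz": -0.007,"rx": 0,"ry": 0,"rz": 0,"hand": 45},
    {"dx": 0,"dy": 0,"dz": -0.007,"rx": 0,"ry": 0,"rz": 0,"hand": 45},
    {"dx": 0,"dy": 0,"dz": -0.007,"rx": 0,"ry": 0,"rz": 0,"hand": 45},
    {"dx": 0,"dy": 0,"dz": 0.15,"rx": 0,"ry": 0,"rz": 0,"hand": 45},
    {"dx": 0,"dy": 0,"dz": 0.4,"rx": 0,"ry": 0,"rz": 0,"hand": 60},
    {"dx": 0,"dy": 0,"dz": 0.7,"rx": 0,"ry": 0,"rz": 0,"hand": 60},
    {"dx": 0,"dy": 0,"dz": 1.0,"rx": 0,"ry": 0,"rz": 0,"hand": 60},
    {"dx": 0,"dy": 0,"dz": 1.0,"rx": 0,"ry": 0,"rz": 0,"hand": 60}
  ]
}}

```text
time_s: 22.7
eef_pos: [498.8, 212.9, 246.6]
ee_rot: [-0.078, 3.131, 0.005]
ft_force: [0.1, -0.9, -0.5]
finger_gap: 0.704
```

Run:
```python
from h import *
st();go((641,218.3,163),182.9); snap("wrist","f1")
```

```text
t 22.7 p [498.8 212.9 246.6] y [-0.05   0.999  0.003] z [ 0.009  0.004 -1.   ] f [ 0.1 -0.9 -0.5] gap 60.1 q [ 0.4   0.2   1.8  -0.    1.13 -1.22]
units d [ 0.711  0.027 -0.418] r [-0.002  0.005  0.   ]
```

View pics/f1.png

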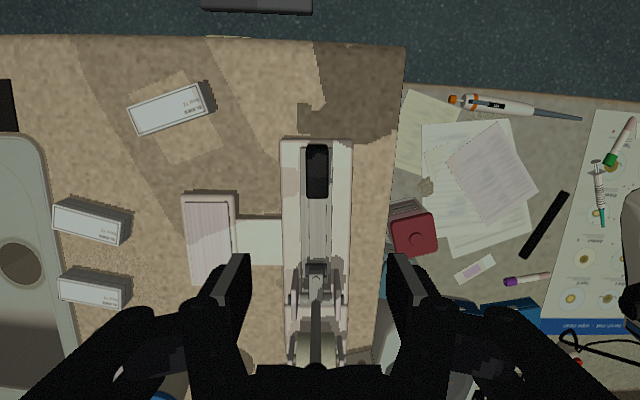

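Gauge lies straight on the bed, handle at (317,172). Now to the lever.

>>> {"method": "arm_command", "body": {
  "rows": [
    {"dx": 0.3,"dy": 0.01,"dz": 0.05,"rx": 0,"ry": 0,"rz": 0,"hand": 60},
    {"dx": 0.55,"dy": 0.02,"dz": 0.05,"rx": 0,"ry": 0,"rz": 0,"hand": 60},
    {"dx": 0.711,"dy": 0.027,"dz": 0.05,"rx": 0,"ry": 0,"rz": 0,"hand": 60},
    {"dx": 0.711,"dy": 0.027,"dz": 0.05,"rx": 0,"ry": 0,"rz": 0,"hand": 60}
  ]
}}

```text
time_s: 23.25
eef_pos: [639.2, 216.7, 248.7]
ee_rot: [0.077, -3.139, 0.002]
ft_force: [-0.0, 0.5, -0.3]
finger_gap: 0.706
```

Run:
```python
from h import *
st();go((641,218.3,163),182.9); snap("wrist","f2")
```

```text
t 23.25 p [639.2 216.7 248.7] y [-0.049  0.999 -0.001] z [-0.002 -0.001 -1.   ] f [-0.   0.5 -0.3] gap 60.3 q [ 0.32  0.42  1.5  -0.    1.23 -1.29]
units d [ 0.009  0.008 -0.428] r [ 0.001 -0.001  0.001]
```

View pics/f2.png

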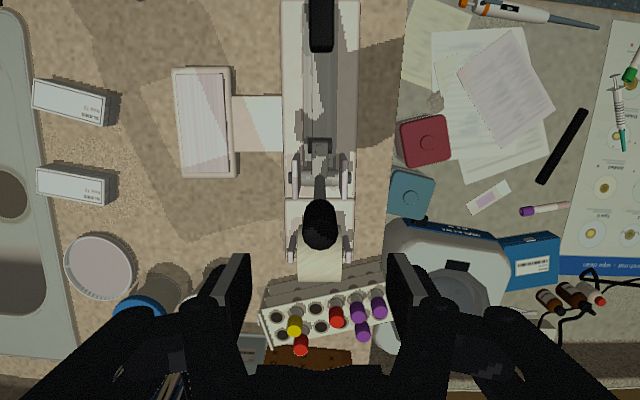

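>>> {"method": "arm_command", "body": {
  "rows": [
    {"dx": 0.005,"dy": 0.004,"dz": -0.2,"rx": 0,"ry": 0,"rz": 0,"hand": 60},
    {"dx": 0.005,"dy": 0.004,"dz": -0.35,"rx": 0,"ry": 0,"rz": 0,"hand": 60},
    {"dx": 0.005,"dy": 0.004,"dz": -0.43,"rx": 0,"ry": 0,"rz": 0,"hand": 60},
    {"dx": 0.005,"dy": 0.004,"dz": -0.43,"rx": 0,"ry": 0,"rz": 0,"hand": 30},
    {"dx": 0.005,"dy": 0.004,"dz": -0.43,"rx": 0,"ry": 0,"rz": 0,"hand": 30},
    {"dx": 0.005,"dy": 0.004,"dz": -0.43,"rx": 0,"ry": 0,"rz": 0,"hand": 10},
    {"dx": 0.005,"dy": 0.004,"dz": -0.43,"rx": 0,"ry": 0,"rz": 0,"hand": 10},
    {"dx": 0.005,"dy": 0.004,"dz": -0.43,"rx": 0,"ry": 0,"rz": 0,"hand": 10}
  ]
}}

```text
time_s: 24.3
eef_pos: [640.0, 217.5, 167.1]
ee_rot: [-0.078, 3.138, -0.001]
ft_force: [-1.3, -5.5, 6.3]
finger_gap: 0.239
```

Run:
```python
from h import *
st()
```

```text
t 24.3 p [640.  217.5 167.1] y [-0.05   0.999 -0.   ] z [ 0.003 -0.    -1.   ] f [-1.3 -5.5  6.3] gap 20.4 q [ 0.33  0.49  1.57 -0.    1.08 -1.29]
```

>>> {"method": "arm_command", "body": {
  "rows": [
    {"dx": -0.02,"dy": -0.001,"dz": -0.001,"rx": 0.001,"ry": -0.019,"rz": 0,"hand": 10},
    {"dx": -0.04,"dy": -0.002,"dz": -0.002,"rx": 0.002,"ry": -0.038,"rz": 0,"hand": 10},
    {"dx": -0.0625,"dy": -0.003,"dz": -0.0035,"rx": 0.003,"ry": -0.0575,"rz": 0,"hand": 10},
    {"dx": -0.0625,"dy": -0.003,"dz": -0.0035,"rx": 0.003,"ry": -0.0575,"rz": 0,"hand": 10},
    {"dx": -0.0625,"dy": -0.003,"dz": -0.0035,"rx": 0.003,"ry": -0.0575,"rz": 0,"hand": 10}
  ]
}}

```text
time_s: 24.92
eef_pos: [627.2, 217.0, 166.4]
ee_rot: [-0.075, 3.023, 0.004]
ft_force: [-3.0, -5.9, 7.9]
finger_gap: 0.244
```

Run:
```python
from h import *
s=st(); snap("wrist","f3")
print(s["eef_pos"]-16*R.from_rotvec(s["ee_rot"]).as_matrix()[:,2])
```

```text
t 24.93 p [627.2 217.  166.4] y [-0.05   0.999 -0.   ] z [ 0.117  0.006 -0.993] f [-3.  -5.9  7.9] gap 20.9 q [ 0.35  0.42  1.69 -0.04  0.92 -1.25]
[625.31924807 216.86217444 182.31063437]
```

View pics/f3.png

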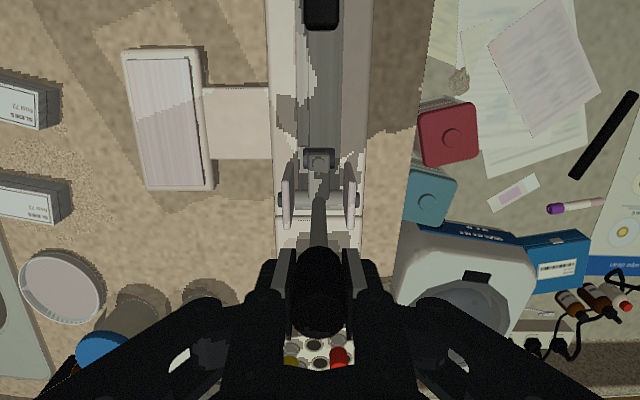

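>>> {"method": "arm_command", "body": {
  "rows": [
    {"dx": 0,"dy": 0,"dz": 0,"rx": 0,"ry": 0,"rz": 0,"hand": 60},
    {"dx": 0,"dy": 0,"dz": 0,"rx": 0,"ry": 0,"rz": 0,"hand": 60},
    {"dx": 0,"dy": 0,"dz": 0,"rx": 0,"ry": 0,"rz": 0,"hand": 60},
    {"dx": -0.03,"dy": 0,"dz": 0.2,"rx": 0,"ry": 0,"rz": 0,"hand": 60},
    {"dx": -0.05,"dy": 0,"dz": 0.45,"rx": 0,"ry": 0,"rz": 0,"hand": 60},
    {"dx": -0.3,"dy": -0.01,"dz": 0.5,"rx": -0.003,"ry": 0.0575,"rz": 0,"hand": 60},
    {"dx": -0.65,"dy": -0.025,"dz": 0.4,"rx": -0.003,"ry": 0.0575,"rz": 0,"hand": 45},
    {"dx": -0.65,"dy": -0.025,"dz": 0.1,"rx": -0.003,"ry": 0.0575,"rz": 0,"hand": 45},
    {"dx": -0.65,"dy": -0.025,"dz": -0.1,"rx": -0.003,"ry": 0.0575,"rz": 0,"hand": 45},
    {"dx": -0.65,"dy": -0.025,"dz": -0.1,"rx": -0.003,"ry": 0.0575,"rz": 0,"hand": 45}
  ]
}}

```text
time_s: 26.22
eef_pos: [494.7, 211.7, 142.4]
ee_rot: [0.079, -3.136, 0.003]
ft_force: [0.0, -0.4, -0.7]
finger_gap: 0.526
```

Run:
```python
from h import *
s=st(); go((496.3,211.9,41),182.9); snap("wrist","f4")
```

```text
t 26.23 p [494.7 211.7 142.4] y [-0.05   0.999 -0.002] z [-0.005 -0.002 -1.   ] f [ 0.  -0.4 -0.7] gap 44.9 q [ 0.4   0.33  1.9  -0.    0.92 -1.22]
units d [ 0.008  0.001 -0.507] r [ 0.001 -0.002  0.   ]
```

View pics/f4.png

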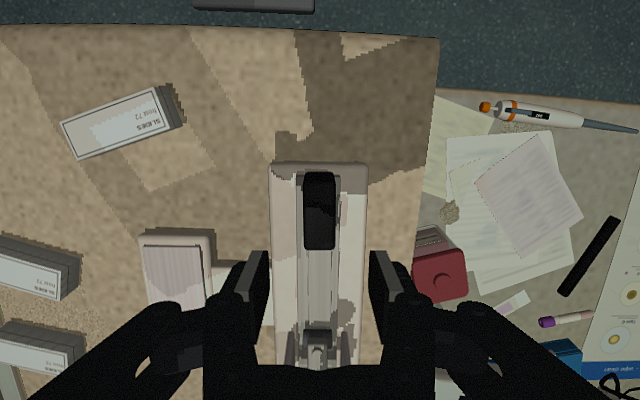

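>>> {"method": "arm_command", "body": {
  "rows": [
    {"dx": 0.006,"dy": 0.001,"dz": -0.25,"rx": 0,"ry": 0,"rz": 0,"hand": 45},
    {"dx": 0.006,"dy": 0.001,"dz": -0.45,"rx": 0,"ry": 0,"rz": 0,"hand": 45},
    {"dx": 0.006,"dy": 0.001,"dz": -0.505,"rx": 0,"ry": 0,"rz": 0,"hand": 45},
    {"dx": 0.006,"dy": 0.001,"dz": -0.505,"rx": 0,"ry": 0,"rz": 0,"hand": 45},
    {"dx": 0.006,"dy": 0.001,"dz": -0.505,"rx": 0,"ry": 0,"rz": 0,"hand": 10},
    {"dx": 0.006,"dy": 0.001,"dz": -0.505,"rx": 0,"ry": 0,"rz": 0,"hand": 10},
    {"dx": 0.006,"dy": 0.001,"dz": -0.505,"rx": 0,"ry": 0,"rz": 0,"hand": 10},
    {"dx": 0.006,"dy": 0.001,"dz": -0.505,"rx": 0,"ry": 0,"rz": 0,"hand": 10}
  ]
}}

```text
time_s: 27.28
eef_pos: [499.5, 213.1, 45.9]
ee_rot: [-0.078, 3.137, 0.002]
ft_force: [-0.4, -2.0, 5.9]
finger_gap: 0.243
```

Run:
```python
from h import *
s=st(); fta()
```

```text
t 27.27 p [499.5 213.1  45.9] y [-0.05   0.999  0.001] z [ 0.004  0.001 -1.   ] f [-0.4 -2.   5.9] gap 20.8 q [ 0.4   0.48  1.95 -0.    0.72 -1.22]
t 27.88 mean p [499.42 213.13  45.86] f [-0.64 -1.01  6.73] tq [-0.162  0.114 -0.162] sd [0.57 0.66 0.64 0.03 0.03 0.03]
```

>>> {"method": "arm_command", "body": {
  "rows": [
    {"dx": 0,"dy": 0,"dz": 0.004,"rx": 0,"ry": 0,"rz": 0,"hand": 10},
    {"dx": 0,"dy": 0,"dz": 0.004,"rx": 0,"ry": 0,"rz": 0,"hand": 10}
  ]
}}

```text
time_s: 28.12
eef_pos: [499.3, 213.0, 45.9]
ee_rot: [-0.078, 3.137, 0.001]
ft_force: [1.7, -2.3, 7.4]
finger_gap: 0.248
```

Run:
```python
from h import *
fta(6)
```

```text
t 28.43 mean p [499.36 213.    45.87] f [ 1.97 -1.88  7.73] tq [-0.253 -0.283 -0.086] sd [0.3  0.69 0.4  0.02 0.04 0.03]
```

>>> {"method": "arm_command", "body": {
  "rows": [
    {"dx": -0.01,"dy": -0.0005,"dz": 0,"rx": 0,"ry": 0,"rz": 0,"hand": 10},
    {"dx": -0.015,"dy": -0.00075,"dz": 0,"rx": 0,"ry": 0,"rz": 0,"hand": 10}
  ]
}}

```text
time_s: 28.68
eef_pos: [497.7, 213.3, 45.9]
ee_rot: [-0.079, 3.135, 0.002]
ft_force: [7.8, -0.1, 1.4]
finger_gap: 0.243
```

Run:
```python
from h import *
fta(6)
```

```text
t 28.98 mean p [497.62 213.25  45.88] f [ 6.74 -0.51  2.47] tq [-0.129 -0.931 -0.03 ] sd [0.32 0.34 0.5  0.05 0.04 0.03]
```

>>> {"method": "arm_command", "body": {
  "rows": [
    {"dx": -0.01,"dy": -0.0005,"dz": 0.004,"rx": 0,"ry": 0,"rz": 0,"hand": 10},
    {"dx": -0.025,"dy": -0.00125,"dz": 0.004,"rx": 0,"ry": 0,"rz": 0,"hand": 10}
  ]
}}

```text
time_s: 29.22
eef_pos: [491.1, 212.6, 45.9]
ee_rot: [-0.079, 3.138, 0.001]
ft_force: [5.3, 0.8, -0.5]
finger_gap: 0.241
```

Run:
```python
from h import *
fta(6)
```

```text
t 29.52 mean p [490.73 212.56  45.87] f [4.86 0.71 2.18] tq [ 0.114 -0.777  0.002] sd [0.43 0.55 1.33 0.04 0.03 0.02]
```

>>> {"method": "arm_command", "body": {
  "rows": [
    {"dx": -0.01,"dy": -0.0005,"dz": 0,"rx": 0,"ry": 0,"rz": 0,"hand": 10},
    {"dx": -0.02,"dy": -0.001,"dz": 0,"rx": 0,"ry": 0,"rz": 0,"hand": 10}
  ]
}}

```text
time_s: 29.78
eef_pos: [487.3, 212.4, 45.9]
ee_rot: [-0.079, 3.137, 0.001]
ft_force: [7.3, 0.8, 2.5]
finger_gap: 0.245
```

Run:
```python
from h import *
fta(6); snap("wrist","f5")
```

```text
t 30.07 mean p [487.09 212.38  45.88] f [5.8  0.82 2.33] tq [ 0.099 -1.057  0.013] sd [0.52 0.52 0.63 0.02 0.04 0.04]
```

View pics/f5.png

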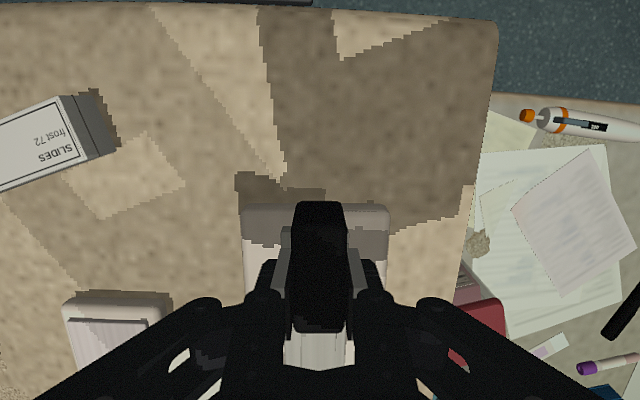

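>>> {"method": "arm_command", "body": {
  "rows": [
    {"dx": -0.03,"dy": -0.0015,"dz": 0,"rx": 0,"ry": 0,"rz": 0,"hand": 10},
    {"dx": -0.06,"dy": -0.003,"dz": 0,"rx": 0,"ry": 0,"rz": 0,"hand": 10},
    {"dx": -0.09,"dy": -0.0045,"dz": 0.002,"rx": 0,"ry": 0,"rz": 0,"hand": 10},
    {"dx": -0.12,"dy": -0.006,"dz": 0.002,"rx": 0,"ry": 0,"rz": 0,"hand": 10}
  ]
}}

```text
time_s: 30.62
eef_pos: [461.6, 210.8, 45.8]
ee_rot: [-0.078, 3.14, -0.0]
ft_force: [2.8, 1.0, 3.2]
finger_gap: 0.247
```

Run:
```python
from h import *
fta(6); snap("side","f6"); crop("f6",240,150,340,225,8,"f6c")
```

```text
t 30.93 mean p [460.93 210.67  45.83] f [-0.69  0.89  8.16] tq [ 0.144 -0.141 -0.009] sd [0.56 0.67 0.66 0.08 0.03 0.02]
```

View pics/f6c.png

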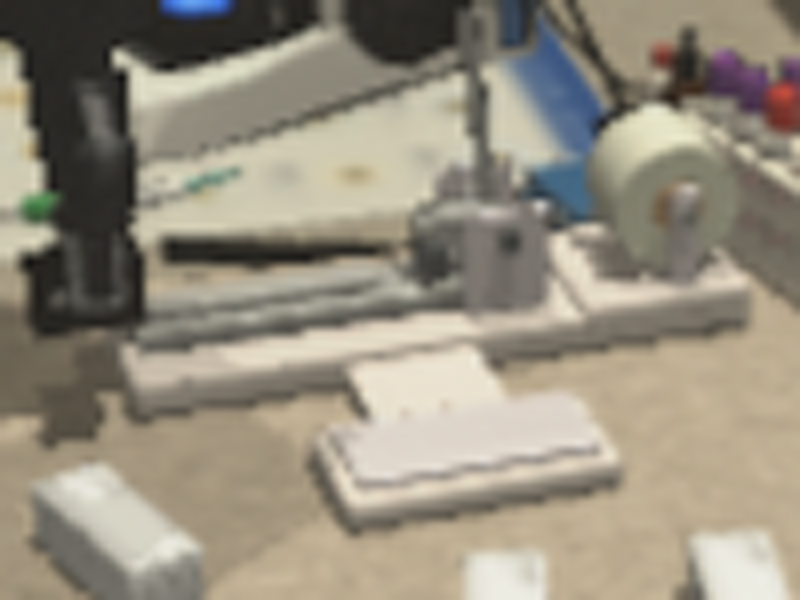

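>>> {"method": "arm_command", "body": {
  "rows": [
    {"dx": 0,"dy": 0,"dz": 0.005,"rx": 0,"ry": 0,"rz": 0,"hand": 10},
    {"dx": 0,"dy": 0,"dz": 0.005,"rx": 0,"ry": 0,"rz": 0,"hand": 10},
    {"dx": 0,"dy": 0,"dz": 0.005,"rx": 0,"ry": 0,"rz": 0,"hand": 10}
  ]
}}

```text
time_s: 31.35
eef_pos: [461.1, 210.5, 46.3]
ee_rot: [0.078, -3.14, 0.001]
ft_force: [-0.7, -0.3, -0.6]
finger_gap: 0.245
```

Run:
```python
from h import *
fta(6)
```

```text
t 31.65 mean p [461.66 210.64  46.54] f [-0.01  0.08 -0.8 ] tq [ 0.004  0.015 -0.018] sd [0.41 0.24 0.23 0.02 0.01 0.  ]
```

>>> {"method": "arm_command", "body": {
  "rows": [
    {"dx": 0,"dy": 0,"dz": 0.005,"rx": 0,"ry": 0,"rz": 0,"hand": 10},
    {"dx": 0,"dy": 0,"dz": 0.005,"rx": 0,"ry": 0,"rz": 0,"hand": 10},
    {"dx": 0,"dy": 0,"dz": 0.005,"rx": 0,"ry": 0,"rz": 0,"hand": 10}
  ]
}}

```text
time_s: 32.02
eef_pos: [462.0, 210.8, 47.8]
ee_rot: [-0.078, 3.14, -0.0]
ft_force: [-0.1, -0.0, -0.8]
finger_gap: 0.246
```

Run:
```python
from h import *
fta(6)
```

```text
t 32.33 mean p [461.99 210.79  47.78] f [-0.21  0.57 -1.29] tq [-0.017  0.012 -0.023] sd [0.26 0.17 0.34 0.02 0.03 0.03]
```

>>> {"method": "arm_command", "body": {
  "rows": [
    {"dx": 0,"dy": 0,"dz": -0.007,"rx": 0,"ry": 0,"rz": 0,"hand": 10},
    {"dx": 0.03,"dy": 0.0015,"dz": -0.007,"rx": 0,"ry": 0,"rz": 0,"hand": 10},
    {"dx": 0.06,"dy": 0.003,"dz": -0.007,"rx": 0,"ry": 0,"rz": 0,"hand": 10},
    {"dx": 0.06,"dy": 0.003,"dz": -0.007,"rx": 0,"ry": 0,"rz": 0,"hand": 10}
  ]
}}

```text
time_s: 32.83
eef_pos: [474.8, 211.5, 46.4]
ee_rot: [-0.078, 3.139, 0.0]
ft_force: [0.6, -0.2, -1.7]
finger_gap: 0.24
```

>>> {"method": "arm_command", "body": {
  "rows": [
    {"dx": 0.01,"dy": 0.0005,"dz": 0,"rx": 0,"ry": 0,"rz": 0,"hand": 10},
    {"dx": 0.02,"dy": 0.001,"dz": 0,"rx": 0,"ry": 0,"rz": 0,"hand": 10}
  ]
}}

```text
time_s: 33.08
eef_pos: [478.0, 211.6, 46.4]
ee_rot: [-0.079, 3.14, -0.0]
ft_force: [0.7, -0.1, -1.1]
finger_gap: 0.241
```

Run:
```python
from h import *
fta(3)
```

```text
t 33.23 mean p [478.2  211.63  46.39] f [ 0.26  0.03 -1.04] tq [ 0.026  0.002 -0.013] sd [0.51 0.2  0.72 0.01 0.03 0.04]
```

>>> {"method": "arm_command", "body": {
  "rows": [
    {"dx": 0.01,"dy": 0.0005,"dz": 0,"rx": 0,"ry": 0,"rz": 0,"hand": 10},
    {"dx": 0.015,"dy": 0.001,"dz": 0,"rx": 0,"ry": 0,"rz": 0,"hand": 10}
  ]
}}

```text
time_s: 33.48
eef_pos: [481.0, 211.8, 46.4]
ee_rot: [-0.078, 3.14, -0.0]
ft_force: [-0.6, 0.4, -2.1]
finger_gap: 0.241
```

Run:
```python
from h import *
fta(3)
```

```text
t 33.62 mean p [481.02 211.81  46.34] f [-0.14 -0.13 -0.68] tq [0.049 0.035 0.018] sd [0.34 0.51 0.45 0.03 0.01 0.02]
```

>>> {"method": "arm_command", "body": {
  "rows": [
    {"dx": 0.01,"dy": 0.0005,"dz": 0,"rx": 0,"ry": 0,"rz": 0,"hand": 10},
    {"dx": 0.015,"dy": 0.001,"dz": 0,"rx": 0,"ry": 0,"rz": 0,"hand": 10}
  ]
}}

```text
time_s: 33.88
eef_pos: [481.4, 211.4, 45.9]
ee_rot: [0.078, -3.136, 0.002]
ft_force: [-12.2, 2.1, 6.6]
finger_gap: 0.242
```

Run:
```python
from h import *
fta(3)
```

```text
t 34.02 mean p [481.39 211.44  45.92] f [-10.02   0.78   5.04] tq [0.155 1.258 0.121] sd [0.38 0.24 0.56 0.01 0.01 0.02]
```

>>> {"method": "arm_command", "body": {
  "rows": [
    {"dx": 0.004,"dy": 0.0002,"dz": 0,"rx": 0,"ry": 0,"rz": 0,"hand": 10},
    {"dx": 0.006,"dy": 0.0003,"dz": 0,"rx": 0,"ry": 0,"rz": 0,"hand": 10}
  ]
}}

```text
time_s: 34.28
eef_pos: [481.7, 211.4, 45.9]
ee_rot: [0.078, -3.135, 0.003]
ft_force: [-14.4, 1.7, 7.7]
finger_gap: 0.242
```

Run:
```python
from h import *
fta(3)
```

```text
t 34.42 mean p [481.71 211.32  45.89] f [-13.31   0.74   6.81] tq [0.229 1.694 0.18 ] sd [0.16 0.36 0.34 0.01 0.02 0.01]
```

>>> {"method": "arm_command", "body": {
  "rows": [
    {"dx": 0.0,"dy": 0.0,"dz": 0.004,"rx": 0,"ry": 0,"rz": 0,"hand": 10},
    {"dx": 0.003,"dy": 0,"dz": 0.004,"rx": 0,"ry": 0,"rz": 0,"hand": 10}
  ]
}}

```text
time_s: 34.67
eef_pos: [482.5, 211.3, 46.5]
ee_rot: [0.078, -3.135, 0.003]
ft_force: [-10.8, 0.5, 1.8]
finger_gap: 0.247
```

Run:
```python
from h import *
fta(3)
```

```text
t 34.83 mean p [482.54 211.25  46.46] f [-10.94   0.85   2.5 ] tq [0.111 1.456 0.105] sd [0.62 0.4  0.45 0.04 0.03 0.  ]
```

Raising helped: it moved 0.8 mm with less force. I'll continue gently.

>>> {"method": "arm_command", "body": {
  "rows": [
    {"dx": 0.004,"dy": 0.0,"dz": 0.002,"rx": 0,"ry": 0,"rz": 0,"hand": 10},
    {"dx": 0.006,"dy": 0,"dz": 0.002,"rx": 0,"ry": 0,"rz": 0,"hand": 10}
  ]
}}

```text
time_s: 35.08
eef_pos: [483.6, 211.2, 46.8]
ee_rot: [0.078, -3.135, 0.003]
ft_force: [-10.6, 0.2, 2.2]
finger_gap: 0.241
```

Run:
```python
from h import *
fta(3)
```

```text
t 35.23 mean p [483.69 211.16  46.74] f [-9.74  0.32  2.26] tq [0.035 1.501 0.046] sd [0.52 0.27 0.28 0.02 0.02 0.02]
```

>>> {"method": "arm_command", "body": {
  "rows": [
    {"dx": 0.003,"dy": 0.0,"dz": 0.002,"rx": 0,"ry": 0,"rz": 0,"hand": 10},
    {"dx": 0.005,"dy": 0,"dz": 0.002,"rx": 0,"ry": 0,"rz": 0,"hand": 10}
  ]
}}

```text
time_s: 35.48
eef_pos: [484.7, 211.1, 47.1]
ee_rot: [0.078, -3.135, 0.003]
ft_force: [-9.5, -0.7, -0.6]
finger_gap: 0.24
```

Run:
```python
from h import *
fta(3)
```

```text
t 35.62 mean p [484.82 211.14  47.08] f [-8.64 -0.21  0.19] tq [-0.004  1.49   0.035] sd [0.1  0.39 0.06 0.01 0.04 0.01]
```

>>> {"method": "arm_command", "body": {
  "rows": [
    {"dx": 0.006,"dy": 0.001,"dz": 0,"rx": 0,"ry": 0,"rz": 0,"hand": 10},
    {"dx": 0.012,"dy": 0.002,"dz": 0,"rx": 0,"ry": 0,"rz": 0,"hand": 10}
  ]
}}

```text
time_s: 35.88
eef_pos: [487.6, 211.6, 47.1]
ee_rot: [0.078, -3.136, 0.003]
ft_force: [-6.9, -1.4, -0.1]
finger_gap: 0.243
```

Run:
```python
from h import *
fta(3)
```

```text
t 36.02 mean p [487.91 211.65  47.18] f [-6.33 -0.93 -1.33] tq [-0.096  1.183 -0.07 ] sd [0.79 0.37 0.55 0.02 0.05 0.03]
```

>>> {"method": "arm_command", "body": {
  "rows": [
    {"dx": 0.01,"dy": 0.001,"dz": 0,"rx": 0,"ry": 0,"rz": 0,"hand": 10},
    {"dx": 0.02,"dy": 0.002,"dz": 0,"rx": 0,"ry": 0,"rz": 0,"hand": 10}
  ]
}}

```text
time_s: 36.28
eef_pos: [491.8, 212.0, 47.2]
ee_rot: [0.078, -3.136, 0.003]
ft_force: [-7.0, -0.8, -1.1]
finger_gap: 0.243
```

Run:
```python
from h import *
fta(3)
```

```text
t 36.42 mean p [492.16 212.09  47.18] f [-4.97 -0.8  -1.61] tq [-0.133  1.135 -0.074] sd [0.4  0.34 0.36 0.03 0.01 0.04]
```

>>> {"method": "arm_command", "body": {
  "rows": [
    {"dx": 0.01,"dy": 0.0005,"dz": 0,"rx": 0,"ry": 0,"rz": 0,"hand": 10},
    {"dx": 0.02,"dy": 0.001,"dz": 0,"rx": 0,"ry": 0,"rz": 0,"hand": 10},
    {"dx": 0.03,"dy": 0.0015,"dz": 0,"rx": 0,"ry": 0,"rz": 0,"hand": 10},
    {"dx": 0.04,"dy": 0.002,"dz": 0,"rx": 0,"ry": 0,"rz": 0,"hand": 10}
  ]
}}

```text
time_s: 36.92
eef_pos: [499.8, 212.5, 47.1]
ee_rot: [0.078, -3.136, 0.003]
ft_force: [-6.1, -0.2, -0.5]
finger_gap: 0.24
```

Run:
```python
from h import *
fta(8); snap("wrist","f7"); snap("side","f7s"); crop("f7s",240,120,340,225,7,"f7c")
```

```text
t 37.33 mean p [500.15 212.51  47.16] f [-5.53 -0.43 -1.57] tq [-0.092  1.039 -0.03 ] sd [0.53 0.27 0.54 0.02 0.03 0.03]
```

View pics/f7c.png

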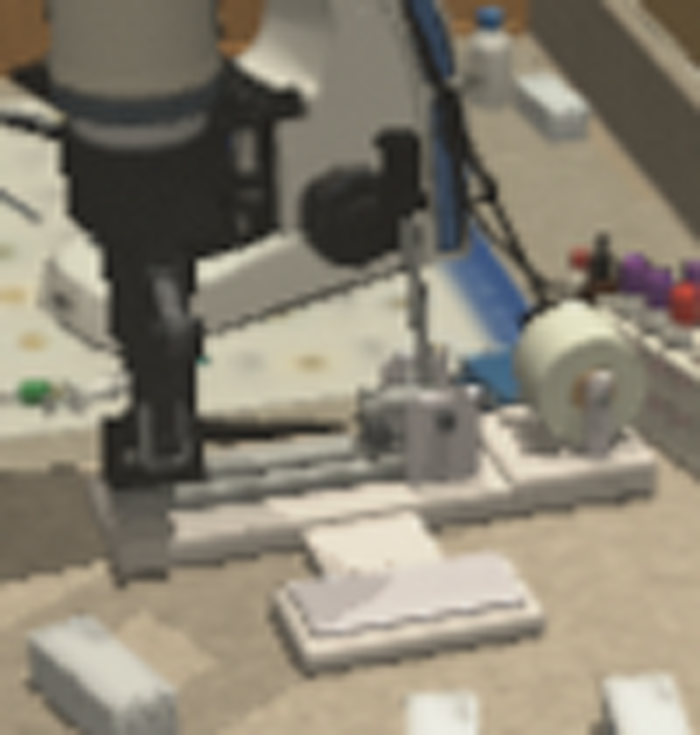

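View pics/f7.png

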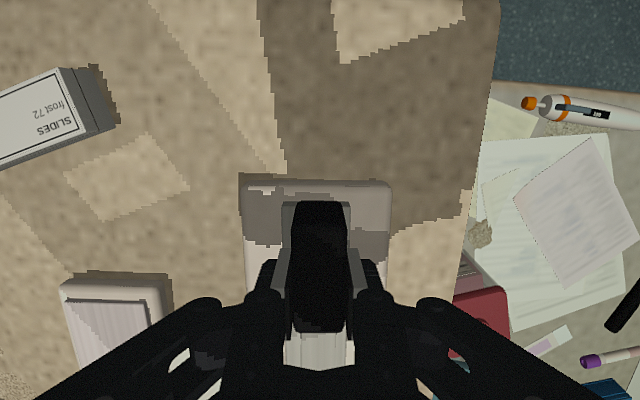

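>>> {"method": "arm_command", "body": {
  "rows": [
    {"dx": -0.006,"dy": 0,"dz": 0.006,"rx": 0,"ry": 0,"rz": 0,"hand": 10},
    {"dx": -0.006,"dy": 0,"dz": 0.006,"rx": 0,"ry": 0,"rz": 0,"hand": 10}
  ]
}}

```text
time_s: 37.67
eef_pos: [500.3, 212.8, 48.7]
ee_rot: [0.078, -3.139, 0.001]
ft_force: [-1.6, -2.3, -7.8]
finger_gap: 0.241
```

Run:
```python
from h import *
fta(8)
```

```text
t 38.08 mean p [500.38 212.88  48.78] f [-3.4  -1.84 -6.75] tq [-0.408  1.247 -0.219] sd [0.71 0.3  0.47 0.04 0.12 0.02]
```

>>> {"method": "arm_command", "body": {
  "rows": [
    {"dx": -0.002,"dy": 0,"dz": 0.006,"rx": 0,"ry": 0,"rz": 0,"hand": 10},
    {"dx": -0.002,"dy": 0,"dz": 0.006,"rx": 0,"ry": 0,"rz": 0,"hand": 10}
  ]
}}

```text
time_s: 38.33
eef_pos: [501.3, 213.4, 50.7]
ee_rot: [-0.078, 3.139, 0.0]
ft_force: [-3.4, -2.3, -5.0]
finger_gap: 0.243
```

Run:
```python
from h import *
fta(8)
```

```text
t 38.73 mean p [501.24 213.38  50.62] f [-1.27 -2.43 -5.31] tq [-0.46   0.741 -0.248] sd [0.37 0.57 0.5  0.03 0.08 0.02]
```

>>> {"method": "arm_command", "body": {
  "rows": [
    {"dx": 0.0,"dy": -0.003,"dz": -0.01,"rx": 0,"ry": 0,"rz": 0,"hand": 10},
    {"dx": 0.0,"dy": -0.004,"dz": -0.019,"rx": 0,"ry": 0,"rz": 0,"hand": 10},
    {"dx": 0.0,"dy": -0.004,"dz": -0.019,"rx": 0,"ry": 0,"rz": 0,"hand": 10}
  ]
}}

```text
time_s: 39.1
eef_pos: [500.6, 212.7, 47.0]
ee_rot: [-0.079, 3.14, 0.0]
ft_force: [-7.9, -0.4, 4.1]
finger_gap: 0.247
```

Run:
```python
from h import *
fta(8)
```

```text
t 39.5 mean p [500.61 212.76  47.06] f [-7.11 -1.04  3.57] tq [-0.167  0.707 -0.093] sd [0.4  0.48 0.47 0.02 0.03 0.02]
```

>>> {"method": "arm_command", "body": {
  "rows": [
    {"dx": -0.01,"dy": -0.0005,"dz": 0,"rx": 0,"ry": 0,"rz": 0,"hand": 10},
    {"dx": -0.02,"dy": -0.001,"dz": 0.001,"rx": 0,"ry": 0,"rz": 0,"hand": 10},
    {"dx": -0.03,"dy": -0.0015,"dz": 0.001,"rx": 0,"ry": 0,"rz": 0,"hand": 10}
  ]
}}

```text
time_s: 39.88
eef_pos: [497.2, 213.1, 47.6]
ee_rot: [-0.079, 3.135, 0.003]
ft_force: [5.9, 0.1, -1.9]
finger_gap: 0.245
```

Run:
```python
from h import *
fta(5)
```

```text
t 40.12 mean p [496.83 212.99  47.48] f [ 5.43  0.55 -1.27] tq [ 0.073 -0.939  0.027] sd [0.46 0.34 0.33 0.04 0.04 0.02]
```

>>> {"method": "arm_command", "body": {
  "rows": [
    {"dx": -0.05,"dy": -0.0025,"dz": 0,"rx": 0,"ry": 0,"rz": 0,"hand": 10},
    {"dx": -0.1,"dy": -0.005,"dz": 0.001,"rx": 0,"ry": 0,"rz": 0,"hand": 10},
    {"dx": -0.15,"dy": -0.0075,"dz": 0.001,"rx": 0,"ry": 0,"rz": 0,"hand": 10},
    {"dx": -0.22,"dy": -0.011,"dz": 0.003,"rx": 0,"ry": 0,"rz": 0,"hand": 10},
    {"dx": -0.28,"dy": -0.014,"dz": 0.003,"rx": 0,"ry": 0,"rz": 0,"hand": 10},
    {"dx": -0.28,"dy": -0.014,"dz": 0.2,"rx": 0,"ry": 0,"rz": 0,"hand": 10},
    {"dx": -0.28,"dy": -0.014,"dz": 0.4,"rx": 0,"ry": 0,"rz": 0,"hand": 10},
    {"dx": -0.28,"dy": -0.014,"dz": 0.5,"rx": 0,"ry": 0,"rz": 0,"hand": 10},
    {"dx": -0.28,"dy": -0.014,"dz": 0.5,"rx": 0,"ry": 0,"rz": 0,"hand": 10}
  ]
}}

```text
time_s: 41.25
eef_pos: [438.5, 209.5, 147.6]
ee_rot: [-0.079, 3.139, 0.001]
ft_force: [0.1, 0.4, -1.8]
finger_gap: 0.241
```

Run:
```python
from h import *
st();fta(2); snap("wrist","g1"); snap("side","g1s"); crop("g1s",210,120,410,270,4,"g1c");go((450,-169.3,145),89.6)
```

```text
t 41.25 p [438.5 209.5 147.6] y [-0.05   0.999  0.001] z [ 0.002  0.001 -1.   ] f [ 0.1  0.4 -1.8] gap 20.6 q [ 0.44  0.24  2.   -0.    0.89 -1.18]
t 41.35 mean p [437.76 209.1  146.17] f [ 0.45 -0.06 -1.89] tq [-0.     0.051 -0.019] sd [0.31 0.3  0.09 0.01 0.   0.04]
units d [ 0.062 -1.891 -0.002] r [-0.    -0.001 -0.814]
```

View pics/g1c.png

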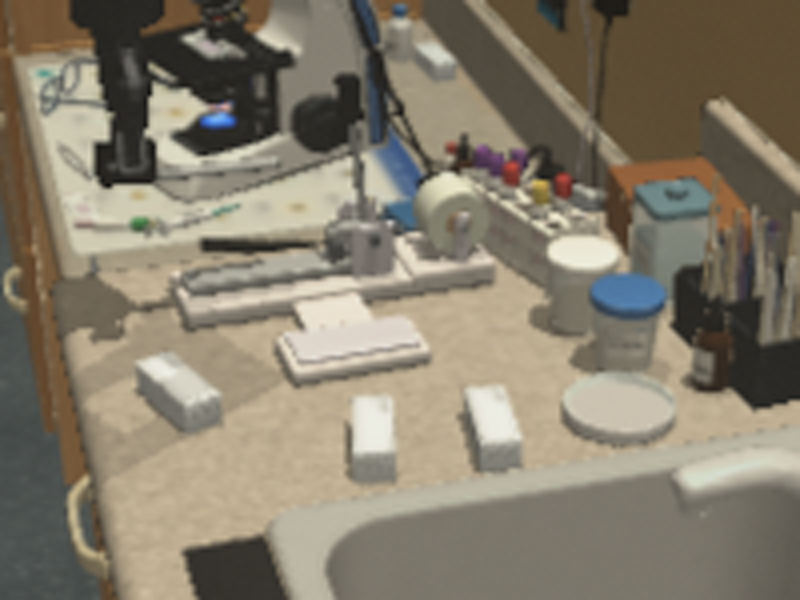

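View pics/g1.png

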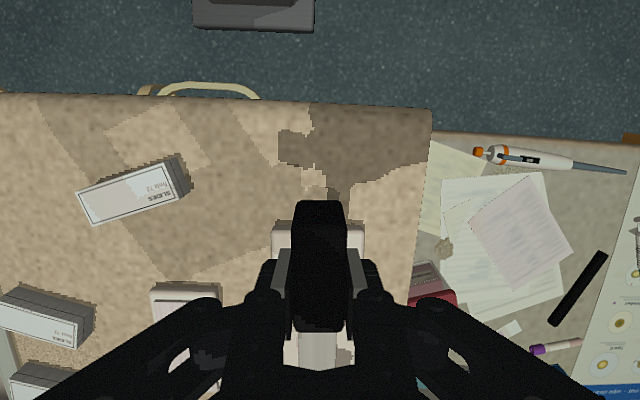

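>>> {"method": "arm_command", "body": {
  "rows": [
    {"dx": 0.02,"dy": -0.2,"dz": 0,"rx": 0,"ry": 0,"rz": -0.09,"hand": 10},
    {"dx": 0.04,"dy": -0.4,"dz": 0,"rx": 0,"ry": 0,"rz": -0.18,"hand": 10},
    {"dx": 0.05,"dy": -0.6,"dz": 0,"rx": 0,"ry": 0,"rz": -0.27,"hand": 10},
    {"dx": 0.05,"dy": -0.8,"dz": 0,"rx": 0,"ry": 0,"rz": -0.36,"hand": 10},
    {"dx": 0.05,"dy": -1.0,"dz": 0,"rx": 0,"ry": 0,"rz": -0.45,"hand": 10},
    {"dx": 0.05,"dy": -1.0,"dz": 0,"rx": 0,"ry": 0,"rz": -0.54,"hand": 10},
    {"dx": 0.05,"dy": -1.0,"dz": 0,"rx": 0,"ry": 0,"rz": -0.63,"hand": 10},
    {"dx": 0.05,"dy": -1.0,"dz": 0,"rx": 0,"ry": 0,"rz": -0.72,"hand": 10},
    {"dx": 0.05,"dy": -1.0,"dz": 0,"rx": 0,"ry": 0,"rz": -0.814,"hand": 10},
    {"dx": 0.05,"dy": -1.0,"dz": 0,"rx": 0,"ry": 0,"rz": -0.814,"hand": 10}
  ]
}}

```text
time_s: 42.7
eef_pos: [448.1, 9.3, 145.8]
ee_rot: [-2.227, -2.214, 0.003]
ft_force: [-0.1, 0.2, -1.0]
finger_gap: 0.242
```

Run:
```python
from h import *
st();go((448.5,-170.5,40),89.6)
```

```text
t 42.7 p [448.1   9.3 145.8] y [ 1.    -0.006 -0.002] z [-0.002 -0.001 -1.   ] f [-0.1  0.2 -1. ] gap 20.6 q [ 0.02  0.19  2.08 -0.    0.87  0.02]
units d [ 0.002 -0.899 -0.529] r [ 0.    -0.001 -0.   ]
```

>>> {"method": "arm_command", "body": {
  "rows": [
    {"dx": 0.0,"dy": -0.3,"dz": 0,"rx": 0,"ry": 0,"rz": 0,"hand": 10},
    {"dx": 0.0,"dy": -0.6,"dz": 0,"rx": 0,"ry": 0,"rz": 0,"hand": 10},
    {"dx": 0.0,"dy": -0.8,"dz": 0,"rx": 0,"ry": 0,"rz": 0,"hand": 10},
    {"dx": 0.0,"dy": -0.9,"dz": -0.15,"rx": 0,"ry": 0,"rz": 0,"hand": 10},
    {"dx": 0.0,"dy": -0.9,"dz": -0.35,"rx": 0,"ry": 0,"rz": 0,"hand": 10},
    {"dx": 0.0,"dy": -0.9,"dz": -0.5,"rx": 0,"ry": 0,"rz": 0,"hand": 10},
    {"dx": 0.0,"dy": -0.9,"dz": -0.53,"rx": 0,"ry": 0,"rz": 0,"hand": 10},
    {"dx": 0.0,"dy": -0.9,"dz": -0.53,"rx": 0,"ry": 0,"rz": 0,"hand": 10}
  ]
}}

```text
time_s: 43.7
eef_pos: [448.7, -170.5, 40.8]
ee_rot: [-2.227, -2.216, 0.001]
ft_force: [0.1, -0.6, -0.7]
finger_gap: 0.246
```

Run:
```python
from h import *
st();go((448.5,-170.5,40),89.6);snap("wrist","g2");snap("side","g2s");crop("g2s",210,150,410,350,3,"g2c")
```

```text
t 43.7 p [ 448.7 -170.5   40.8] y [ 1.    -0.005 -0.001] z [-0.001 -0.    -1.   ] f [ 0.1 -0.6 -0.7] gap 21.0 q [-0.37  0.42  2.08 -0.    0.65 -0.36]
units d [-0.001  0.    -0.004] r [ 0.    -0.    -0.001]
```

View pics/g2.png

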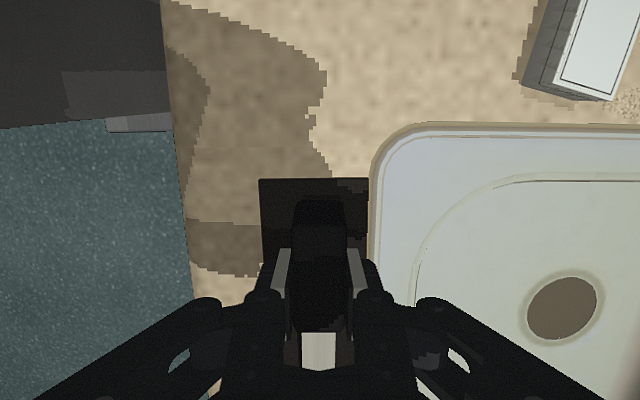

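View pics/g2c.png

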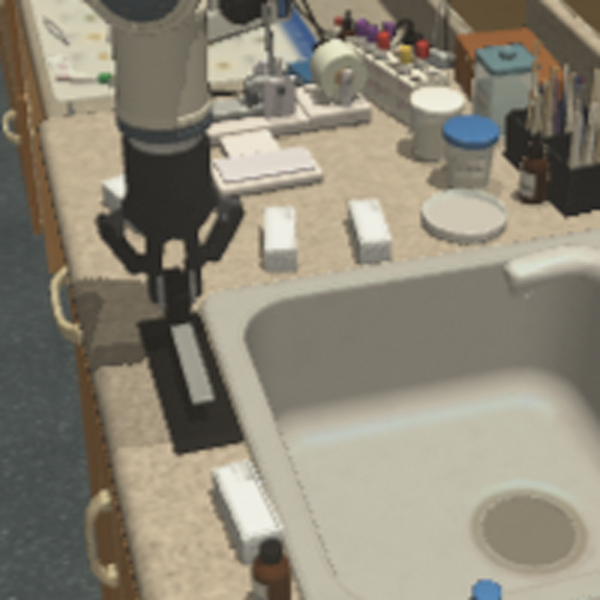

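Gauge is over the mat, in line with it: handle at (318,260) in the wrist view, mat (260–370). Lowering.

>>> {"method": "arm_command", "body": {
  "rows": [
    {"dx": 0.0,"dy": 0,"dz": -0.04,"rx": 0,"ry": 0,"rz": 0,"hand": 10},
    {"dx": 0.0,"dy": 0,"dz": -0.08,"rx": 0,"ry": 0,"rz": 0,"hand": 10},
    {"dx": 0.0,"dy": 0,"dz": -0.1,"rx": 0,"ry": 0,"rz": 0,"hand": 10},
    {"dx": 0.0,"dy": 0,"dz": -0.1,"rx": 0,"ry": 0,"rz": 0,"hand": 10}
  ]
}}

```text
time_s: 44.3
eef_pos: [448.6, -170.6, 20.5]
ee_rot: [-2.229, -2.213, 0.001]
ft_force: [-0.9, -1.7, -0.8]
finger_gap: 0.24
```

>>> {"method": "arm_command", "body": {
  "rows": [
    {"dx": 0.0,"dy": 0,"dz": -0.005,"rx": 0,"ry": 0,"rz": 0,"hand": 10},
    {"dx": 0.0,"dy": 0,"dz": -0.005,"rx": 0,"ry": 0,"rz": 0,"hand": 10}
  ]
}}

```text
time_s: 44.55
eef_pos: [448.8, -170.6, 19.9]
ee_rot: [2.229, 2.213, -0.001]
ft_force: [-1.1, 1.3, 1.4]
finger_gap: 0.242
```

>>> {"method": "arm_command", "body": {
  "rows": [
    {"dx": 0.0,"dy": 0,"dz": -0.005,"rx": 0,"ry": 0,"rz": 0,"hand": 10},
    {"dx": 0.0,"dy": 0,"dz": -0.005,"rx": 0,"ry": 0,"rz": 0,"hand": 10}
  ]
}}

```text
time_s: 44.8
eef_pos: [448.9, -170.6, 19.0]
ee_rot: [2.229, 2.213, -0.0]
ft_force: [-1.6, 3.4, 5.4]
finger_gap: 0.24
```

>>> {"method": "arm_command", "body": {
  "rows": [
    {"dx": 0.0,"dy": 0,"dz": -0.002,"rx": 0,"ry": 0,"rz": 0,"hand": 25},
    {"dx": 0.0,"dy": 0,"dz": -0.002,"rx": 0,"ry": 0,"rz": 0,"hand": 45},
    {"dx": 0.0,"dy": 0,"dz": -0.002,"rx": 0,"ry": 0,"rz": 0,"hand": 45},
    {"dx": 0.0,"dy": 0,"dz": -0.002,"rx": 0,"ry": 0,"rz": 0,"hand": 45},
    {"dx": 0.0,"dy": 0,"dz": 0.2,"rx": 0,"ry": 0,"rz": 0,"hand": 45},
    {"dx": 0.0,"dy": 0,"dz": 0.5,"rx": 0,"ry": 0,"rz": 0,"hand": 60},
    {"dx": 0.0,"dy": -0.3,"dz": 0.8,"rx": 0,"ry": 0,"rz": 0,"hand": 60},
    {"dx": 0.0,"dy": -0.6,"dz": 1.0,"rx": 0,"ry": 0,"rz": 0,"hand": 60},
    {"dx": 0.0,"dy": -0.6,"dz": 1.0,"rx": 0,"ry": 0,"rz": 0,"hand": 60}
  ]
}}

```text
time_s: 45.92
eef_pos: [449.5, -293.2, 221.4]
ee_rot: [2.228, 2.209, -0.0]
ft_force: [0.3, 0.2, -0.4]
finger_gap: 0.705
```

Run:
```python
from h import *
st();snap("wrist","g3");snap("top","g3t");crop("g3t",190,130,440,280,3,"g3tc")
```

```text
t 45.92 p [ 449.5 -293.2  221.4] y [ 1.    -0.008  0.003] z [ 0.003 -0.003 -1.   ] f [ 0.3  0.2 -0.4] gap 60.2 q [-0.58  0.22  1.84 -0.    1.08 -0.57]
```

View pics/g3.png

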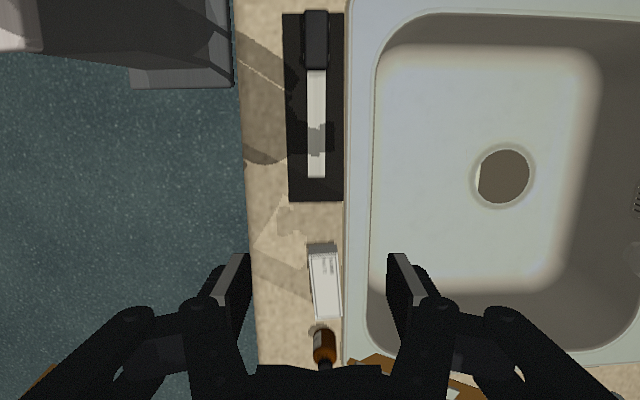

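View pics/g3tc.png

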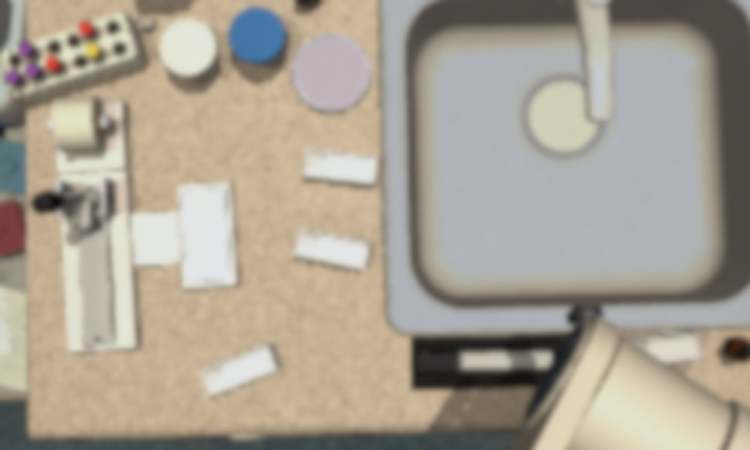

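Gauge sits along the mat; lever and packs look in place. Next I measure pack D from a close crop.

Run:
```python
from h import *
crop("g3",280,220,370,380,5,"g3c")
im=cv2.imread("pics/g3c.png");cv2.imwrite("pics/g3c.png",cv2.resize(cv2.addWeighted(im,1.3,im,0,0),(337,600)))
```

```text
(no output)
```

View pics/g3c.png

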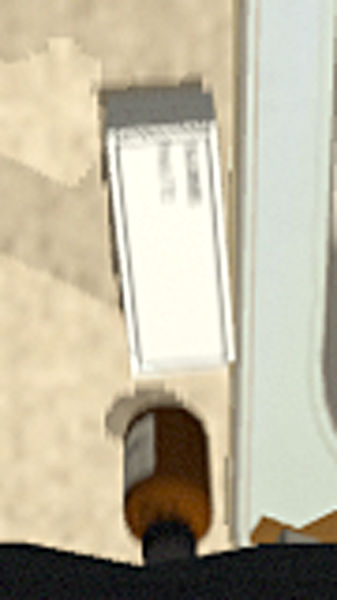

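Run:
```python
from h import *
m,_=load("g3")
P=np.array([onz(m,280+a/3.75,220+b/3.75,27) for a,b in [(106,127),(216,122),(235,360),(132,373)]]);print(P.round(1))
c=P.mean(0);d=(P[0]+P[1]-P[2]-P[3]);print(c.round(1),"len",np.linalg.norm(d)/2,"wid",np.linalg.norm(P[0]-P[1]),np.linalg.norm(P[2]-P[3]),"axis deg",np.degrees(np.arctan2(d[1],d[0])))
g=onz(m,280+170/3.75,220+420/3.75,50);print("bottle top-ish",g)
# gauge check
crop("g3",270,0,350,210,3.5,"g3g")
```

```text
[[ 438.4 -378.5   27. ]
 [ 470.  -377.3   27. ]
 [ 476.6 -457.3   27. ]
 [ 445.  -461.7   27. ]]
[ 457.5 -418.7   27. ] len 81.84782248462042 wid 31.53315379740903 31.864512762529138 axis deg 94.6031225467243
bottle top-ish [ 456.15764279 -461.36072828   50.        ]
```

View pics/g3g.png

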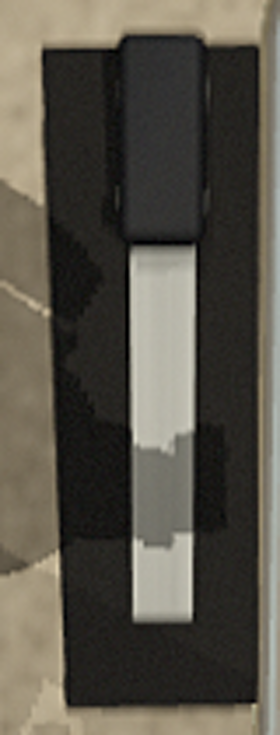

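Run:
```python
from h import *
st();go((457.5,-418.7,14),94.6)
```

```text
t 46.02 p [ 449.9 -293.6  221.1] y [ 1.    -0.009  0.004] z [ 0.004 -0.004 -1.   ] f [ 0.4  0.6 -0.2] gap 59.9 q [-0.58  0.22  1.84 -0.    1.08 -0.57]
units d [ 0.038 -0.626 -1.036] r [0.002 0.002 0.045]
```

>>> {"method": "arm_command", "body": {
  "rows": [
    {"dx": 0.02,"dy": -0.3,"dz": 0,"rx": 0,"ry": 0,"rz": 0.045,"hand": 48},
    {"dx": 0.038,"dy": -0.63,"dz": -0.2,"rx": 0,"ry": 0,"rz": 0.045,"hand": 48},
    {"dx": 0.038,"dy": -0.63,"dz": -0.5,"rx": 0,"ry": 0,"rz": 0.045,"hand": 48},
    {"dx": 0.038,"dy": -0.63,"dz": -0.7,"rx": 0,"ry": 0,"rz": 0.045,"hand": 48},
    {"dx": 0.038,"dy": -0.63,"dz": -0.8,"rx": 0,"ry": 0,"rz": 0.045,"hand": 48},
    {"dx": 0.038,"dy": -0.63,"dz": -0.8,"rx": 0,"ry": 0,"rz": 0.045,"hand": 48}
  ]
}}

```text
time_s: 46.78
eef_pos: [455.9, -415.2, 57.6]
ee_rot: [-2.125, -2.31, 0.001]
ft_force: [0.0, -0.2, 0.3]
finger_gap: 0.558
```

Run:
```python
from h import *
st();go((457.5,-418.7,14),94.6);snap("wrist","h1")
```

```text
t 46.77 p [ 455.9 -415.2   57.6] y [ 0.997  0.083 -0.002] z [-0.002  0.001 -1.   ] f [ 0.  -0.2  0.3] gap 47.7 q [-0.74  0.55  1.77 -0.    0.83 -0.82]
units d [ 0.008 -0.017 -0.218] r [-0.001 -0.001 -0.002]
```

View pics/h1.png

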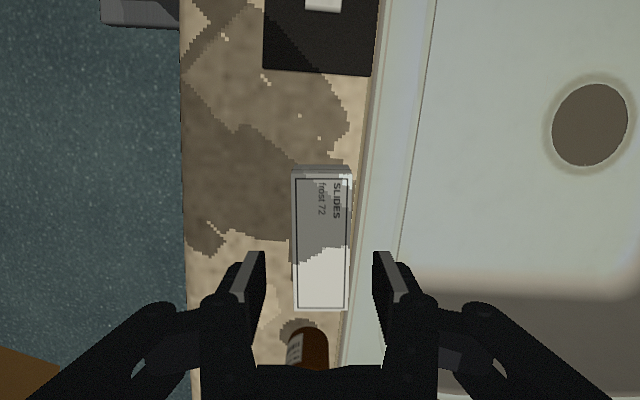

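>>> {"method": "arm_command", "body": {
  "rows": [
    {"dx": 0.006,"dy": -0.015,"dz": -0.1,"rx": 0,"ry": 0,"rz": 0,"hand": 48},
    {"dx": 0.006,"dy": -0.015,"dz": -0.18,"rx": 0,"ry": 0,"rz": 0,"hand": 48},
    {"dx": 0.006,"dy": -0.015,"dz": -0.215,"rx": 0,"ry": 0,"rz": 0,"hand": 48},
    {"dx": 0.006,"dy": -0.015,"dz": -0.215,"rx": 0,"ry": 0,"rz": 0,"hand": 20},
    {"dx": 0.006,"dy": -0.015,"dz": -0.215,"rx": 0,"ry": 0,"rz": 0,"hand": 20},
    {"dx": 0.006,"dy": -0.015,"dz": -0.215,"rx": 0,"ry": 0,"rz": 0,"hand": 20},
    {"dx": 0.006,"dy": -0.015,"dz": -0.215,"rx": 0,"ry": 0,"rz": 0,"hand": 20}
  ]
}}

```text
time_s: 47.7
eef_pos: [457.6, -419.7, 16.0]
ee_rot: [2.127, 2.311, -0.001]
ft_force: [0.4, -0.5, -2.0]
finger_gap: 0.354
```

Run:
```python
from h import *
st()
```

```text
t 47.7 p [ 457.6 -419.7   16. ] y [0.997 0.083 0.   ] z [ 0.    -0.001 -1.   ] f [ 0.4 -0.5 -2. ] gap 30.3 q [-0.74  0.61  1.78 -0.    0.75 -0.83]
```

>>> {"method": "arm_command", "body": {
  "rows": [
    {"dx": 0,"dy": 0,"dz": 0.2,"rx": 0,"ry": 0,"rz": 0,"hand": 20},
    {"dx": 0,"dy": 0.05,"dz": 0.45,"rx": 0,"ry": 0,"rz": 0,"hand": 20},
    {"dx": 0,"dy": 0.25,"dz": 0.65,"rx": 0,"ry": 0,"rz": 0.05,"hand": 20},
    {"dx": 0.05,"dy": 0.5,"dz": 0.7,"rx": 0,"ry": 0,"rz": 0.14,"hand": 20},
    {"dx": 0.1,"dy": 0.75,"dz": 0.7,"rx": 0,"ry": 0,"rz": 0.22,"hand": 20},
    {"dx": 0.15,"dy": 1.0,"dz": 0.7,"rx": 0,"ry": 0,"rz": 0.3,"hand": 20},
    {"dx": 0.15,"dy": 1.0,"dz": 0.7,"rx": 0,"ry": 0,"rz": 0.38,"hand": 20}
  ]
}}

```text
time_s: 48.58
eef_pos: [487.8, -216.5, 156.0]
ee_rot: [1.106, 2.94, 0.001]
ft_force: [-0.6, -0.8, -2.4]
finger_gap: 0.353
```

>>> {"method": "arm_command", "body": {
  "rows": [
    {"dx": 0.1,"dy": 0.3,"dz": 0,"rx": 0,"ry": 0,"rz": 0.08,"hand": 20},
    {"dx": 0.2,"dy": 0.6,"dz": 0,"rx": 0,"ry": 0,"rz": 0.16,"hand": 20},
    {"dx": 0.3,"dy": 0.9,"dz": 0,"rx": 0,"ry": 0,"rz": 0.24,"hand": 20},
    {"dx": 0.3,"dy": 1.0,"dz": 0,"rx": 0,"ry": 0,"rz": 0.32,"hand": 20},
    {"dx": 0.3,"dy": 1.0,"dz": 0,"rx": 0,"ry": 0,"rz": 0.38,"hand": 20}
  ]
}}

```text
time_s: 49.2
eef_pos: [547.6, -17.6, 155.8]
ee_rot: [-0.062, 3.14, 0.0]
ft_force: [-0.5, 0.0, -1.5]
finger_gap: 0.354
```

Run:
```python
from h import *
st();go((597.8,91.5,100),182.9);snap("wrist","h2")
```

```text
t 49.2 p [547.6 -17.6 155.8] y [-0.039  0.999  0.   ] z [ 0.001  0.    -1.   ] f [-0.5  0.  -1.5] gap 30.2 q [-0.03  0.32  1.87  0.    0.95 -1.65]
units d [ 0.251  0.545 -0.279] r [-0.     0.     0.006]
```

View pics/h2.png

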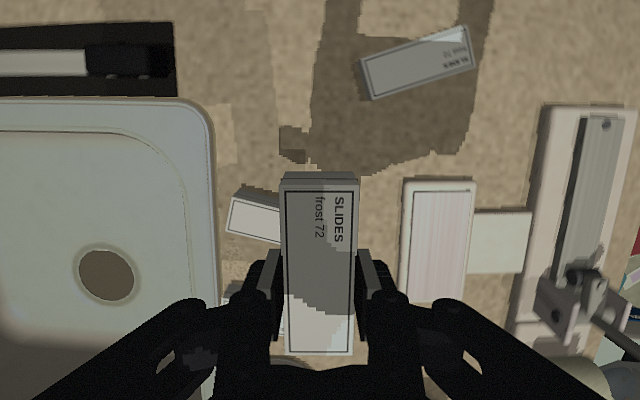

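Run:
```python
from h import *
crop("h2",390,170,490,315,4,"h2c")
```

```text
(no output)
```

View pics/h2c.png

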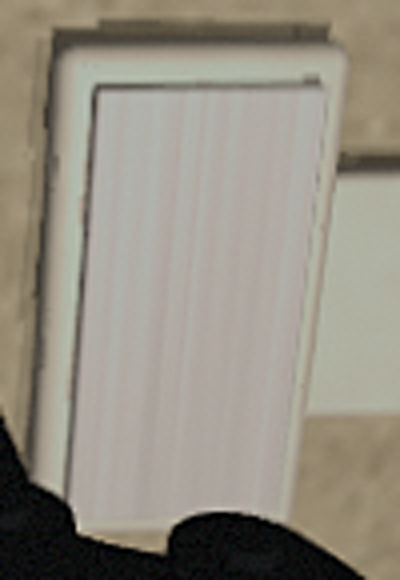

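Run:
```python
from h import *
m,_=load("h2")
P=np.array([onz(m,390+a/4,170+b/4,20) for a,b in [(96,88),(326,85),(290,520),(68,524)]]);print(P.round(1),P.mean(0).round(1))
print([np.linalg.norm(P[i]-P[(i+1)%4]).round(1) for i in range(4)])
d=P[3]+P[2]-P[0]-P[1];print(np.degrees(np.arctan2(d[1],d[0])))
# tri with b3, b4
m3,_=load("b3");m4,_=load("b4")
Q=[((330,317),(348,414),(326,85)),((332,404),(352,481),(96,88)),((507,313),(502,407),(290,520)),((508,397),(504,474),(68,524))]
T=[]
for a,b,c in Q:
    p,r=tri((m3,180+a[0]/2.5,20+a[1]/2.5),(m4,180+b[0]/2,20+b[1]/2),(m,390+c[0]/4,170+c[1]/4));T.append(p);print(p.round(1),r)
print(np.mean(T,0))
```

```text
[[545.9  64.1  20. ]
 [543.2 113.4  20. ]
 [648.9 123.5  20. ]
 [651.3  70.6  20. ]] [597.3  92.9  20. ]
[np.float64(49.4), np.float64(106.2), np.float64(52.9), np.float64(105.6)]
4.489404224583503
[544.2 113.9  18.6] [1.27 0.78 0.7 ]
[547.   63.9  19.9] [0.54 1.22 1.06]
[645.7 120.   25.5] [1.75 1.25 0.64]
[651.3  69.9  21.8] [1.81 2.48 1.02]
[597.04518343  91.91797692  21.46688365]
```

>>> {"method": "arm_command", "body": {
  "rows": [
    {"dx": 0.12,"dy": 0.3,"dz": 0,"rx": 0,"ry": 0,"rz": 0.007,"hand": 20},
    {"dx": 0.253,"dy": 0.547,"dz": 0,"rx": 0,"ry": 0,"rz": 0.007,"hand": 20},
    {"dx": 0.253,"dy": 0.547,"dz": -0.2,"rx": 0,"ry": 0,"rz": 0.007,"hand": 20},
    {"dx": 0.253,"dy": 0.547,"dz": -0.4,"rx": 0,"ry": 0,"rz": 0.007,"hand": 20},
    {"dx": 0.253,"dy": 0.547,"dz": -0.5,"rx": 0,"ry": 0,"rz": 0.007,"hand": 20},
    {"dx": 0.253,"dy": 0.547,"dz": -0.56,"rx": 0,"ry": 0,"rz": 0.007,"hand": 20},
    {"dx": 0.253,"dy": 0.547,"dz": -0.56,"rx": 0,"ry": 0,"rz": 0.007,"hand": 20}
  ]
}}

```text
time_s: 50.12
eef_pos: [598.3, 89.5, 43.8]
ee_rot: [-0.071, 3.14, -0.0]
ft_force: [0.2, 0.1, -0.9]
finger_gap: 0.355
```

Run:
```python
from h import *
st();go((598.3,92,38),183);snap("wrist","h3")
```

```text
t 50.12 p [598.3  89.5  43.8] y [-0.045  0.999 -0.   ] z [ 0. -0. -1.] f [ 0.2  0.1 -0.9] gap 30.3 q [ 0.15  0.55  1.81 -0.    0.78 -1.47]
units d [ 0.     0.012 -0.029] r [0.    0.    0.004]
```

View pics/h3.png

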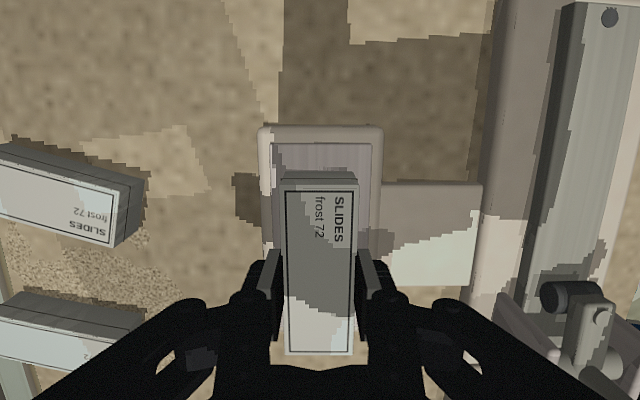

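>>> {"method": "arm_command", "body": {
  "rows": [
    {"dx": 0,"dy": 0.012,"dz": -0.01,"rx": 0,"ry": 0,"rz": 0.003,"hand": 20},
    {"dx": 0,"dy": 0.012,"dz": -0.025,"rx": 0,"ry": 0,"rz": 0.003,"hand": 20},
    {"dx": 0,"dy": 0.012,"dz": -0.03,"rx": 0,"ry": 0,"rz": 0.003,"hand": 20},
    {"dx": 0,"dy": 0.012,"dz": -0.03,"rx": 0,"ry": 0,"rz": 0.003,"hand": 20}
  ]
}}

```text
time_s: 50.68
eef_pos: [598.2, 92.2, 37.8]
ee_rot: [-0.082, 3.14, -0.0]
ft_force: [0.0, -0.4, -2.5]
finger_gap: 0.354
```

>>> {"method": "arm_command", "body": {
  "rows": [
    {"dx": 0,"dy": 0,"dz": -0.004,"rx": 0,"ry": 0,"rz": 0,"hand": 20},
    {"dx": 0,"dy": 0,"dz": -0.004,"rx": 0,"ry": 0,"rz": 0,"hand": 20}
  ]
}}

```text
time_s: 50.92
eef_pos: [598.2, 92.1, 37.0]
ee_rot: [-0.082, 3.14, -0.0]
ft_force: [-1.2, -0.3, -1.2]
finger_gap: 0.354
```

>>> {"method": "arm_command", "body": {
  "rows": [
    {"dx": 0,"dy": 0,"dz": -0.004,"rx": 0,"ry": 0,"rz": 0,"hand": 20},
    {"dx": 0,"dy": 0,"dz": -0.004,"rx": 0,"ry": 0,"rz": 0,"hand": 20}
  ]
}}

```text
time_s: 51.18
eef_pos: [598.2, 92.2, 36.1]
ee_rot: [-0.082, 3.14, -0.0]
ft_force: [-0.1, 0.4, -1.8]
finger_gap: 0.355
```

>>> {"method": "arm_command", "body": {
  "rows": [
    {"dx": 0,"dy": 0,"dz": -0.004,"rx": 0,"ry": 0,"rz": 0,"hand": 20},
    {"dx": 0,"dy": 0,"dz": -0.004,"rx": 0,"ry": 0,"rz": 0,"hand": 20}
  ]
}}

```text
time_s: 51.42
eef_pos: [598.3, 92.2, 35.4]
ee_rot: [-0.082, 3.14, -0.0]
ft_force: [0.3, -0.7, -1.5]
finger_gap: 0.355
```

Run:
```python
from h import *
fta(3)
```

```text
t 51.58 mean p [598.26  92.18  35.41] f [ 0.06 -0.08 -1.37] tq [-0.022  0.014 -0.003] sd [0.18 0.33 0.27 0.01 0.01 0.03]
```

>>> {"method": "arm_command", "body": {
  "rows": [
    {"dx": 0,"dy": 0,"dz": -0.004,"rx": 0,"ry": 0,"rz": 0,"hand": 20},
    {"dx": 0,"dy": 0,"dz": -0.004,"rx": 0,"ry": 0,"rz": 0,"hand": 20}
  ]
}}

```text
time_s: 51.82
eef_pos: [598.3, 92.2, 35.3]
ee_rot: [-0.082, 3.14, -0.0]
ft_force: [-3.3, -0.3, 7.5]
finger_gap: 0.354
```

Run:
```python
from h import *
fta(3)
```

```text
t 51.98 mean p [598.27  92.17  35.34] f [-2.9   0.21  7.55] tq [-0.12   0.483  0.015] sd [0.36 0.07 0.24 0.03 0.01 0.03]
```

>>> {"method": "arm_command", "body": {
  "rows": [
    {"dx": 0,"dy": 0,"dz": 0.002,"rx": 0,"ry": 0,"rz": 0,"hand": 35},
    {"dx": 0,"dy": 0,"dz": 0.002,"rx": 0,"ry": 0,"rz": 0,"hand": 50},
    {"dx": 0,"dy": 0,"dz": 0.002,"rx": 0,"ry": 0,"rz": 0,"hand": 50},
    {"dx": 0,"dy": 0,"dz": 0.1,"rx": 0,"ry": 0,"rz": 0,"hand": 50},
    {"dx": 0,"dy": 0,"dz": 0.3,"rx": 0,"ry": 0,"rz": 0,"hand": 50},
    {"dx": 0,"dy": -0.2,"dz": 0.6,"rx": 0,"ry": 0,"rz": -0.05,"hand": 50},
    {"dx": 0,"dy": -0.5,"dz": 0.8,"rx": 0,"ry": 0,"rz": -0.15,"hand": 50},
    {"dx": 0,"dy": -0.8,"dz": 0.8,"rx": 0,"ry": 0,"rz": -0.24,"hand": 50},
    {"dx": 0,"dy": -0.8,"dz": 0.8,"rx": 0,"ry": 0,"rz": -0.33,"hand": 50},
    {"dx": 0,"dy": -0.8,"dz": 0.8,"rx": 0,"ry": 0,"rz": -0.42,"hand": 50}
  ]
}}

```text
time_s: 53.22
eef_pos: [598.4, -69.6, 196.5]
ee_rot: [1.217, 2.893, 0.0]
ft_force: [0.4, 0.5, -0.4]
finger_gap: 0.588
```

>>> {"method": "arm_command", "body": {
  "rows": [
    {"dx": 0,"dy": 0,"dz": 0,"rx": 0,"ry": 0,"rz": -0.09,"hand": 50},
    {"dx": 0,"dy": 0,"dz": 0,"rx": 0,"ry": 0,"rz": -0.18,"hand": 50},
    {"dx": 0,"dy": 0,"dz": 0,"rx": 0,"ry": 0,"rz": -0.27,"hand": 50},
    {"dx": 0,"dy": 0,"dz": 0,"rx": 0,"ry": 0,"rz": -0.36,"hand": 50},
    {"dx": 0,"dy": 0,"dz": 0,"rx": 0,"ry": 0,"rz": -0.39,"hand": 50},
    {"dx": 0,"dy": 0,"dz": 0,"rx": 0,"ry": 0,"rz": -0.39,"hand": 50}
  ]
}}

```text
time_s: 53.98
eef_pos: [598.4, -67.9, 195.8]
ee_rot: [2.217, 2.224, 0.0]
ft_force: [0.6, -0.7, 0.5]
finger_gap: 0.582
```

Run:
```python
from h import *
st();snap("wrist","i1")
```

```text
t 53.98 p [598.4 -67.9 195.8] y [1.    0.003 0.001] z [ 0.001 -0.001 -1.   ] f [ 0.6 -0.7  0.5] gap 49.7 q [-0.12  0.35  1.72 -0.    1.07 -0.12]
```

View pics/i1.png

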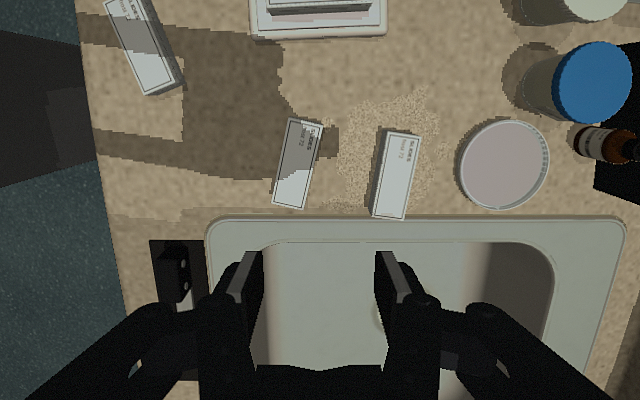

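Run:
```python
from h import *
crop("i1",255,100,435,230,4.4,"i1c")
```

```text
(no output)
```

View pics/i1c.png

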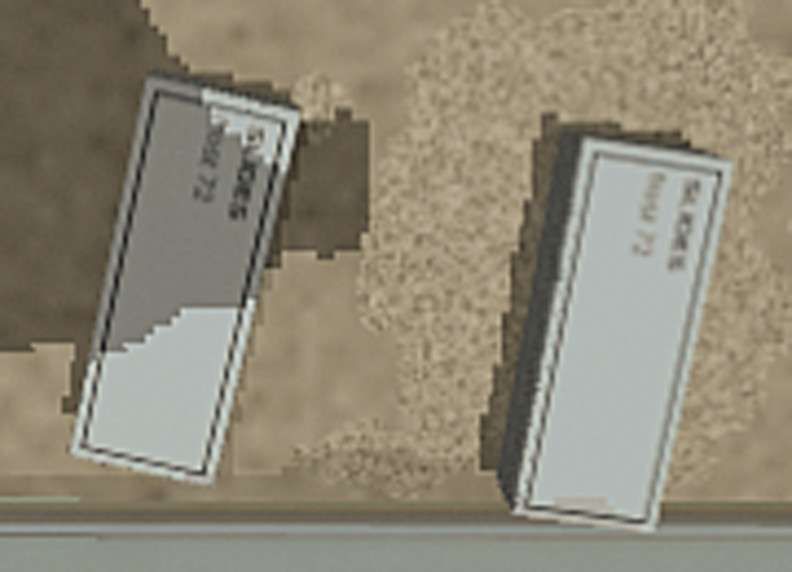

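```bash
cat >> h.py <<'E'
def pack(m,pts,x0,y0,f,z=27):
    P=np.array([onz(m,x0+a/f,y0+b/f,z) for a,b in pts]);c=P.mean(0);d=P[0]+P[1]-P[2]-P[3]
    print(c.round(1),"len",(np.linalg.norm(d)/2).round(1),"wid",np.linalg.norm(P[0]-P[1]).round(1),np.linalg.norm(P[2]-P[3]).round(1),"axis",np.degrees(np.arctan2(d[1],d[0])).round(1))
E
python3 - <<'E'
from h import *
m,_=load("i1")
pack(m,[(150,75),(300,108),(210,485),(72,453)],255,100,4.4)
pack(m,[(585,136),(732,160),(655,530),(517,511)],255,100,4.4)
E
```

```text
[578.2 -51.7  27. ] len 81.9 wid 30.9 30.5 axis 76.8
[670.9 -62.8  27. ] len 81.2 wid 30.9 30.9 axis 82.9
```

Run:
```python
from h import *
go((578.2,-51.7,14),76.8)
```

```text
units d [-0.101  0.081 -0.908] r [ 0.     0.    -0.117]
```

>>> {"method": "arm_command", "body": {
  "rows": [
    {"dx": -0.1,"dy": 0.081,"dz": -0.2,"rx": 0,"ry": 0,"rz": -0.08,"hand": 50},
    {"dx": -0.1,"dy": 0.081,"dz": -0.45,"rx": 0,"ry": 0,"rz": -0.117,"hand": 50},
    {"dx": -0.1,"dy": 0.081,"dz": -0.65,"rx": 0,"ry": 0,"rz": -0.117,"hand": 50},
    {"dx": -0.1,"dy": 0.081,"dz": -0.72,"rx": 0,"ry": 0,"rz": -0.117,"hand": 50},
    {"dx": -0.1,"dy": 0.081,"dz": -0.72,"rx": 0,"ry": 0,"rz": -0.117,"hand": 50}
  ]
}}

```text
time_s: 54.65
eef_pos: [578.2, -51.7, 50.6]
ee_rot: [-2.462, -1.951, 0.002]
ft_force: [-0.9, -0.5, 0.6]
finger_gap: 0.586
```

Run:
```python
from h import *
st();go((578.2,-51.7,14),76.8);snap("wrist","i2")
```

```text
t 54.65 p [578.2 -51.7  50.6] y [ 0.974 -0.229 -0.001] z [-0.001 -0.001 -1.   ] f [-0.9 -0.5  0.6] gap 50.1 q [-0.09  0.51  1.86 -0.    0.77  0.14]
units d [ 0.    -0.    -0.183] r [ 0.    -0.001  0.   ]
```

View pics/i2.png

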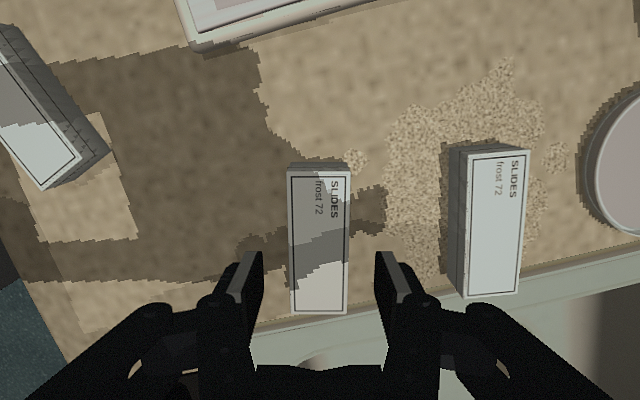

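>>> {"method": "arm_command", "body": {
  "rows": [
    {"dx": 0,"dy": 0,"dz": -0.1,"rx": 0,"ry": 0,"rz": 0,"hand": 50},
    {"dx": 0,"dy": 0,"dz": -0.183,"rx": 0,"ry": 0,"rz": 0,"hand": 50},
    {"dx": 0,"dy": 0,"dz": -0.183,"rx": 0,"ry": 0,"rz": 0,"hand": 50},
    {"dx": 0,"dy": 0,"dz": -0.183,"rx": 0,"ry": 0,"rz": 0,"hand": 20},
    {"dx": 0,"dy": 0,"dz": -0.183,"rx": 0,"ry": 0,"rz": 0,"hand": 20},
    {"dx": 0,"dy": 0,"dz": -0.183,"rx": 0,"ry": 0,"rz": 0,"hand": 20},
    {"dx": 0,"dy": 0,"dz": -0.183,"rx": 0,"ry": 0,"rz": 0,"hand": 20}
  ]
}}

```text
time_s: 55.58
eef_pos: [579.0, -51.7, 15.0]
ee_rot: [2.462, 1.95, 0.001]
ft_force: [-0.7, -0.0, 5.8]
finger_gap: 0.356
```

Run:
```python
from h import *
st()
```

```text
t 55.58 p [579.  -51.7  15. ] y [ 0.973 -0.229  0.001] z [ 0.001 -0.001 -1.   ] f [-0.7 -0.   5.8] gap 30.4 q [-0.09  0.57  1.87 -0.    0.7   0.14]
```

>>> {"method": "arm_command", "body": {
  "rows": [
    {"dx": 0,"dy": 0,"dz": 0.2,"rx": 0,"ry": 0,"rz": 0,"hand": 20},
    {"dx": 0,"dy": 0,"dz": 0.45,"rx": 0,"ry": 0,"rz": 0.09,"hand": 20},
    {"dx": 0,"dy": 0.1,"dz": 0.6,"rx": 0,"ry": 0,"rz": 0.18,"hand": 20},
    {"dx": 0.0,"dy": 0.3,"dz": 0.6,"rx": 0,"ry": 0,"rz": 0.27,"hand": 20},
    {"dx": 0.05,"dy": 0.5,"dz": 0.6,"rx": 0,"ry": 0,"rz": 0.36,"hand": 20},
    {"dx": 0.09,"dy": 0.72,"dz": 0.6,"rx": 0,"ry": 0,"rz": 0.45,"hand": 20},
    {"dx": 0.09,"dy": 0.72,"dz": 0.6,"rx": 0,"ry": 0,"rz": 0.54,"hand": 20},
    {"dx": 0.09,"dy": 0.72,"dz": 0.6,"rx": 0,"ry": 0,"rz": 0.63,"hand": 20},
    {"dx": 0.09,"dy": 0.72,"dz": 0.6,"rx": 0,"ry": 0,"rz": 0.72,"hand": 20},
    {"dx": 0.09,"dy": 0.72,"dz": 0.6,"rx": 0,"ry": 0,"rz": 0.81,"hand": 20}
  ]
}}

```text
time_s: 56.82
eef_pos: [595.9, 92.4, 133.9]
ee_rot: [0.276, 3.129, -0.0]
ft_force: [0.2, 0.3, -1.2]
finger_gap: 0.352
```

Run:
```python
from h import *
st();go((597.6,92,130),183)
```

```text
t 56.83 p [595.9  92.4 133.9] y [ 0.175  0.985 -0.   ] z [ 0. -0. -1.] f [ 0.2  0.3 -1.2] gap 30.1 q [ 0.15  0.43  1.76 -0.    0.95 -1.24]
units d [ 0.009 -0.002 -0.02 ] r [0.    0.    0.114]
```

>>> {"method": "arm_command", "body": {
  "rows": [
    {"dx": 0.008,"dy": -0.002,"dz": 0,"rx": 0,"ry": 0,"rz": 0.09,"hand": 20},
    {"dx": 0.008,"dy": -0.002,"dz": -0.1,"rx": 0,"ry": 0,"rz": 0.114,"hand": 20},
    {"dx": 0.008,"dy": -0.002,"dz": -0.25,"rx": 0,"ry": 0,"rz": 0.114,"hand": 20},
    {"dx": 0.008,"dy": -0.002,"dz": -0.3,"rx": 0,"ry": 0,"rz": 0.114,"hand": 20},
    {"dx": 0.008,"dy": -0.002,"dz": -0.3,"rx": 0,"ry": 0,"rz": 0.114,"hand": 20}
  ]
}}

```text
time_s: 57.45
eef_pos: [597.3, 91.9, 73.6]
ee_rot: [0.072, -3.14, 0.0]
ft_force: [0.3, -0.1, -1.2]
finger_gap: 0.357
```

Run:
```python
from h import *
st();go((597.6,92,64),183);snap("wrist","i3")
```

```text
t 57.45 p [597.3  91.9  73.6] y [-0.046  0.999 -0.   ] z [-0.001 -0.    -1.   ] f [ 0.3 -0.1 -1.2] gap 30.5 q [ 0.15  0.51  1.8  -0.    0.84 -1.47]
units d [ 0.001  0.001 -0.048] r [ 0.    -0.     0.003]
```

View pics/i3.png

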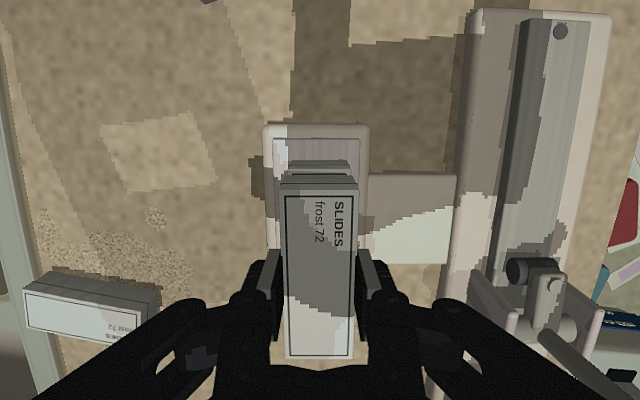

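>>> {"method": "arm_command", "body": {
  "rows": [
    {"dx": 0.001,"dy": 0.001,"dz": -0.02,"rx": 0,"ry": 0,"rz": 0.003,"hand": 20},
    {"dx": 0.001,"dy": 0.001,"dz": -0.04,"rx": 0,"ry": 0,"rz": 0.003,"hand": 20},
    {"dx": 0.001,"dy": 0.001,"dz": -0.05,"rx": 0,"ry": 0,"rz": 0.003,"hand": 20},
    {"dx": 0.001,"dy": 0.001,"dz": -0.05,"rx": 0,"ry": 0,"rz": 0.003,"hand": 20}
  ]
}}

```text
time_s: 58.0
eef_pos: [597.9, 92.2, 63.9]
ee_rot: [-0.082, 3.14, -0.0]
ft_force: [0.5, -0.3, -2.2]
finger_gap: 0.355
```

>>> {"method": "arm_command", "body": {
  "rows": [
    {"dx": 0,"dy": 0,"dz": -0.005,"rx": 0,"ry": 0,"rz": 0,"hand": 20},
    {"dx": 0,"dy": 0,"dz": -0.005,"rx": 0,"ry": 0,"rz": 0,"hand": 20}
  ]
}}

```text
time_s: 58.25
eef_pos: [598.0, 92.1, 63.0]
ee_rot: [-0.082, 3.14, -0.0]
ft_force: [-0.7, -0.1, -2.7]
finger_gap: 0.355
```

>>> {"method": "arm_command", "body": {
  "rows": [
    {"dx": 0,"dy": 0,"dz": -0.004,"rx": 0,"ry": 0,"rz": 0,"hand": 20},
    {"dx": 0,"dy": 0,"dz": -0.004,"rx": 0,"ry": 0,"rz": 0,"hand": 20}
  ]
}}

```text
time_s: 58.5
eef_pos: [598.0, 92.2, 62.1]
ee_rot: [-0.082, 3.14, -0.0]
ft_force: [0.0, 1.4, -1.7]
finger_gap: 0.359
```

>>> {"method": "arm_command", "body": {
  "rows": [
    {"dx": 0,"dy": 0,"dz": -0.004,"rx": 0,"ry": 0,"rz": 0,"hand": 20},
    {"dx": 0,"dy": 0,"dz": -0.004,"rx": 0,"ry": 0,"rz": 0,"hand": 20}
  ]
}}

```text
time_s: 58.75
eef_pos: [598.0, 92.2, 62.0]
ee_rot: [-0.082, 3.14, -0.0]
ft_force: [-2.1, -0.4, 5.5]
finger_gap: 0.354
```

>>> {"method": "arm_command", "body": {
  "rows": [
    {"dx": 0,"dy": 0,"dz": 0.003,"rx": 0,"ry": 0,"rz": 0,"hand": 35},
    {"dx": 0,"dy": 0,"dz": 0.003,"rx": 0,"ry": 0,"rz": 0,"hand": 50},
    {"dx": 0,"dy": 0,"dz": 0.003,"rx": 0,"ry": 0,"rz": 0,"hand": 50},
    {"dx": 0,"dy": 0,"dz": 0.1,"rx": 0,"ry": 0,"rz": 0,"hand": 50},
    {"dx": 0,"dy": 0,"dz": 0.35,"rx": 0,"ry": 0,"rz": 0,"hand": 50},
    {"dx": 0.1,"dy": -0.2,"dz": 0.5,"rx": 0,"ry": 0,"rz": -0.09,"hand": 50},
    {"dx": 0.2,"dy": -0.4,"dz": 0.5,"rx": 0,"ry": 0,"rz": -0.18,"hand": 50},
    {"dx": 0.3,"dy": -0.6,"dz": 0.5,"rx": 0,"ry": 0,"rz": -0.27,"hand": 50},
    {"dx": 0.365,"dy": -0.775,"dz": 0.5,"rx": 0,"ry": 0,"rz": -0.36,"hand": 50},
    {"dx": 0.365,"dy": -0.775,"dz": 0.5,"rx": 0,"ry": 0,"rz": -0.45,"hand": 50}
  ]
}}

```text
time_s: 60.0
eef_pos: [672.1, -65.6, 162.9]
ee_rot: [1.304, 2.856, -0.0]
ft_force: [-0.8, 0.7, -0.3]
finger_gap: 0.587
```

>>> {"method": "arm_command", "body": {
  "rows": [
    {"dx": 0,"dy": 0,"dz": 0,"rx": 0,"ry": 0,"rz": -0.09,"hand": 50},
    {"dx": 0,"dy": 0,"dz": 0,"rx": 0,"ry": 0,"rz": -0.18,"hand": 50},
    {"dx": 0,"dy": 0,"dz": 0,"rx": 0,"ry": 0,"rz": -0.27,"hand": 50},
    {"dx": 0,"dy": 0,"dz": 0,"rx": 0,"ry": 0,"rz": -0.36,"hand": 50},
    {"dx": 0,"dy": 0,"dz": -0.2,"rx": 0,"ry": 0,"rz": -0.423,"hand": 50},
    {"dx": 0,"dy": 0,"dz": -0.3,"rx": 0,"ry": 0,"rz": -0.423,"hand": 50},
    {"dx": 0,"dy": 0,"dz": -0.3,"rx": 0,"ry": 0,"rz": -0.423,"hand": 50}
  ]
}}

```text
time_s: 60.88
eef_pos: [669.9, -62.7, 100.4]
ee_rot: [-2.35, -2.083, 0.004]
ft_force: [-0.7, -0.4, -0.2]
finger_gap: 0.583
```

Run:
```python
from h import *
st();go((670.9,-62.8,14),82.9);snap("wrist","j1")
```

```text
t 60.88 p [669.9 -62.7 100.4] y [ 0.993 -0.12  -0.003] z [-0.003 -0.    -1.   ] f [-0.7 -0.4 -0.2] gap 49.8 q [-0.1   0.56  1.62 -0.    0.96  0.03]
units d [ 0.005 -0.    -0.432] r [ 0.    -0.002 -0.002]
```

View pics/j1.png

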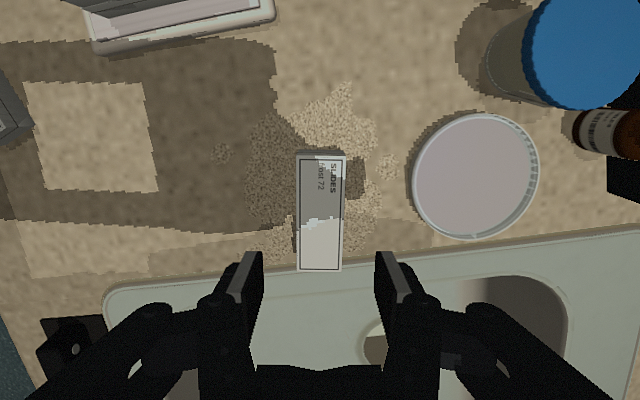

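>>> {"method": "arm_command", "body": {
  "rows": [
    {"dx": 0.003,"dy": 0,"dz": -0.2,"rx": 0,"ry": 0,"rz": 0,"hand": 50},
    {"dx": 0.003,"dy": 0,"dz": -0.36,"rx": 0,"ry": 0,"rz": 0,"hand": 50},
    {"dx": 0.003,"dy": 0,"dz": -0.43,"rx": 0,"ry": 0,"rz": 0,"hand": 50},
    {"dx": 0.003,"dy": 0,"dz": -0.43,"rx": 0,"ry": 0,"rz": 0,"hand": 50},
    {"dx": 0.003,"dy": 0,"dz": -0.43,"rx": 0,"ry": 0,"rz": 0,"hand": 20},
    {"dx": 0.003,"dy": 0,"dz": -0.43,"rx": 0,"ry": 0,"rz": 0,"hand": 20},
    {"dx": 0.003,"dy": 0,"dz": -0.43,"rx": 0,"ry": 0,"rz": 0,"hand": 20},
    {"dx": 0.003,"dy": 0,"dz": -0.43,"rx": 0,"ry": 0,"rz": 0,"hand": 20}
  ]
}}

```text
time_s: 61.92
eef_pos: [672.9, -63.0, 17.4]
ee_rot: [2.352, 2.079, 0.002]
ft_force: [-0.3, -0.5, 6.2]
finger_gap: 0.355
```

Run:
```python
from h import *
st();go((597.8,92,150),183)
```

```text
t 61.92 p [672.9 -63.   17.4] y [ 0.992 -0.123  0.003] z [ 0.003 -0.001 -1.   ] f [-0.3 -0.5  6.2] gap 30.3 q [-0.1   0.67  1.65 -0.    0.82  0.03]
units d [-0.376  0.775  0.663] r [-0.001  0.001  0.873]
```

>>> {"method": "arm_command", "body": {
  "rows": [
    {"dx": 0,"dy": 0,"dz": 0,"rx": 0,"ry": 0,"rz": 0,"hand": 45},
    {"dx": 0,"dy": 0,"dz": 0,"rx": 0,"ry": 0,"rz": 0,"hand": 45},
    {"dx": -0.005,"dy": 0,"dz": -0.025,"rx": 0,"ry": 0,"rz": 0,"hand": 45},
    {"dx": -0.005,"dy": 0,"dz": -0.025,"rx": 0,"ry": 0,"rz": 0,"hand": 45},
    {"dx": -0.005,"dy": 0,"dz": -0.025,"rx": 0,"ry": 0,"rz": 0,"hand": 20},
    {"dx": -0.005,"dy": 0,"dz": -0.025,"rx": 0,"ry": 0,"rz": 0,"hand": 20},
    {"dx": -0.005,"dy": 0,"dz": -0.025,"rx": 0,"ry": 0,"rz": 0,"hand": 20},
    {"dx": -0.005,"dy": 0,"dz": -0.025,"rx": 0,"ry": 0,"rz": 0,"hand": 20}
  ]
}}

```text
time_s: 62.92
eef_pos: [670.8, -62.9, 10.5]
ee_rot: [2.353, 2.08, -0.0]
ft_force: [0.4, -0.2, 1.4]
finger_gap: 0.359
```

Run:
```python
from h import *
st();go((597.8,92,150),183)
```

```text
t 62.92 p [670.8 -62.9  10.5] y [ 0.992 -0.123  0.   ] z [ 0.    -0.001 -1.   ] f [ 0.4 -0.2  1.4] gap 30.7 q [-0.1   0.68  1.65 -0.    0.81  0.03]
units d [-0.365  0.774  0.697] r [0.    0.    0.873]
```

>>> {"method": "arm_command", "body": {
  "rows": [
    {"dx": 0,"dy": 0,"dz": 0.25,"rx": 0,"ry": 0,"rz": 0,"hand": 20},
    {"dx": 0,"dy": 0,"dz": 0.5,"rx": 0,"ry": 0,"rz": 0.05,"hand": 20},
    {"dx": -0.05,"dy": 0.1,"dz": 0.7,"rx": 0,"ry": 0,"rz": 0.14,"hand": 20},
    {"dx": -0.15,"dy": 0.3,"dz": 0.7,"rx": 0,"ry": 0,"rz": 0.23,"hand": 20},
    {"dx": -0.25,"dy": 0.5,"dz": 0.7,"rx": 0,"ry": 0,"rz": 0.32,"hand": 20},
    {"dx": -0.365,"dy": 0.774,"dz": 0.7,"rx": 0,"ry": 0,"rz": 0.41,"hand": 20},
    {"dx": -0.365,"dy": 0.774,"dz": 0.7,"rx": 0,"ry": 0,"rz": 0.5,"hand": 20},
    {"dx": -0.365,"dy": 0.774,"dz": 0.7,"rx": 0,"ry": 0,"rz": 0.59,"hand": 20},
    {"dx": -0.365,"dy": 0.774,"dz": 0.7,"rx": 0,"ry": 0,"rz": 0.68,"hand": 20},
    {"dx": -0.365,"dy": 0.774,"dz": 0.7,"rx": 0,"ry": 0,"rz": 0.77,"hand": 20}
  ]
}}

```text
time_s: 64.18
eef_pos: [596.9, 92.0, 149.9]
ee_rot: [-0.232, -3.132, 0.001]
ft_force: [1.1, -0.0, -1.9]
finger_gap: 0.357
```

>>> {"method": "arm_command", "body": {
  "rows": [
    {"dx": 0,"dy": 0,"dz": 0,"rx": 0,"ry": 0,"rz": 0.09,"hand": 20},
    {"dx": 0,"dy": 0,"dz": -0.1,"rx": 0,"ry": 0,"rz": 0.103,"hand": 20},
    {"dx": 0,"dy": 0,"dz": -0.23,"rx": 0,"ry": 0,"rz": 0.103,"hand": 20},
    {"dx": 0,"dy": 0,"dz": -0.28,"rx": 0,"ry": 0,"rz": 0.103,"hand": 20},
    {"dx": 0,"dy": 0,"dz": -0.28,"rx": 0,"ry": 0,"rz": 0.103,"hand": 20}
  ]
}}

```text
time_s: 64.8
eef_pos: [597.0, 91.9, 93.7]
ee_rot: [0.082, -3.139, 0.0]
ft_force: [-1.4, 0.4, -1.2]
finger_gap: 0.359
```

Run:
```python
from h import *
st();go((597.9,92,87),183);snap("wrist","j2")
```

```text
t 64.8 p [597.   91.9  93.7] y [-0.052  0.999 -0.   ] z [-0.001 -0.    -1.   ] f [-1.4  0.4 -1.2] gap 30.6 q [ 0.15  0.48  1.79 -0.    0.88 -1.47]
units d [ 0.005  0.001 -0.033] r [ 0.    -0.001  0.   ]
```

View pics/j2.png

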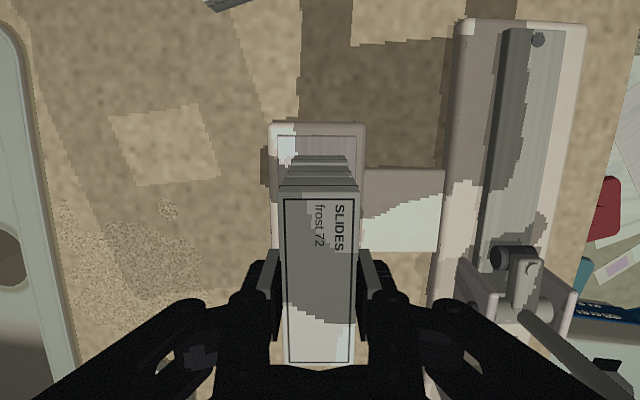

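Column is straight. Lowering to contact.

>>> {"method": "arm_command", "body": {
  "rows": [
    {"dx": 0.004,"dy": 0.001,"dz": -0.02,"rx": 0,"ry": 0,"rz": 0,"hand": 20},
    {"dx": 0.004,"dy": 0.001,"dz": -0.036,"rx": 0,"ry": 0,"rz": 0,"hand": 20},
    {"dx": 0.004,"dy": 0.001,"dz": -0.036,"rx": 0,"ry": 0,"rz": 0,"hand": 20}
  ]
}}

```text
time_s: 65.22
eef_pos: [598.4, 92.2, 87.2]
ee_rot: [-0.082, 3.14, -0.0]
ft_force: [1.4, 0.2, -2.3]
finger_gap: 0.354
```

>>> {"method": "arm_command", "body": {
  "rows": [
    {"dx": 0,"dy": 0,"dz": -0.005,"rx": 0,"ry": 0,"rz": 0,"hand": 20},
    {"dx": 0,"dy": 0,"dz": -0.005,"rx": 0,"ry": 0,"rz": 0,"hand": 20}
  ]
}}

```text
time_s: 65.47
eef_pos: [598.4, 92.2, 86.2]
ee_rot: [-0.082, 3.14, -0.0]
ft_force: [0.4, 0.3, -2.3]
finger_gap: 0.358
```

>>> {"method": "arm_command", "body": {
  "rows": [
    {"dx": 0,"dy": 0,"dz": -0.004,"rx": 0,"ry": 0,"rz": 0,"hand": 20},
    {"dx": 0,"dy": 0,"dz": -0.004,"rx": 0,"ry": 0,"rz": 0,"hand": 20}
  ]
}}

```text
time_s: 65.72
eef_pos: [598.4, 92.1, 85.4]
ee_rot: [-0.082, 3.14, -0.0]
ft_force: [0.3, -0.6, -2.4]
finger_gap: 0.359
```

>>> {"method": "arm_command", "body": {
  "rows": [
    {"dx": 0,"dy": 0,"dz": -0.004,"rx": 0,"ry": 0,"rz": 0,"hand": 20},
    {"dx": 0,"dy": 0,"dz": -0.004,"rx": 0,"ry": 0,"rz": 0,"hand": 20}
  ]
}}

```text
time_s: 65.97
eef_pos: [598.4, 92.2, 84.5]
ee_rot: [-0.082, 3.14, -0.0]
ft_force: [0.3, 0.1, -2.4]
finger_gap: 0.355
```

>>> {"method": "arm_command", "body": {
  "rows": [
    {"dx": 0,"dy": 0,"dz": -0.003,"rx": 0,"ry": 0,"rz": 0,"hand": 20},
    {"dx": 0,"dy": 0,"dz": -0.003,"rx": 0,"ry": 0,"rz": 0,"hand": 20}
  ]
}}

```text
time_s: 66.22
eef_pos: [598.4, 92.2, 84.5]
ee_rot: [-0.082, 3.14, -0.0]
ft_force: [-2.6, -0.6, 4.7]
finger_gap: 0.359
```

>>> {"method": "arm_command", "body": {
  "rows": [
    {"dx": 0,"dy": 0,"dz": 0.003,"rx": 0,"ry": 0,"rz": 0,"hand": 35},
    {"dx": 0,"dy": 0,"dz": 0.003,"rx": 0,"ry": 0,"rz": 0,"hand": 50},
    {"dx": 0,"dy": 0,"dz": 0.003,"rx": 0,"ry": 0,"rz": 0,"hand": 50},
    {"dx": 0,"dy": 0,"dz": 0.1,"rx": 0,"ry": 0,"rz": 0,"hand": 50},
    {"dx": 0,"dy": 0,"dz": 0.35,"rx": 0,"ry": 0,"rz": 0,"hand": 50},
    {"dx": -0.2,"dy": 0,"dz": 0.4,"rx": 0,"ry": 0,"rz": -0.09,"hand": 50},
    {"dx": -0.45,"dy": -0.1,"dz": 0.4,"rx": 0,"ry": 0,"rz": -0.18,"hand": 50},
    {"dx": -0.7,"dy": -0.18,"dz": 0.4,"rx": 0,"ry": 0,"rz": -0.27,"hand": 50},
    {"dx": -0.75,"dy": -0.18,"dz": 0.4,"rx": 0,"ry": 0,"rz": -0.36,"hand": 50},
    {"dx": -0.75,"dy": -0.18,"dz": 0.4,"rx": 0,"ry": 0,"rz": -0.45,"hand": 50}
  ]
}}

```text
time_s: 67.47
eef_pos: [447.8, 56.0, 165.5]
ee_rot: [1.301, 2.858, 0.001]
ft_force: [-0.5, 0.6, 0.0]
finger_gap: 0.585
```

>>> {"method": "arm_command", "body": {
  "rows": [
    {"dx": 0,"dy": 0,"dz": 0,"rx": 0,"ry": 0,"rz": -0.09,"hand": 50},
    {"dx": 0,"dy": 0,"dz": 0,"rx": 0,"ry": 0,"rz": -0.18,"hand": 50},
    {"dx": 0,"dy": 0,"dz": 0,"rx": 0,"ry": 0,"rz": -0.213,"hand": 50},
    {"dx": 0,"dy": 0,"dz": 0,"rx": 0,"ry": 0,"rz": -0.213,"hand": 50}
  ]
}}

```text
time_s: 67.97
eef_pos: [448.8, 56.2, 165.0]
ee_rot: [1.867, 2.525, 0.001]
ft_force: [0.3, 0.6, -1.2]
finger_gap: 0.587
```

Run:
```python
from h import *
st();snap("wrist","k1")
```

```text
t 67.97 p [448.8  56.2 165. ] y [0.956 0.293 0.001] z [ 0.002 -0.    -1.   ] f [ 0.3  0.6 -1.2] gap 50.1 q [ 0.12  0.17  2.06 -0.    0.92 -0.18]
```

View pics/k1.png

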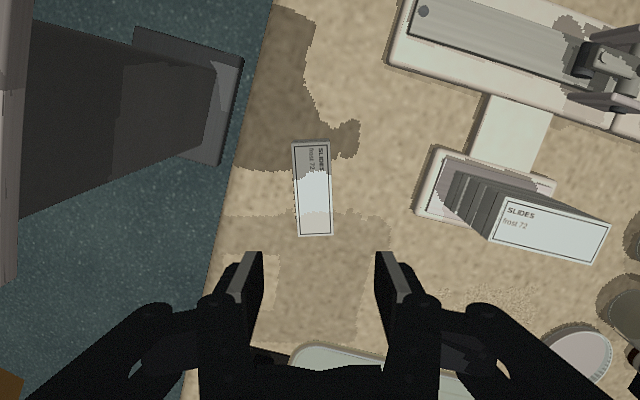

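Run:
```python
from h import *
crop("k1",270,125,350,245,5,"k1c")
```

```text
(no output)
```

View pics/k1c.png

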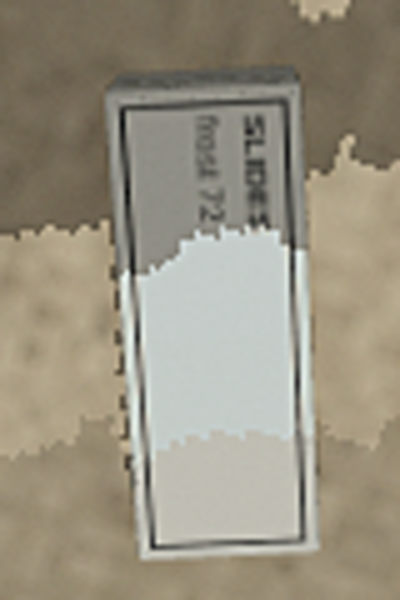

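Run:
```python
from h import *
m,_=load("k1")
pack(m,[(108,92),(300,86),(318,548),(140,557)],270,125,5)
m4,_=load("b4"); print([proj(m4,p).round(0) for p in [(447,57,27)]])
go((447,57,12),110)
```

```text
[445.3  54.9  27. ] len 81.1 wid 31.2 31.4 axis 109.8
[array([283., 267.])]
units d [-0.009  0.004 -0.764] r [0.    0.001 0.025]
```

>>> {"method": "arm_command", "body": {
  "rows": [
    {"dx": -0.017,"dy": -0.006,"dz": -0.2,"rx": 0,"ry": 0,"rz": 0.025,"hand": 50},
    {"dx": -0.017,"dy": -0.006,"dz": -0.45,"rx": 0,"ry": 0,"rz": 0.025,"hand": 50},
    {"dx": -0.017,"dy": -0.006,"dz": -0.6,"rx": 0,"ry": 0,"rz": 0.025,"hand": 50},
    {"dx": -0.017,"dy": -0.006,"dz": -0.6,"rx": 0,"ry": 0,"rz": 0.025,"hand": 50}
  ]
}}

```text
time_s: 68.53
eef_pos: [443.5, 54.8, 42.7]
ee_rot: [-1.802, -2.57, 0.005]
ft_force: [-0.8, -0.1, 0.4]
finger_gap: 0.579
```

Run:
```python
from h import *
st();go((445.3,54.9,12),109.8);snap("wrist","k2")
```

```text
t 68.53 p [443.5  54.8  42.7] y [ 0.94   0.341 -0.004] z [-0.004 -0.001 -1.   ] f [-0.8 -0.1  0.4] gap 49.5 q [ 0.12  0.38  2.15 -0.    0.62 -0.23]
units d [ 0.009  0.001 -0.154] r [ 0.001 -0.002 -0.001]
```

View pics/k2.png

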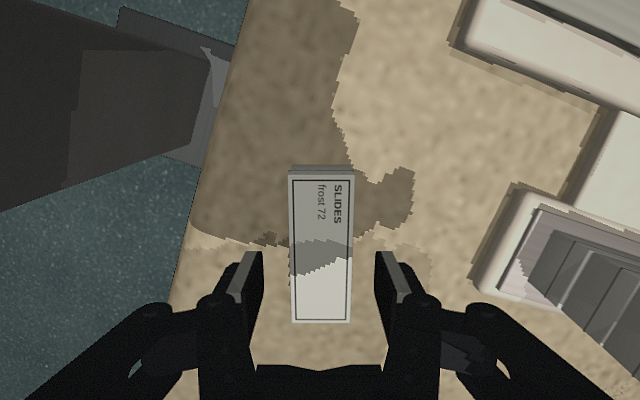

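>>> {"method": "arm_command", "body": {
  "rows": [
    {"dx": 0.003,"dy": 0.001,"dz": -0.08,"rx": 0,"ry": 0,"rz": 0,"hand": 50},
    {"dx": 0.003,"dy": 0.001,"dz": -0.16,"rx": 0,"ry": 0,"rz": 0,"hand": 50},
    {"dx": 0.003,"dy": 0.001,"dz": -0.16,"rx": 0,"ry": 0,"rz": 0,"hand": 50},
    {"dx": 0.003,"dy": 0.001,"dz": -0.16,"rx": 0,"ry": 0,"rz": 0,"hand": 20},
    {"dx": 0.003,"dy": 0.001,"dz": -0.16,"rx": 0,"ry": 0,"rz": 0,"hand": 20},
    {"dx": 0.003,"dy": 0.001,"dz": -0.16,"rx": 0,"ry": 0,"rz": 0,"hand": 20},
    {"dx": 0.003,"dy": 0.001,"dz": -0.16,"rx": 0,"ry": 0,"rz": 0,"hand": 20}
  ]
}}

```text
time_s: 69.45
eef_pos: [446.3, 55.2, 13.5]
ee_rot: [1.804, 2.57, 0.001]
ft_force: [-1.7, -0.7, 10.4]
finger_gap: 0.354
```

Run:
```python
from h import *
st();go((597.9,92,160),183)
```

```text
t 69.45 p [446.3  55.2  13.5] y [0.94  0.34  0.002] z [ 0.002 -0.    -1.   ] f [-1.7 -0.7 10.4] gap 30.2 q [ 0.12  0.44  2.15 -0.    0.55 -0.23]
units d [0.758 0.184 0.732] r [-0.     0.001  0.638]
```

>>> {"method": "arm_command", "body": {
  "rows": [
    {"dx": 0,"dy": 0,"dz": 0.25,"rx": 0,"ry": 0,"rz": 0,"hand": 20},
    {"dx": 0,"dy": 0,"dz": 0.5,"rx": 0,"ry": 0,"rz": 0.08,"hand": 20},
    {"dx": 0,"dy": 0,"dz": 0.76,"rx": 0,"ry": 0,"rz": 0.16,"hand": 20},
    {"dx": 0.2,"dy": 0.05,"dz": 0.76,"rx": 0,"ry": 0,"rz": 0.25,"hand": 20},
    {"dx": 0.4,"dy": 0.1,"dz": 0.76,"rx": 0,"ry": 0,"rz": 0.34,"hand": 20},
    {"dx": 0.6,"dy": 0.15,"dz": 0.76,"rx": 0,"ry": 0,"rz": 0.43,"hand": 20},
    {"dx": 0.758,"dy": 0.184,"dz": 0.76,"rx": 0,"ry": 0,"rz": 0.52,"hand": 20},
    {"dx": 0.758,"dy": 0.184,"dz": 0.76,"rx": 0,"ry": 0,"rz": 0.6,"hand": 20},
    {"dx": 0.758,"dy": 0.184,"dz": 0.76,"rx": 0,"ry": 0,"rz": 0.638,"hand": 20},
    {"dx": 0.758,"dy": 0.184,"dz": 0.6,"rx": 0,"ry": 0,"rz": 0.638,"hand": 20}
  ]
}}

```text
time_s: 70.7
eef_pos: [599.3, 92.3, 134.8]
ee_rot: [-0.084, 3.134, 0.001]
ft_force: [-0.1, 0.9, -2.4]
finger_gap: 0.353
```

Run:
```python
from h import *
st();go((597.9,92,117),183);snap("wrist","k3")
```

```text
t 70.7 p [599.3  92.3 134.8] y [-0.053  0.999  0.   ] z [ 0.006  0.001 -1.   ] f [-0.1  0.9 -2.4] gap 30.2 q [ 0.15  0.43  1.76 -0.    0.95 -1.47]
units d [-0.007 -0.001 -0.089] r [-0.     0.003 -0.   ]
```

View pics/k3.png

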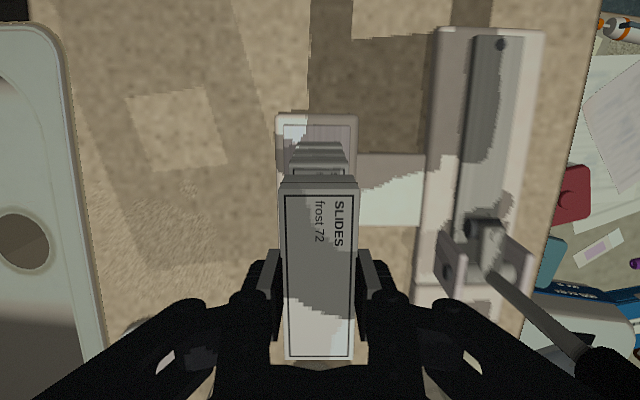

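>>> {"method": "arm_command", "body": {
  "rows": [
    {"dx": -0.002,"dy": -0.001,"dz": -0.05,"rx": 0,"ry": 0,"rz": 0,"hand": 20},
    {"dx": -0.002,"dy": -0.001,"dz": -0.085,"rx": 0,"ry": 0,"rz": 0,"hand": 20},
    {"dx": -0.002,"dy": -0.001,"dz": -0.085,"rx": 0,"ry": 0,"rz": 0,"hand": 20},
    {"dx": -0.002,"dy": -0.001,"dz": -0.085,"rx": 0,"ry": 0,"rz": 0,"hand": 20}
  ]
}}

```text
time_s: 71.25
eef_pos: [597.1, 91.8, 115.6]
ee_rot: [-0.082, 3.139, 0.0]
ft_force: [0.3, -0.7, -1.9]
finger_gap: 0.358
```

>>> {"method": "arm_command", "body": {
  "rows": [
    {"dx": 0,"dy": 0,"dz": -0.005,"rx": 0,"ry": 0,"rz": 0,"hand": 20},
    {"dx": 0,"dy": 0,"dz": -0.005,"rx": 0,"ry": 0,"rz": 0,"hand": 20}
  ]
}}

```text
time_s: 71.5
eef_pos: [597.2, 91.8, 114.6]
ee_rot: [-0.082, 3.139, 0.0]
ft_force: [-1.4, -0.1, 2.9]
finger_gap: 0.36
```

>>> {"method": "arm_command", "body": {
  "rows": [
    {"dx": 0,"dy": 0,"dz": -0.004,"rx": 0,"ry": 0,"rz": 0,"hand": 20},
    {"dx": 0,"dy": 0,"dz": -0.004,"rx": 0,"ry": 0,"rz": 0,"hand": 20}
  ]
}}

```text
time_s: 71.75
eef_pos: [597.2, 91.9, 114.6]
ee_rot: [-0.082, 3.139, 0.0]
ft_force: [-4.9, -0.8, 11.4]
finger_gap: 0.362
```

>>> {"method": "arm_command", "body": {
  "rows": [
    {"dx": 0,"dy": 0,"dz": 0.004,"rx": 0,"ry": 0,"rz": 0,"hand": 20},
    {"dx": 0,"dy": 0,"dz": 0.004,"rx": 0,"ry": 0,"rz": 0,"hand": 35},
    {"dx": 0,"dy": 0,"dz": 0.004,"rx": 0,"ry": 0,"rz": 0,"hand": 50},
    {"dx": 0,"dy": 0,"dz": 0.004,"rx": 0,"ry": 0,"rz": 0,"hand": 50},
    {"dx": 0,"dy": 0,"dz": 0.1,"rx": 0,"ry": 0,"rz": 0,"hand": 50},
    {"dx": 0,"dy": 0,"dz": 0.35,"rx": 0,"ry": 0,"rz": 0,"hand": 50},
    {"dx": 0,"dy": 0,"dz": 0.65,"rx": 0,"ry": 0,"rz": 0,"hand": 50},
    {"dx": -0.2,"dy": 0,"dz": 0.9,"rx": 0,"ry": 0,"rz": 0,"hand": 50},
    {"dx": -0.45,"dy": 0,"dz": 0.9,"rx": 0,"ry": 0,"rz": 0,"hand": 50},
    {"dx": -0.45,"dy": 0,"dz": 0.9,"rx": 0,"ry": 0,"rz": 0,"hand": 50}
  ]
}}

```text
time_s: 73.0
eef_pos: [504.2, 91.7, 295.2]
ee_rot: [-0.082, 3.139, 0.0]
ft_force: [0.6, 0.6, 0.1]
finger_gap: 0.583
```

Run:
```python
from h import *
st();snap("wrist","l1");snap("side","l1s");snap("top","l1t");crop("l1s",210,120,410,270,4,"l1c");crop("l1t",190,130,440,280,3,"l1tc")
```

```text
t 73.0 p [504.2  91.7 295.2] y [-0.052  0.999  0.   ] z [ 0.002  0.    -1.   ] f [0.6 0.6 0.1] gap 49.8 q [ 0.18  0.12  1.8  -0.    1.23 -1.45]
```

View pics/l1.png

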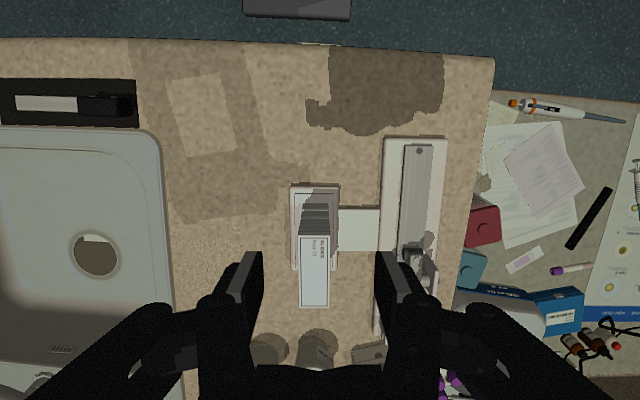

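View pics/l1c.png

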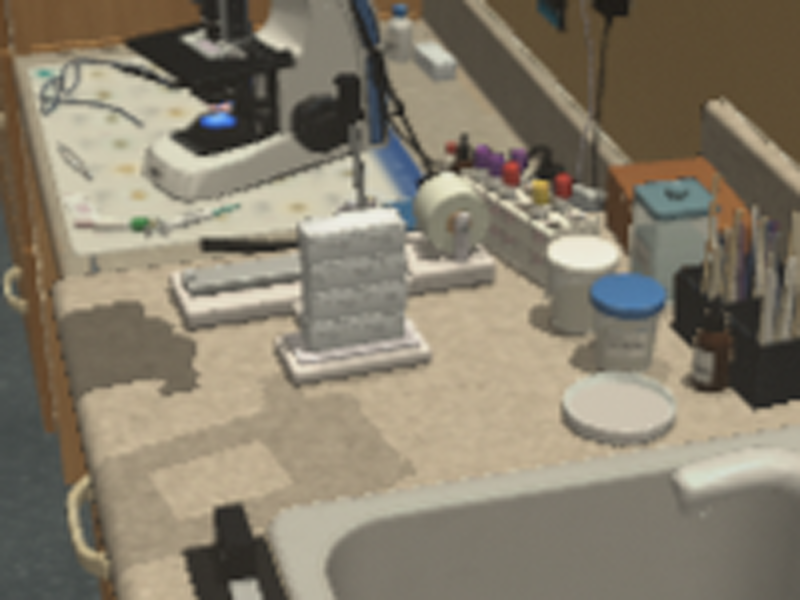

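View pics/l1tc.png

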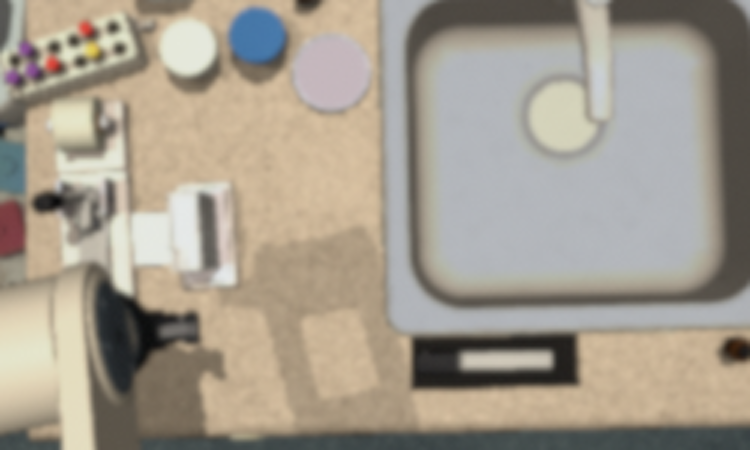

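Run:
```python
from h import *
ms,_=load("a_side");mt,_=load("a_top")
print(onz(ms,318.8,134.5,13), onz(mt,8,122,13))
m,_=load("l1")
crop("l1",280,170,350,320,4,"l1p")
crop("l1s",285,125,345,195,10,"l1lev")
```

```text
[845.93833833 696.48509142  13.        ] [919.54146026 969.24241994  13.        ]
```

View pics/l1p.png

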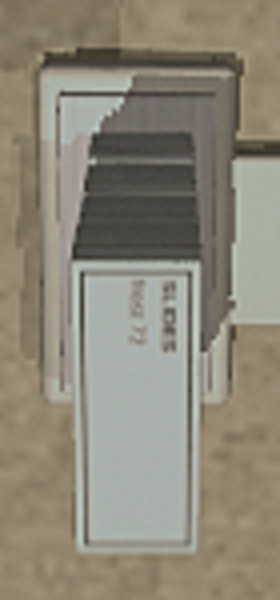

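Run:
```python
from h import *
m,_=load("l1")
P=np.array([onz(m,280+a/4,170+b/4,128) for a,b in [(74,260),(202,264),(196,550),(78,550)]]);print(P.round(1),P.mean(0).round(1))
d=P[2]+P[3]-P[0]-P[1];print(np.degrees(np.arctan2(d[1],d[0])),np.linalg.norm(d)/2)
for (a,b,c,zz) in [(82,202,220,101),(88,194,166,74),(94,190,133,47)]:
    A=onz(m,280+a/4,170+c/4,zz);B=onz(m,280+b/4,170+c/4,zz);print(((A+B)/2).round(1),np.linalg.norm(A-B).round(1))
go((555,190,330),90)
```

```text
[[558.4  76.3 128. ]
 [557.9 107.4 128. ]
 [638.4 110.9 128. ]
 [640.   80.2 128. ]] [598.7  93.7 128. ]
2.6272632866871395 81.14472114842387
[557.4  92.6 101. ] 31.3
[551.5  91.8  74. ] 29.5
[550.1  91.8  47. ] 28.5
units d [0.237 0.491 0.179] r [ 0.001  0.001 -0.811]
```

>>> {"method": "arm_command", "body": {
  "rows": [
    {"dx": 0.1,"dy": 0.2,"dz": 0.18,"rx": 0,"ry": 0,"rz": -0.09,"hand": 50},
    {"dx": 0.237,"dy": 0.49,"dz": 0.18,"rx": 0,"ry": 0,"rz": -0.18,"hand": 50},
    {"dx": 0.237,"dy": 0.49,"dz": 0.18,"rx": 0,"ry": 0,"rz": -0.27,"hand": 50},
    {"dx": 0.237,"dy": 0.49,"dz": 0.18,"rx": 0,"ry": 0,"rz": -0.36,"hand": 50},
    {"dx": 0.237,"dy": 0.49,"dz": 0.18,"rx": 0,"ry": 0,"rz": -0.45,"hand": 50},
    {"dx": 0.237,"dy": 0.49,"dz": 0.18,"rx": 0,"ry": 0,"rz": -0.54,"hand": 50},
    {"dx": 0.237,"dy": 0.49,"dz": 0.18,"rx": 0,"ry": 0,"rz": -0.63,"hand": 50},
    {"dx": 0.237,"dy": 0.49,"dz": 0.18,"rx": 0,"ry": 0,"rz": -0.72,"hand": 50},
    {"dx": 0.237,"dy": 0.49,"dz": 0.18,"rx": 0,"ry": 0,"rz": -0.81,"hand": 50},
    {"dx": 0.237,"dy": 0.49,"dz": 0.18,"rx": 0,"ry": 0,"rz": -0.81,"hand": 50}
  ]
}}

```text
time_s: 74.4
eef_pos: [555.0, 189.8, 328.8]
ee_rot: [2.217, 2.225, -0.002]
ft_force: [0.0, -0.3, -0.1]
finger_gap: 0.58
```

Run:
```python
from h import *
st();snap("wrist","m1")
```

```text
t 74.4 p [555.  189.8 328.8] y [ 1.     0.004 -0.001] z [-0.001 -0.001 -1.   ] f [ 0.  -0.3 -0.1] gap 49.5 q [ 0.33  0.22  1.6  -0.    1.32  0.32]
```

>>> {"method": "arm_command", "body": {
  "rows": [
    {"dx": -0.3,"dy": 0.1,"dz": -0.1,"rx": 0,"ry": 0,"rz": 0,"hand": 50},
    {"dx": -0.5,"dy": 0.1,"dz": -0.1,"rx": 0,"ry": 0,"rz": 0,"hand": 50},
    {"dx": -0.5,"dy": 0.1,"dz": -0.1,"rx": 0,"ry": 0,"rz": 0,"hand": 50},
    {"dx": -0.5,"dy": 0.1,"dz": -0.1,"rx": 0,"ry": 0,"rz": 0,"hand": 50}
  ]
}}

```text
time_s: 74.95
eef_pos: [455.3, 210.1, 309.7]
ee_rot: [2.215, 2.226, 0.001]
ft_force: [-0.1, 0.5, 0.6]
finger_gap: 0.586
```

Run:
```python
from h import *
st();snap("wrist","m2")
```

```text
t 74.95 p [455.3 210.1 309.7] y [1.    0.005 0.001] z [ 0.001 -0.    -1.   ] f [-0.1  0.5  0.6] gap 50.0 q [ 0.43  0.09  1.8  -0.    1.26  0.42]
```

View pics/m1.png

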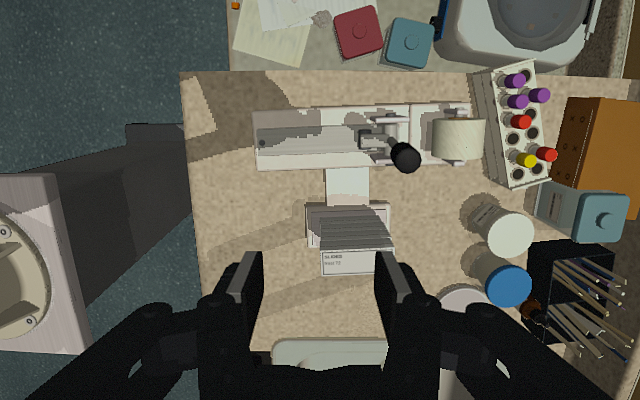

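View pics/m2.png

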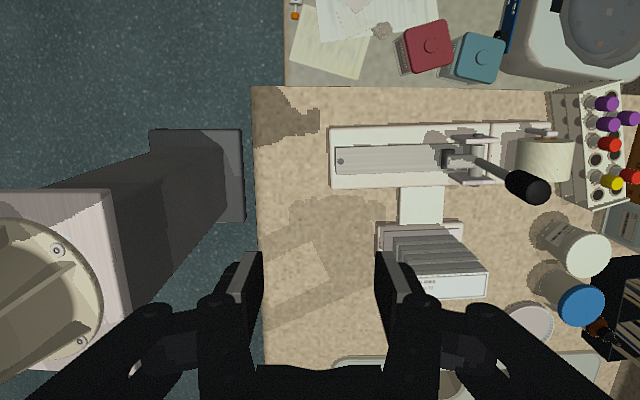

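Run:
```python
from h import *
crop("m1",340,90,440,190,6,"m1c");crop("m2",420,115,570,215,5,"m2c")
```

```text
(no output)
```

View pics/m1c.png

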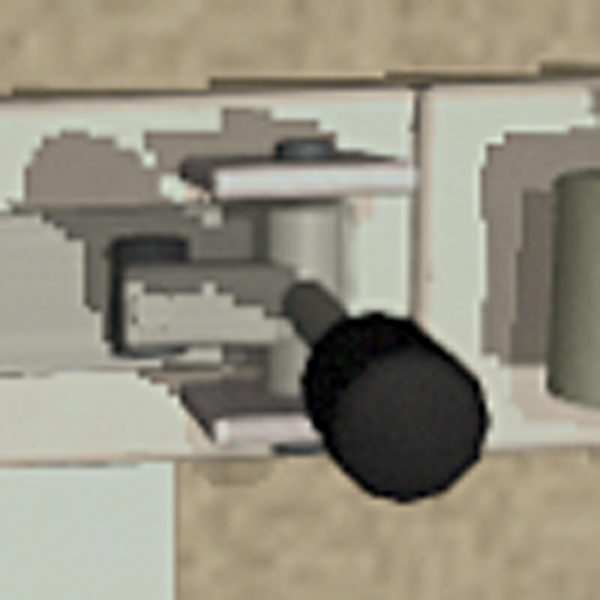

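View pics/m2c.png

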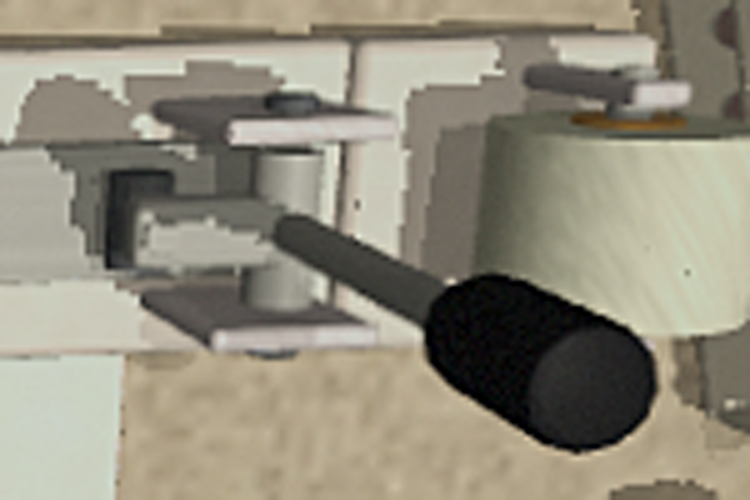

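Run:
```python
from h import *
m1,_=load("m1");m2,_=load("m2")
def T(a,b): 
    p,r=tri((m1,340+a[0]/6,90+a[1]/6),(m2,420+b[0]/5,115+b[1]/5));print(p.round(1),r);return p
cap=T((408,418),(592,388)); L=T((305,148),(292,101)); Rr=T((300,446),(273,352)); T((118,240),(109,172)); T((188,238),(172,172))
h=(L+Rr)/2;h[2]=57
for hh in (h,np.array([641.,218.4,57])):
    v=cap-hh;print("lean back",np.arctan2(v[0]*np.cos(.05)+v[1]*np.sin(.05),v[2]),np.linalg.norm(v))
```

```text
[625.6 218.5 202.7] [0.4 0.4]
[639.7 247.5  57.1] [0.09 0.09]
[641.6 188.7  60. ] [0.19 0.19]
[606.1 227.6  35.8] [0.06 0.06]
[620.  228.4  40.3] [0.11 0.11]
lean back -0.10254615102046258 146.46841188150592
lean back -0.10495411906230934 146.50324560703285
```

Run:
```python
from h import *
m,im=snap("top","z");crop("z",190,130,440,280,3,"zc");st();print(robot.sign_off())
```

```text
t 75.05 p [455.5 209.8 309.4] y [1.    0.004 0.001] z [ 0.001 -0.    -1.   ] f [ 0.4  1.  -0.9] gap 50.2 q [ 0.43  0.09  1.8  -0.    1.26  0.43]
the job is handed in; nothing more can be done
None
```

View pics/zc.png

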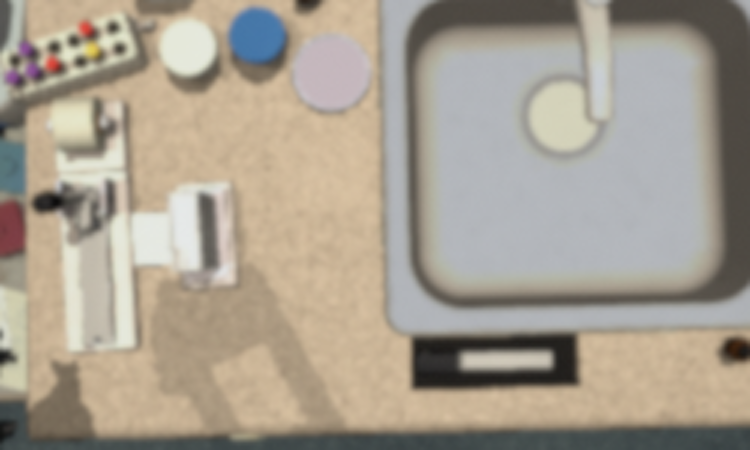

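The feeder is set, the gauge is back on its mat and all four packs are stacked on the tray. I handed the job in at about 75 s; sign-off reported no verdict.

- **Lever and drag:** I pulled the lever to about 0.39 and felt the gap there with the blade, about 7 mm. I then pulled it to about 0.50, which should leave a gap of about 3.5 mm. The held blade then slid about 14 mm past the shoe with about 5.5 N of drag each way. Two camera views afterwards still put the lever at 0.50.
- **Entry force:** as the blade went in under the shoe, the wrist force peaked at about 13–14 N. I eased it by lifting the handle slightly. That is below the 30 N limit, but the shoe's own contact force was never measured.
- **Gauge:** it lies along its mat, within a few mm of the centre and within about 1 degree.
- **Packs:** the top pack is about 2 mm from the tray centre and within about 1 degree of its direction. The column looks straight in the wrist and side views. The lower packs are only roughly measured.
- **Bottle and cups:** none looks moved in the last pictures.
- **Weakest check:** the final gap was never seen directly. It comes from the felt 7 mm, the measured lever travel and the stated 3 mm per 0.1 rad.
- **Test that did not work:** lifting the gauge under the shoe to read its force was inconclusive, because the gauge tilted in the grip.

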